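Set out the tea selection and the menu screen for a guest

ROBOT

A 6-joint arm with a two-finger parallel gripper is mounted at the origin on the work surface. World frame = base frame: x ahead of the robot, y to its left, z up, the work surface at z = 0. Lengths are in m, angles in rad, forces in N, time in s.
With the tool pointing down it reaches from about 0.375 to 0.925 m from the base axis. Payload 5.7 kg.
Tool frame: the origin (TCP) lies midway between the tips of the shut fingers; the grasp point (between the pads) lies bot.grip_point_offset behind it (bot.grip_point_offset is the distance from the TCP to the grasp point, in m); z points along the fingers, y is the direction in which the jaws open and shut (so a half turn about z gives the same grasp; the last joint's range is limited). The gripper opens to 88 mm and grips with 3 to 60 N. Pads are 20 mm wide; open, the fingers measure 115 mm over their backs; the gripper's body (75 mm by 178 mm) begins 61 mm behind the grasp point.
Start: joints at [-1.356, 0.359, 1.51, -0, 1.272, -0.115], TCP at [0.194, -0.568, 0.186] pointing down, gripper open.
Joint ranges: [-2.97, 2.97], [-1.01, 2.36], [0.21, 2.38], [-0.96, 4.11], [0.2, 2.71], [-2.98, 2.98]. Speed limits (rad/s): [2.39, 2.39, 3.14, 3.14, 3.14, 3.14].

INTERFACE

Orientations are given as a 3x3 rotation matrix whose columns are the frame's x, y, z axes.
In Python, from cell import state, cams, order, bot gives the robot as it stands. The module is installed in compiled form; this text tells all that it offers.
- The arm moves only by the shell command python3 -m inch 'ROWS' [OPENING] [FORCE]. ROWS is JSON, a list of rows, each a list of 6 numbers: the shift along the tool's x, y, z in cm, then the turn, a rotation vector about the tool's x, y, z in degrees. In form: [[x, y, z, wx, wy, wz], ...]. A call has 1 to 20 rows; each row shifts and turns the commanded pose from where the row before left it, along the tool's axes as they then stand; what a row does not reach is not made up. A row lasts 1/12 s, in which the tool goes at most 41.7 mm and 7.16 degrees, less where a joint would pass 70% of its speed; a pose out of reach is approached as far as the arm can. A call is refused whole if a number of a shift passes 4.17 or a number of a turn 7.16, either way. A call with a gripper value outside its range is refused whole. OPENING is the finger opening in cm, from 0 to 8.78, set as the call begins (- or left out, the last holds). The fingers move at their own pace and stop on an object; FORCE is the grip in N (left out, the last holds). Time passes only in rows, so rows that do not move let the fingers close. It gives the time, the measured TCP pose, the force and the opening at its end, in the units of the state.
- state(): the state, without advancing time (a new reading comes with each control period).
- cams.snapshot(name): name is "scene" or "top" or "wrist"; returns a dict with "image" (420x560x3 uint8, red, green, blue), "z_map" (420x560 float32, m along the optical axis (not along the pixel's ray), 0 where there is no reading), "fx", "fy", "cx", "cy" (pixels), "rvec" (rotation vector, rad) and "tvec" (3), from world to camera coordinates, as OpenCV has them. Camera axes: x right, y down, z forward; pixel columns grow to the right and rows downward; lengths in m; the calibration is good to about 2 mm. A picture is of the moment at which its call begins.
- order.finish_job(): hands the job in, once; it reports no verdict.
The state is a dict: "time": time; "qpos": joint angles; "dq": joint speeds; "tau": joint torques, N m; "ee_pos": TCP position; "tcp_rot": TCP orientation; "ft_force": force on the tool from outside, world axes, zero at the start; "ft_torque": the same for the moment, N m; "finger_gap": finger opening in m.
Only numpy, scipy, OpenCV 4.12 (cv2) and the standard library are available. Lean on these libraries where they do the work, as an engineer would, in place of code of your own. Each camera call takes 0.05 s, during which the arm holds its last target.

TASK

Get the tea table ready for a guest: stand every tea carton upright on one of its short narrow ends (so that it is tall) on the brown runner, wholly on it and with its broad face squarely towards the runner's long sides. Swivel the little menu screen to face straight at the guest's cup, and lean the screen back to about 30 degrees from upright. Leave the cup, teapot and honey jar where they are.

Things in the scene. Friction and masses are not known exactly. Their poses are not given: they have to be found in the camera images.
- carton0: red flat tea carton with a cream label, 84 x 60 x 26 mm, about 90 g (60 to 130 g), rigid; may be absent. Lies flat on the table at the start. Origin at the centre of a broad 84 x 60 mm face (the lower one at the start); its x axis runs along the 84 mm length, y along the 60 mm width, z through the 26 mm thickness, pointing from the origin's face into the carton.
- carton0_center (a point): the centre of the red carton, 13 mm along its z axis from the body origin.
- carton1: green flat tea carton with a cream label, 84 x 60 x 26 mm, about 90 g (60 to 130 g), rigid; may be absent. Lies flat on the table at the start. Origin at the centre of a broad 84 x 60 mm face (the lower one at the start); its x axis runs along the 84 mm length, y along the 60 mm width, z through the 26 mm thickness, pointing from the origin's face into the carton.
- carton1_center (a point): the centre of the green carton, 13 mm along its z axis from the body origin.
- carton2: yellow flat tea carton with a cream label, 84 x 60 x 26 mm, about 90 g (60 to 130 g), rigid; may be absent. Lies flat on the table at the start. Origin at the centre of a broad 84 x 60 mm face (the lower one at the start); its x axis runs along the 84 mm length, y along the 60 mm width, z through the 26 mm thickness, pointing from the origin's face into the carton.
- carton2_center (a point): the centre of the yellow carton, 13 mm along its z axis from the body origin.
- carton3: blue flat tea carton with a cream label, 84 x 60 x 26 mm, about 90 g (60 to 130 g), rigid; may be absent. Lies flat on the table at the start. Origin at the centre of a broad 84 x 60 mm face (the lower one at the start); its x axis runs along the 84 mm length, y along the 60 mm width, z through the 26 mm thickness, pointing from the origin's face into the carton.
- carton3_center (a point): the centre of the blue carton, 13 mm along its z axis from the body origin.
- runner: brown bamboo runner fixed on the table: a flat mat 100 mm deep (x) by 380 mm long (y), 2 mm thick. Origin at the centre of its underside, on the table; its x axis points across it to the guests' side, away from the robot.
- stand: round dark foot, 156 mm across, 12 mm high, of the menu display, fixed to the table; origin at the centre of its underside, on the vertical swivel axis.
- swivel (a joint): swivel of the menu display about the vertical axis through the foot's centre, rad, growing anticlockwise seen from above, range -1.5 to 1.5; stiff (about 0.22 N m of friction), stays where it is left. It carries a fork, the screen and a side lever.
- display_front (a point): point on the swivel axis 120 mm above the table, also the centre of the screen and on its tilt axis; turns with the swivel but does not tilt. Its x axis is the level direction the screen faces, y is to its left, z up.
- lever_post (a point): top of the red upright round post, 14 mm in diameter, that stands on the swivel's side lever, 125 mm from the swivel axis along the y axis of display_front. Top 75 mm, foot 29 mm above the table (the lever is 10 mm thick below it). Pinch it from above and carry it round to swivel the display.
- tilt (a joint): tilt of the screen in its fork, rad: 0 is upright, growing as the screen leans back (its top edge goes away from the side it faces), range -0.35 to 1.2; balanced, stiff (about 0.15 N m of friction), stays where it is left. Tilt axis level, 120 mm above the table, along y of display_front, through the screen's centre.
- screen_top (a point): middle of the screen's top edge, 85 mm from the tilt axis. The screen is a black-backed panel 110 mm wide, 170 mm high, 10 mm thick, with a pale face. Its fork's two arms (22 x 6 mm) stand either side of it, 63 mm from its middle, up to 144 mm above the table.
- guest_cup: the guest's white cup in its saucer with red rims, one piece; saucer 148 mm across, cup 100 mm across and 68 mm high; origin on the table at its centre. The handle is at its y side. Leave it alone.
- teapot: pale green teapot, 120 mm across without spout and handle, 117 mm high; spout and handle reach 97 mm from its centre; origin on the table at its centre. Leave it alone.
- honey_jar: amber honey jar with brass lid, 64 mm across, 85 mm high; origin on the table at its centre. Leave it alone.

How it is judged:
At the end, for the whole second after the job is handed in: Each carton present stands at rest on a short end, within 0.1 rad of upright, its centre within 42 mm (x) and 165 mm (y) of the runner's middle, broad face within 15 deg of square to the runner; the cup's centre is within 30 mm of the screen's line of sight, ahead of it; lean 24 to 36 deg (angle between carton0's own z axis and vertical between 1.4708 and 1.6708 rad and angle between carton0's own y axis and vertical between 1.4708 and 1.6708 rad and x of carton0_center in the frame of runner between -0.042 and 0.042 m and y of carton0_center in the frame of runner between -0.165 and 0.165 m and height (world z) of carton0_center between 0.036 and 0.052 m and angle between the z axis of each of carton0, carton1, carton2, carton3 and the x axis of runner, either way round below 0.26 rad and linear speed of each of carton0, carton1, carton2, carton3 below 0.02 m/s and angle between carton1's own z axis and vertical between 1.4708 and 1.6708 rad and angle between carton1's own y axis and vertical between 1.4708 and 1.6708 rad and x of carton1_center in the frame of runner between -0.042 and 0.042 m and y of carton1_center in the frame of runner between -0.165 and 0.165 m and height (world z) of carton1_center between 0.036 and 0.052 m and angle between carton2's own z axis and vertical between 1.4708 and 1.6708 rad and angle between carton2's own y axis and vertical between 1.4708 and 1.6708 rad and x of carton2_center in the frame of runner between -0.042 and 0.042 m and y of carton2_center in the frame of runner between -0.165 and 0.165 m and height (world z) of carton2_center between 0.036 and 0.052 m and angle between carton3's own z axis and vertical between 1.4708 and 1.6708 rad and angle between carton3's own y axis and vertical between 1.4708 and 1.6708 rad and x of carton3_center in the frame of runner between -0.042 and 0.042 m and y of carton3_center in the frame of runner between -0.165 and 0.165 m and height (world z) of carton3_center between 0.036 and 0.052 m and y of guest_cup in the frame of display_front between -0.03 and 0.03 m and x of guest_cup in the frame of display_front above 0.1 m and value of joint tilt between 0.418879 and 0.628319 rad); the robot touches nothing.
It fails at once if the cup and saucer is shifted more than 20 mm or tipped (distance of guest_cup from where it was at the start of the episode above 0.02 m or angle between guest_cup's own z axis and vertical above 0.2 rad).
It fails at once if the teapot is shifted more than 20 mm or tipped (distance of teapot from where it was at the start of the episode above 0.02 m or angle between teapot's own z axis and vertical above 0.2 rad).
It fails at once if the honey jar is shifted more than 20 mm or tipped (distance of honey_jar from where it was at the start of the episode above 0.02 m or angle between honey_jar's own z axis and vertical above 0.2 rad).
Of carton0, carton1, carton2, carton3 only 3 to 4 are there at a start; the rules pass over those that are not, and their reading is None.
At some moment in a run one of carton0, carton1, carton2, carton3 may be knocked a few centimetres aside while the robot is not near it.
Once in a run the grip may slacken for a moment while it holds something.
It also fails if it takes over 210 s, if anything falls off the work surface, if the arm or the gripper's body presses on something with over 40 N, if the wrist force passes 120 N, or if a joint passes its speed limit or range.

## Working session

There is one attempt and no reset: what is moved stays moved. The work goes in short steps, Python scripts to look and compute and a shell command to move; the robot and the scene stay as the last step left them, time stands still between calls to the robot, and variables do not carry over. Pictures are saved under pics/ and viewed, and the job is handed in when it is done.

```bash
mkdir -p pics; ls; cat > h.py <<'E'
import numpy as np, cv2
from cell import state, cams, order, bot
def snap(name,tag):
    s=cams.snapshot(name); cv2.imwrite(f'pics/{tag}.png',cv2.cvtColor(s['image'],cv2.COLOR_RGB2BGR)); np.savez(f'pics/{tag}.npz',**s); return s
def cam(s):
    R=cv2.Rodrigues(np.asarray(s['rvec'],float))[0]; t=np.asarray(s['tvec'],float).ravel(); return R,t
def ray(s,u,v):
    R,t=cam(s); d=R.T@np.array([(u-s['cx'])/s['fx'],(v-s['cy'])/s['fy'],1.]); return -R.T@t,d
def onplane(s,u,v,z):
    c,d=ray(s,u,v); return c+d*(z-c[2])/d[2]
def depthpt(s,u,v):
    R,t=cam(s); z=float(s['z_map'][int(v),int(u)]); c,d=ray(s,u,v); return c+d*z
def cloud(s):
    H,W=s['z_map'].shape; u,v=np.meshgrid(np.arange(W),np.arange(H)); z=s['z_map']
    R,t=cam(s); P=np.stack([(u-s['cx'])/s['fx']*z,(v-s['cy'])/s['fy']*z,z],-1)
    return (P-t)@R
def proj(s,P):
    R,t=cam(s); p=R@np.asarray(P)+t; return p[0]/p[2]*s['fx']+s['cx'],p[1]/p[2]*s['fy']+s['cy']
E
python3 - <<'E'
from h import *
for n in ('scene','top','wrist'):
    s=snap(n,n+'0'); R,t=cam(s); print(n,-R.T@t,R[2],s['fx'])
st=state(); print({k:np.round(v,3) for k,v in st.items()}, bot.grip_point_offset)
E
```

```text
pics
scene [ 1.17194482 -0.58748713  1.29279648] [-0.41799858  0.42239119 -0.80427786] 417.9553448488902
top [0.43877762 0.02865302 1.13773443] [ 0.12282537 -0.00128112 -0.99242747] 379.29663547627547
wrist [ 0.26495007 -0.54312508  0.38537502] [-0.25817098 -0.08670592 -0.96220051] 350.99936991728975
{'time': np.float64(0.15), 'qpos': array([-1.356,  0.359,  1.511, -0.   ,  1.273, -0.115]), 'dq': array([-0.   , -0.002, -0.002, -0.001, -0.001,  0.001]), 'tau': array([ 0.0000e+00, -5.1576e+01, -2.7101e+01,  6.8000e-02,  3.1000e-02,
       -0.0000e+00]), 'ee_pos': array([ 0.194, -0.567,  0.185]), 'tcp_rot': array([[ 0.946,  0.324, -0.   ],
       [ 0.324, -0.946,  0.001],
       [ 0.   , -0.001, -1.   ]]), 'ft_force': array([-0.436, -0.094, -0.686]), 'ft_torque': array([-0.016, -0.046,  0.009]), 'finger_gap': np.float64(0.088)} 0.0187
```

View pics/scene0.png

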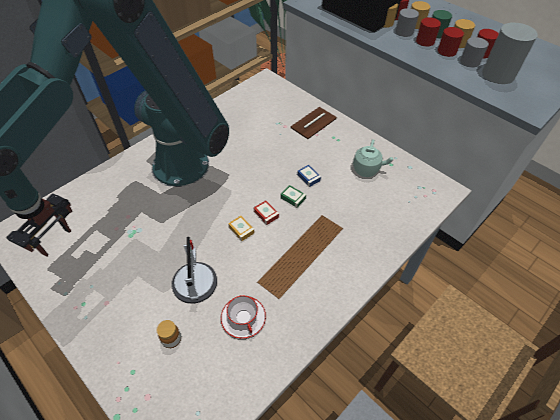

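View pics/top0.png

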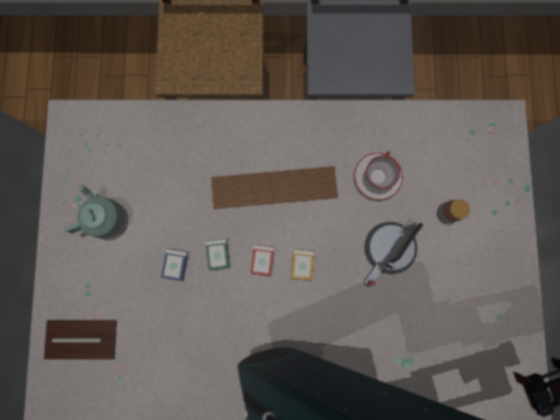

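The scene view shows 4 cartons (yellow, red, green, blue) in a row, the runner beyond them and the display foot at about (193,283). In the top view the cartons are at (302,266), (262,262), (217,255) and (174,266). The lever post is at about (371,281), the cup at (380,176), the jar at (457,210) and the pot at (98,216).

```bash
cat >> h.py <<'E'
def cartons(s,zlo=0.015,zhi=0.04,box=(0.2,0.62,-0.45,0.5)):
    C=cloud(s); hsv=cv2.cvtColor(s['image'],cv2.COLOR_RGB2HSV); out={}
    m=(C[...,2]>zlo)&(C[...,2]<zhi)&(s['z_map']>0)&(C[...,0]>box[0])&(C[...,0]<box[1])&(C[...,1]>box[2])&(C[...,1]<box[3])
    n,l,st,c=cv2.connectedComponentsWithStats(m.astype(np.uint8),connectivity=4)
    for i in range(1,n):
        if st[i,4]<60: continue
        P=C[l==i]; h=hsv[l==i]; sat=h[:,1]>90
        r=cv2.minAreaRect((P[:,:2]*1000).astype(np.float32))
        b=cv2.boxPoints(r); e0=b[1]-b[0]; e1=b[2]-b[1]; e=e0 if np.linalg.norm(e0)>np.linalg.norm(e1) else e1
        a=np.degrees(np.arctan2(e[1],e[0]))%180
        print('n',len(P),'ctr',np.round(r[0],1),'size',np.round(r[1],1),'long ang',round(a,1),'z',np.round(np.median(P[:,2])*1000,1),np.round(P[:,2].max()*1000,1),'hue',np.median(h[sat,0]) if sat.any() else None, 'px',np.round(c[i]))
E
python3 - <<'E'
from h import *
for n in ('top0','scene0'):
    s=dict(np.load(f'pics/{n}.npz')); print(n); cartons(s)
    C=cloud(s); hsv=cv2.cvtColor(s['image'],cv2.COLOR_RGB2HSV)
    m=(C[...,2]>0.0)&(C[...,2]<0.005)
    t=(C[...,2]<0.006)&(C[...,2]>-0.01)&(hsv[...,0]<16)&(hsv[...,1]>95)&(C[...,0]>0.4)&(C[...,0]<.9)&(abs(C[...,1])<0.35)
    n_,l,st,c=cv2.connectedComponentsWithStats(t.astype(np.uint8)); i=1+np.argmax(st[1:,4]); P=C[l==i]
    print('runner',cv2.minAreaRect((P[:,:2]*1000).astype(np.float32)),np.median(P[:,2]))
    # tall things
    t=(C[...,2]>0.045)&(C[...,2]<0.3)&(C[...,0]>0.35)&(C[...,0]<1)&(abs(C[...,1])<.75)
    n_,l,st,c=cv2.connectedComponentsWithStats(t.astype(np.uint8))
    for i in range(1,n_):
        if st[i,4]>25:
            P=C[l==i]; print('tall',st[i,4],np.round(P.min(0),3),np.round(P.max(0),3),np.round(c[i]))
E
```

```text
top0
n 1151 ctr [ 467.5 -273.1] size [ 87.7 204.3] long ang 154.6 z 23.7 40.0 hue None px [384. 247.]
n 603 ctr [464.5 206.5] size [83.9 60.3] long ang 7.4 z 26.4 32.2 hue None px [217. 254.]
n 262 ctr [ 455.3 -345.3] size [ 33.2 103.6] long ang 138.0 z 23.0 29.4 hue None px [405. 257.]
n 599 ctr [447.2  74.9] size [59.9 83.6] long ang 172.9 z 26.7 32.2 hue 2.0 px [261. 260.]
n 621 ctr [434.7 332.8] size [62.2 83.4] long ang 170.6 z 26.4 33.1 hue 111.0 px [173. 265.]
n 601 ctr [434.2 -42.6] size [60.  84.3] long ang 173.9 z 26.3 31.8 hue 18.0 px [302. 265.]
runner ((668.8248901367188, 38.90007019042969), (91.73456573486328, 370.4683837890625), 5.100884437561035) 0.0023253822928475916
tall 340 [ 0.652 -0.323  0.045] [ 0.766 -0.226  0.073] [385. 169.]
tall 1653 [0.513 0.48  0.045] [0.658 0.62  0.12 ] [ 96. 216.]
tall 483 [ 0.559 -0.509  0.045] [ 0.62  -0.45   0.092] [456. 210.]
tall 521 [ 0.423 -0.352  0.046] [ 0.546 -0.257  0.209] [403. 245.]
tall 31 [ 0.378 -0.239  0.047] [ 0.39  -0.227  0.08 ] [371. 283.]
scene0
n 263 ctr [434.  330.5] size [66.1 89.1] long ang 170.2 z 26.2 34.9 hue 109.5 px [308. 174.]
n 294 ctr [463.2 204.2] size [90.6 65.6] long ang 4.0 z 25.6 34.5 hue 70.0 px [293. 195.]
n 312 ctr [445.6  71.9] size [62.9 89.1] long ang 173.0 z 25.8 33.6 hue 3.0 px [266. 211.]
n 336 ctr [433.6 -44.4] size [63.4 88.1] long ang 174.9 z 25.8 34.8 hue 19.0 px [240. 227.]
n 939 ctr [ 460. -304.] size [132.2 185.1] long ang 169.6 z 23.2 38.3 hue 179.0 px [194. 279.]
runner ((667.2408447265625, 40.29277038574219), (101.63243103027344, 381.53948974609375), 4.710075378417969) 0.001842534413210899
tall 667 [0.513 0.478 0.045] [0.657 0.619 0.123] [369. 158.]
tall 348 [ 0.38  -0.357  0.045] [ 0.548 -0.23   0.208] [189. 266.]
tall 311 [ 0.648 -0.326  0.045] [ 0.766 -0.228  0.074] [241. 309.]
tall 404 [ 0.561 -0.515  0.045] [ 0.621 -0.453  0.091] [167. 331.]
```

```bash
python3 - <<'E'
from h import *
for n in ('top0','scene0'):
    s=dict(np.load(f'pics/{n}.npz')); C=cloud(s); print(n)
    im=s['image'].astype(int)
    # foot disc
    m=(C[...,2]>0.007)&(C[...,2]<0.017)&(abs(C[...,0]-.485)<.12)&(abs(C[...,1]+.3)<.12)
    P=C[m]; (c,r)=cv2.minEnclosingCircle((P[:,:2]*1000).astype(np.float32)); print('foot',c,r,m.sum())
    red=(im[...,0]>110)&(im[...,1]<80)&(C[...,2]>.02)&(C[...,2]<.085)&(abs(C[...,0]-.385)<.04)&(abs(C[...,1]+.233)<.04)
    P=C[red]; print('post',P.min(0),P.max(0),np.median(P,0)); T=P[P[:,2]>.07]; print(np.mean(T,0),len(T))
    # screen
    m=(C[...,2]>0.10)&(C[...,2]<0.23)&(abs(C[...,0]-.485)<.09)&(abs(C[...,1]+.3)<.09)
    P=C[m]; print('screen',P.min(0),P.max(0)); 
    cx=np.array([.484,-.304]); f=np.radians(54.6); ex=np.array([np.cos(f),np.sin(f)]); ey=np.array([-ex[1],ex[0]])
    q=P[:,:2]-cx; X=q@ex;Y=q@ey
    for z in np.arange(.1,.21,.015):
        k=(abs(P[:,2]-z)<.008)&(abs(Y)<.045); 
        if k.sum(): print(round(z,3),k.sum(),np.round([X[k].min(),np.median(X[k]),X[k].max()],3))
    # saucer
    m=(C[...,2]>0.06)&(C[...,2]<0.075)&(abs(C[...,0]-.71)<.1)&(abs(C[...,1]+.275)<.1)
    P=C[m]; print('cup',cv2.minEnclosingCircle((P[:,:2]*1000).astype(np.float32)))
    m=(C[...,2]>0.008)&(C[...,2]<0.03)&(abs(C[...,0]-.71)<.11)&(abs(C[...,1]+.275)<.11)
    P=C[m]; print('saucer',cv2.minEnclosingCircle((P[:,:2]*1000).astype(np.float32)))
    for b,nm in (((360,420,200,290),'d'),) if n=='top0' else (((150,240,220,310),'d'),):
        cr=s['image'][b[2]:b[3],b[0]:b[1]]; cv2.imwrite(f'pics/crop_{n}.png',cv2.cvtColor(cv2.resize(cr,None,fx=6,fy=6,interpolation=cv2.INTER_CUBIC),cv2.COLOR_RGB2BGR))
E
```

```text
top0
foot (488.4400634765625, -304.678955078125) 112.50030517578125 489
post [ 0.38428599 -0.23809317  0.07351864] [ 0.38718531 -0.23276504  0.07828978] [ 0.38695413 -0.23492084  0.07550586]
[ 0.38597098 -0.23496665  0.07574093] 5
screen [ 0.42323435 -0.35180348  0.1004262 ] [ 0.5459565  -0.25687811  0.20915785]
0.1 8 [0.001 0.002 0.003]
0.115 16 [0.002 0.003 0.005]
0.13 14 [0.004 0.007 0.007]
0.145 15 [0.007 0.008 0.01 ]
0.16 13 [0.01  0.011 0.012]
0.175 20 [0.013 0.014 0.015]
0.19 26 [0.014 0.016 0.017]
0.205 155 [0.007 0.013 0.017]
cup ((700.2758178710938, -275.11346435546875), 50.43198013305664)
saucer ((705.9400024414062, -264.03948974609375), 85.171630859375)
scene0
foot (495.94744873046875, -290.02642822265625) 128.2721405029297 376
post [ 0.38016439 -0.23602243  0.02485969] [ 0.39081582 -0.22693254  0.07605051] [ 0.38603677 -0.2314637   0.07329383]
[ 0.38642539 -0.23298944  0.07440619] 4
screen [ 0.42448192 -0.35694819  0.10015111] [ 0.5476686  -0.26209062  0.20823677]
0.115 1 [-0.009 -0.009 -0.009]
0.13 2 [-0.008 -0.007 -0.006]
0.145 1 [-0.004 -0.004 -0.004]
0.16 2 [-0.002 -0.001 -0.001]
0.175 3 [0.002 0.002 0.012]
0.19 4 [0.004 0.013 0.014]
0.205 82 [0.005 0.011 0.015]
cup ((698.6630859375, -275.92095947265625), 50.339576721191406)
saucer ((704.2940673828125, -273.396484375), 78.95723724365234)
```

View pics/crop_scene0.png

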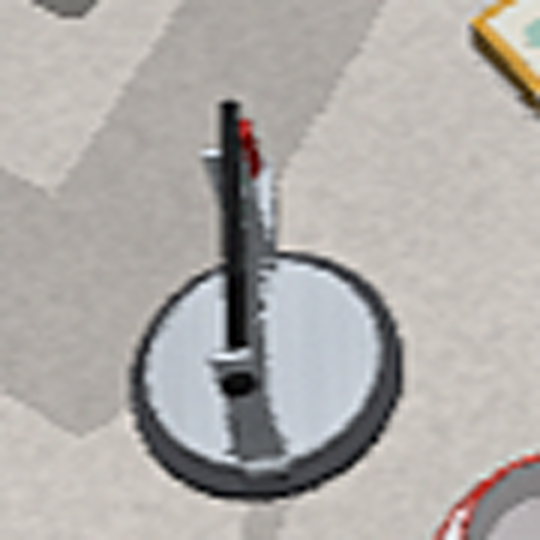

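View pics/crop_top0.png

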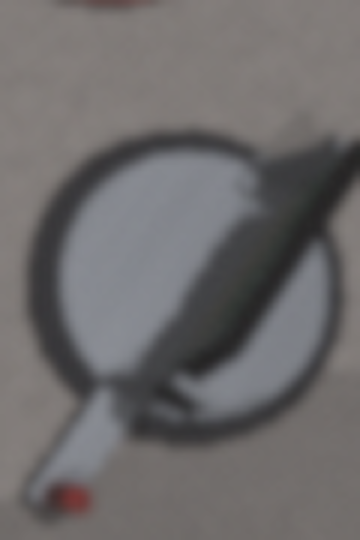

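```bash
cat >> h.py <<'E'
from scipy.spatial.transform import Rotation as Ro
def Rt(alpha,tilt=0,phi=0):
    """tool down with x yaw alpha (deg); tilt: lean about tool y by tilt; phi about tool x"""
    a=np.radians(alpha); x=np.array([np.cos(a),np.sin(a),0]); z=np.array([0,0,-1.]); 
    R=np.stack([x,np.cross(z,x),z],1)
    return R@Ro.from_euler('XY',[phi,tilt],degrees=True).as_matrix()
def plan(p,R=None,grip=False):
    st=state(); R0=np.asarray(st['tcp_rot']); p0=np.asarray(st['ee_pos']); 
    if R is None: R=R0
    p=np.asarray(p,float)
    if grip: p=p+R[:,2]*bot.grip_point_offset
    d=R0.T@(p-p0)*100; w=Ro.from_matrix(R0.T@R).as_rotvec(degrees=True)
    d2=R.T@(p-p0)*100
    print('shift cm (before turn)',np.round(d,2),'| turn deg',np.round(w,2),'| shift if after turn',np.round(d2,2),'tcp target',np.round(p,4))
def show():
    st=state(); print('t',round(float(st['time']),2),'tcp',np.round(st['ee_pos'],4),'q',np.round(np.degrees(st['qpos']),1),'F',np.round(st['ft_force'],1),'gap',round(float(st['finger_gap'])*1000,1))
    print(np.round(st['tcp_rot'],3).tolist())
E
python3 - <<'E'
from h import *
for n in ('top0','scene0'):
    s=dict(np.load(f'pics/{n}.npz')); C=cloud(s)
    m=(C[...,2]>0.195)&(C[...,2]<0.23)&(abs(C[...,0]-.485)<.09)&(abs(C[...,1]+.3)<.09)
    P=C[m]; print(cv2.minAreaRect((P[:,:2]*1000).astype(np.float32)))
    v=P[:,:2]-P[:,:2].mean(0); U,S,V=np.linalg.svd(v); print('line ang',np.degrees(np.arctan2(V[0,1],V[0,0])))
plan([0.384,-0.233,0.286],Rt(144.5))
E
python3 -m inch '[[0,0,-2.5,0,0,0],[0,0,-2.5,0,0,0],[0,0,-2.5,0,0,0],[0,0,-2.5,0,0,0]]' 5
```

```text
((493.0624084472656, -295.9667663574219), (10.05584716796875, 109.26880645751953), 54.08488082885742)
line ang 143.99278843232972
((492.6164855957031, -298.7178955078125), (11.275699615478516, 107.57762908935547), 53.92033386230469)
line ang -35.71970231172026
shift cm (before turn) [ 28.78 -25.48 -10.03] | turn deg [-4.000e-02 -9.000e-02 -1.256e+02] | shift if after turn [  3.95  38.22 -10.07] tcp target [ 0.384 -0.233  0.286]
time: 0.48
ee_pos: [0.1942, -0.5671, 0.2865]
tcp_rot: [[0.946, 0.324, -0.0], [0.324, -0.946, 0.001], [0.0, -0.001, -1.0]]
ft_force: [-0.1, -0.7, -0.1]
finger_gap: 0.0646
```

```bash
python3 -m inch '[[0,0,0,0,0,-6.6],[0,0,0,0,0,-6.6],[0,0,0,0,0,-6.6],[0,0,0,0,0,-6.6],[0,0,0,0,0,-6.6],[0,0,0,0,0,-6.6],[0,0,0,0,0,-6.6],[0,0,0,0,0,-6.6],[0,0,0,0,0,-6.6],[0,0,0,0,0,-6.6],[0,0,0,0,0,-6.6],[0,0,0,0,0,-6.6],[0,0,0,0,0,-6.6],[0,0,0,0,0,-6.6],[0,0,0,0,0,-6.6],[0,0,0,0,0,-6.6],[0,0,0,0,0,-6.6],[0,0,0,0,0,-6.6],[0,0,0,0,0,-6.6]]'
python3 -m inch '[[0.28,2.7,0,0,0,0],[0.28,2.7,0,0,0,0],[0.28,2.7,0,0,0,0],[0.28,2.7,0,0,0,0],[0.28,2.7,0,0,0,0],[0.28,2.7,0,0,0,0],[0.28,2.7,0,0,0,0],[0.28,2.7,0,0,0,0],[0.28,2.7,0,0,0,0],[0.28,2.7,0,0,0,0],[0.28,2.7,0,0,0,0],[0.28,2.7,0,0,0,0],[0.28,2.7,0,0,0,0],[0.28,2.7,0,0,0,0],[0,0,0,0,0,0]]'
python3 - <<'E'
from h import *
show(); plan([0.3845,-0.234,0.286],Rt(144.1)); plan([0.3845,-0.234,0.036],Rt(144.1))
s=snap('wrist','w1')
E
```

```text
time: 2.07
ee_pos: [0.1942, -0.5674, 0.2855]
tcp_rot: [[-0.815, 0.579, -0.0], [0.579, 0.815, 0.001], [0.001, 0.001, -1.0]]
ft_force: [0.4, 0.6, -0.1]
finger_gap: 0.0499
time: 3.32
ee_pos: [0.3843, -0.2339, 0.2858]
tcp_rot: [[-0.814, 0.581, 0.001], [0.581, 0.814, 0.003], [0.001, 0.003, -1.0]]
ft_force: [-0.5, 0.6, 0.2]
finger_gap: 0.0504
t 3.32 tcp [ 0.3843 -0.2339  0.2858] q [-40.3   3.   95.2   0.1  81.9 -94.8] F [-0.5  0.6  0.2] gap 50.4
[[-0.814, 0.581, 0.001], [0.581, 0.814, 0.003], [0.001, 0.003, -1.0]]
shift cm (before turn) [-0.02  0.   -0.02] | turn deg [ 0.14 -0.05  0.37] | shift if after turn [-0.02  0.   -0.02] tcp target [ 0.3845 -0.234   0.286 ]
shift cm (before turn) [-0.04 -0.06 24.98] | turn deg [ 0.14 -0.05  0.37] | shift if after turn [-2.000e-02  0.000e+00  2.498e+01] tcp target [ 0.3845 -0.234   0.036 ]
```

```bash
python3 -m inch '[[0,0,2.8,0,0,0],[0,0,2.8,0,0,0],[0,0,2.8,0,0,0],[0,0,2.8,0,0,0],[0,0,2.8,0,0,0],[0,0,2.8,0,0,0],[0,0,0.9,0,0,0],[0,0,0,0,0,0]]'
python3 - <<'E'
from h import *
show()
s=snap('wrist','w2'); print(proj(s,[.3845,-.234,.075]),proj(s,[.3845,-.234,.107]))
E
```

```text
time: 4.03
ee_pos: [0.381, -0.2371, 0.1069]
tcp_rot: [[-0.812, 0.584, -0.004], [0.584, 0.812, 0.003], [0.005, 0.0, -1.0]]
ft_force: [-0.9, -0.5, -0.6]
finger_gap: 0.0503
t 4.03 tcp [ 0.381  -0.2371  0.1069] q [-40.7  14.  109.8  -0.   56.5 -95. ] F [-0.9 -0.5 -0.6] gap 50.3
[[-0.812, 0.584, -0.004], [0.584, 0.812, 0.003], [0.005, 0.0, -1.0]]
(np.float64(287.12287891608787), np.float64(223.04114376389097)) (np.float64(288.1209384412727), np.float64(239.2349402469411))
```

View pics/w2.png

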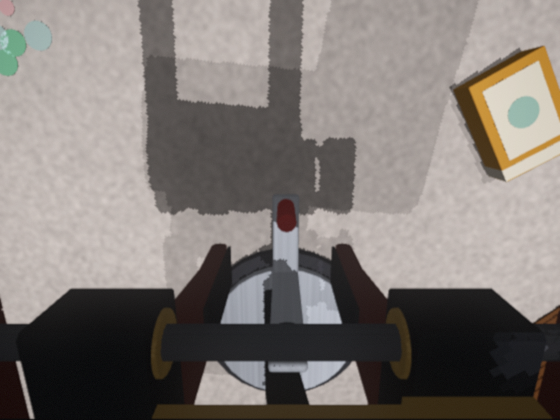

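The wrist view has the red post between the fingers, with its top at about (286,226) against a predicted (287,223), so the position agrees. Next I correct by 4.5 mm along tool y and go down.

```bash
python3 -m inch '[[-0.1,0.45,1.6,0,0,0],[0,0,1.7,0,0,0],[0,0,1.7,0,0,0],[0,0,1.7,0,0,0],[0,0,0,0,0,0]]'
python3 -m inch '[[0,0,0,0,0,0],[0,0,0,0,0,0],[0,0,0,0,0,0],[0,0,0,0,0,0],[0,0,0,0,0,0],[0,0,0,0,0,0]]' 0.8 25
python3 - <<'E'
from h import *
show()
# arc rows about centre: chord steps
c=np.array([.485,-.307]); p=np.array(state()['ee_pos'])[:2]; r=np.linalg.norm(p-c); print(r,np.degrees(np.arctan2(*(p-c)[::-1])))
E
```

```text
time: 4.5
ee_pos: [0.3863, -0.235, 0.0415]
tcp_rot: [[-0.812, 0.584, -0.001], [0.584, 0.812, 0.001], [0.001, 0.0, -1.0]]
ft_force: [-0.3, -0.0, -0.7]
finger_gap: 0.05
time: 5.0
ee_pos: [0.3868, -0.235, 0.0425]
tcp_rot: [[-0.812, 0.584, 0.001], [0.584, 0.812, -0.001], [-0.001, -0.0, -1.0]]
ft_force: [0.5, 0.4, 0.3]
finger_gap: 0.0135
t 5.0 tcp [ 0.3868 -0.235   0.0425] q [-40.   20.1 113.4   0.   46.4 -94.3] F [0.5 0.4 0.3] gap 13.5
[[-0.812, 0.584, 0.001], [0.584, 0.812, -0.001], [-0.001, -0.0, -1.0]]
0.12176662570208358 143.73828274595508
```

```bash
python3 -m inch '[[-0.017,0.657,0,0,0,3.05],[-0.017,0.657,0,0,0,3.05],[-0.017,0.657,0,0,0,3.05],[-0.017,0.657,0,0,0,3.05],[-0.017,0.657,0,0,0,3.05],[-0.017,0.657,0,0,0,3.05],[-0.017,0.657,0,0,0,3.05],[-0.017,0.657,0,0,0,3.05],[-0.017,0.657,0,0,0,3.05],[-0.017,0.657,0,0,0,3.05],[-0.017,0.657,0,0,0,3.05],[-0.017,0.657,0,0,0,3.05],[-0.017,0.657,0,0,0,3.05],[-0.017,0.657,0,0,0,3.05],[-0.017,0.657,0,0,0,3.05],[0,0,0,0,0,0],[0,0,0,0,0,0]]'
python3 - <<'E'
from h import *
show()
c=np.array([.485,-.307]); p=np.array(state()['ee_pos'])[:2]; r=np.linalg.norm(p-c); print(r,np.degrees(np.arctan2(*(p-c)[::-1])))
s=snap('top','t2')
cv2.imwrite('pics/t2c.png',cv2.cvtColor(cv2.resize(s['image'][130:330,250:480],None,fx=3,fy=3),cv2.COLOR_RGB2BGR))
E
```

```text
time: 6.42
ee_pos: [0.4685, -0.1846, 0.042]
tcp_rot: [[-0.151, 0.989, 0.0], [0.989, 0.151, 0.0], [0.0, 0.0, -1.0]]
ft_force: [-0.2, -0.4, 0.1]
finger_gap: 0.0082
t 6.42 tcp [ 0.4685 -0.1846  0.042 ] q [-29.4  23.4 107.2   0.   49.4 -38. ] F [-0.2 -0.4  0.1] gap 8.2
[[-0.151, 0.989, 0.0], [0.989, 0.151, 0.0], [0.0, 0.0, -1.0]]
0.12354694398644146 97.6818097908407
```

View pics/t2c.png

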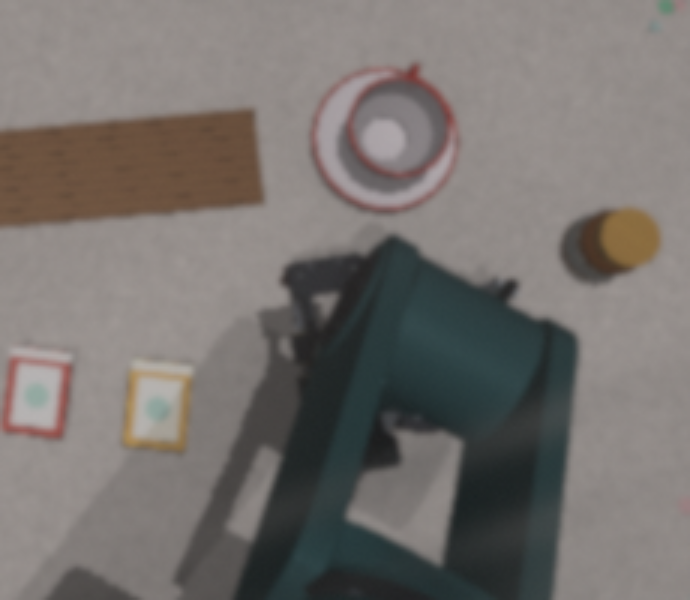

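```bash
python3 - <<'E'
from h import *
s=snap('scene','s2')
cv2.imwrite('pics/s2c.png',cv2.cvtColor(cv2.resize(s['image'][170:370,100:360],None,fx=3,fy=3),cv2.COLOR_RGB2BGR))
E
```

```text
(no output)
```

View pics/s2c.png

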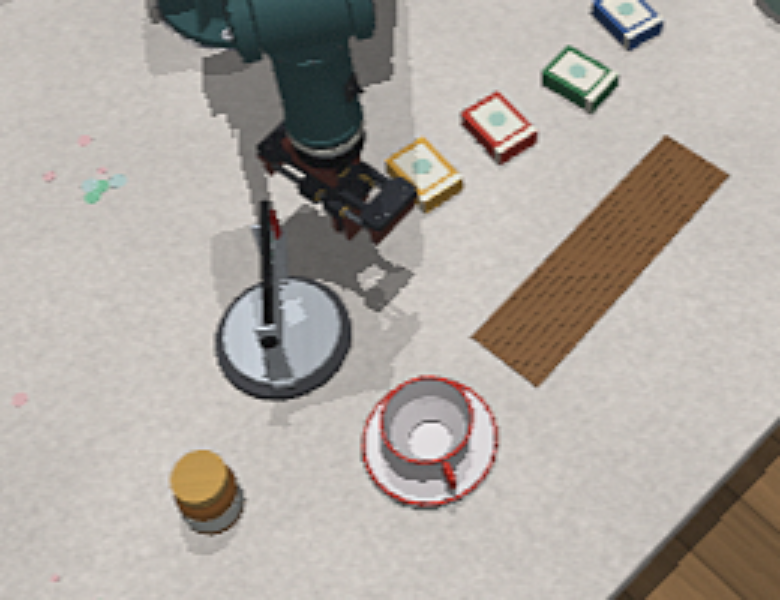

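The scene view shows the display has not turned: the post is still at its old place, about (275,222) in the crop. The gap reads 8.2 mm, so the grip lost the post. I'll raise, go back round and retry.

```bash
python3 -m inch '[[0,0,-2,0,0,0],[0,0,-2,0,0,0],[0,0,-2,0,0,0],[0,0,-2,0,0,0]]' 5
python3 -m inch '[[-0.017,-0.657,0,0,0,-3.05],[-0.017,-0.657,0,0,0,-3.05],[-0.017,-0.657,0,0,0,-3.05],[-0.017,-0.657,0,0,0,-3.05],[-0.017,-0.657,0,0,0,-3.05],[-0.017,-0.657,0,0,0,-3.05],[-0.017,-0.657,0,0,0,-3.05],[-0.017,-0.657,0,0,0,-3.05],[-0.017,-0.657,0,0,0,-3.05],[-0.017,-0.657,0,0,0,-3.05],[-0.017,-0.657,0,0,0,-3.05],[-0.017,-0.657,0,0,0,-3.05],[-0.017,-0.657,0,0,0,-3.05],[-0.017,-0.657,0,0,0,-3.05],[-0.017,-0.657,0,0,0,-3.05],[0,0,0,0,0,0],[0,0,0,0,0,0]]'
python3 - <<'E'
from h import *
show(); s=snap('scene','s3'); C=cloud(s); im=s['image'].astype(int)
red=(im[...,0]>90)&(im[...,0]>im[...,1]*1.8)&(C[...,2]>.02)&(C[...,2]<.085)&(abs(C[...,0]-.40)<.06)&(abs(C[...,1]+.22)<.06)
v,u=np.nonzero(red)
for a,b in zip(u,v): print(a,b,np.round(C[b,a],4),im[b,a])
s=snap('wrist','w3'); 
for z in (.075,.06,.029): print(z,proj(s,[.3845,-.234,z]))
E
```

```text
time: 6.85
ee_pos: [0.4675, -0.1844, 0.1226]
tcp_rot: [[-0.149, 0.989, -0.001], [0.989, 0.149, 0.001], [0.001, -0.001, -1.0]]
ft_force: [0.3, 0.7, -0.3]
finger_gap: 0.0311
time: 8.27
ee_pos: [0.3859, -0.2345, 0.1219]
tcp_rot: [[-0.811, 0.585, -0.0], [0.585, 0.811, 0.0], [0.0, 0.0, -1.0]]
ft_force: [-0.2, -0.5, -0.2]
finger_gap: 0.0501
t 8.27 tcp [ 0.3859 -0.2345  0.1219] q [-40.1  12.8 108.7   0.   58.5 -94.3] F [-0.2 -0.5 -0.2] gap 50.1
[[-0.811, 0.585, -0.0], [0.585, 0.811, 0.0], [0.0, 0.0, -1.0]]
191 241 [ 0.3891 -0.2312  0.0769] [91 45 43]
191 246 [ 0.3915 -0.2378  0.0547] [92 44 44]
0.075 (np.float64(279.6621629782619), np.float64(213.05685752134283))
0.06 (np.float64(279.69054361381234), np.float64(207.54436828734595))
0.029 (np.float64(279.7406060766122), np.float64(197.82052730000447))
```

View pics/w3.png

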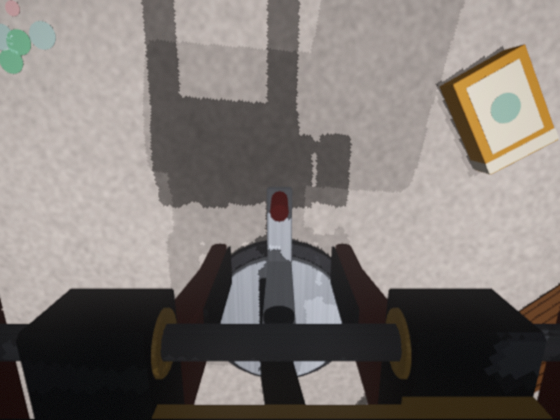

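The post, at about (279,205), lies on the mid-line between the fingers, as predicted. I'll go deeper and grip harder.

```bash
python3 -m inch '[[0.15,0,2,0,0,0],[0,0,2,0,0,0],[0,0,2,0,0,0],[0,0,2.4,0,0,0],[0,0,0,0,0,0]]'
python3 -m inch '[[0,0,0,0,0,0],[0,0,0,0,0,0],[0,0,0,0,0,0],[0,0,0,0,0,0],[0,0,0,0,0,0],[0,0,0,0,0,0],[0,0,0,0,0,0],[0,0,0,0,0,0],[0,0,0,0,0,0],[0,0,0,0,0,0]]' 0 45
python3 -m inch '[[-0.017,0.657,0,0,0,3.05],[-0.017,0.657,0,0,0,3.05],[0,0,0,0,0,0]]'
python3 - <<'E'
from h import *
show(); s=snap('wrist','w4')
E
```

```text
time: 8.78
ee_pos: [0.3831, -0.2315, 0.035]
tcp_rot: [[-0.812, 0.584, -0.005], [0.584, 0.812, 0.004], [0.006, 0.001, -1.0]]
ft_force: [-0.3, 0.3, 0.5]
finger_gap: 0.0498
time: 9.62
ee_pos: [0.3857, -0.2343, 0.0386]
tcp_rot: [[-0.812, 0.584, 0.001], [0.584, 0.812, -0.001], [-0.001, -0.0, -1.0]]
ft_force: [-1.3, -0.3, 6.6]
finger_gap: 0.0004
time: 9.87
ee_pos: [0.3946, -0.2236, 0.0386]
tcp_rot: [[-0.744, 0.669, 0.002], [0.669, 0.744, -0.001], [-0.002, 0.0, -1.0]]
ft_force: [1.1, 1.6, 5.7]
finger_gap: 0.0007
t 9.87 tcp [ 0.3946 -0.2236  0.0386] q [-38.3  20.5 113.6   0.   45.8 -86.4] F [1.1 1.6 5.7] gap 0.7
[[-0.744, 0.669, 0.002], [0.669, 0.744, -0.001], [-0.002, 0.0, -1.0]]
```

View pics/w4.png

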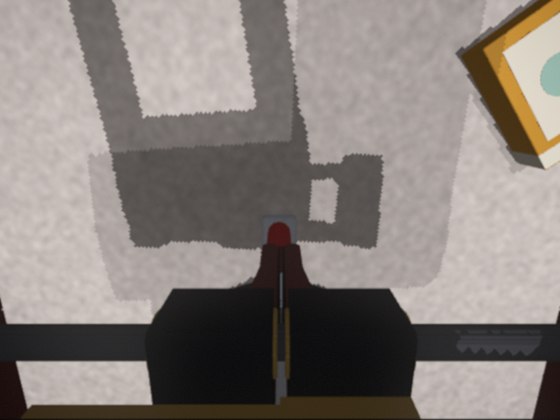

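```bash
python3 - <<'E'
from h import *
s=dict(np.load('pics/w4.npz')); im=s['image'].astype(int)
red=(im[...,0]>im[...,1]*2)&(im[...,0]>70); red[250:]=0; red[:200]=0
v,u=np.nonzero(red); print(u.min(),u.max(),v.min(),v.max())
for vv in (v.min(),v.min()+5,v.max()): print(vv, onplane(s,279,vv,.075), depthpt(s,279,vv))
R,t=cam(s); print(-R.T@t,R[2])
for p in ([.3945,-.2236,.0386],): print(proj(s,p))
for n in ('w2','w3'):
    s=dict(np.load(f'pics/{n}.npz')); 
    for vv in range(190,236,4): print(n,vv,np.round(depthpt(s,280 if n=='w3' else 286,vv),4), s['image'][vv,280 if n=='w3' else 286])
E
```

```text
273 285 223 243
223 [ 0.37811879 -0.20995744  0.075     ] [ 0.38763771 -0.21868847  0.03592376]
228 [ 0.38004478 -0.21169181  0.075     ] [ 0.38793058 -0.21891882  0.04412023]
243 [ 0.38592    -0.21698252  0.075     ] [ 0.38792297 -0.21881422  0.06812361]
[ 0.3382652  -0.17340258  0.23860345] [ 0.20650128 -0.18316465 -0.96114928]
(np.float64(280.5391518192072), np.float64(237.51495328082737))
w2 190 [ 0.3788 -0.2295  0.0019] [81 76 75]
w2 194 [ 3.822e-01 -2.318e-01 -1.000e-04] [74 72 74]
w2 198 [ 0.379  -0.2302  0.0292] [76 65 69]
w2 202 [ 0.3789 -0.2303  0.0424] [68 25 25]
w2 206 [ 0.3788 -0.2305  0.0543] [68 27 26]
w2 210 [ 0.3787 -0.2306  0.0654] [69 27 28]
w2 214 [ 0.3786 -0.2308  0.0753] [75 29 29]
w2 218 [ 0.3805 -0.2322  0.077 ] [79 31 31]
w2 222 [ 0.3829 -0.2338  0.0771] [79 31 32]
w2 226 [ 0.3853 -0.2356  0.0768] [78 31 31]
w2 230 [ 0.388  -0.2375  0.0758] [79 34 35]
w2 234 [ 0.4044 -0.2483  0.029 ] [172 177 185]
w3 190 [ 0.3789 -0.2297  0.0299] [77 70 73]
w3 194 [ 0.3794 -0.23    0.042 ] [69 28 27]
w3 198 [ 0.3792 -0.2299  0.0564] [69 30 28]
w3 202 [ 0.3791 -0.2298  0.069 ] [71 31 31]
w3 206 [ 0.38   -0.2304  0.0764] [81 33 32]
w3 210 [ 0.3824 -0.2322  0.0764] [80 33 32]
w3 214 [ 0.3848 -0.2339  0.0766] [78 33 33]
w3 218 [ 0.3871 -0.2356  0.0775] [76 30 29]
w3 222 [ 0.4022 -0.2465  0.0298] [159 157 165]
w3 226 [ 0.4047 -0.2483  0.0315] [172 175 183]
w3 230 [ 0.4079 -0.2506  0.0306] [170 174 183]
w3 234 [ 0.4109 -0.2528  0.0308] [170 174 183]
```

```bash
python3 - <<'E'
from h import *
for n in ('scene','top'):
    s=snap(n,'d_'+n); st=state(); p=np.array(st['ee_pos']); R=np.array(st['tcp_rot'])
    im=s['image'].copy()
    u,v=map(int,proj(s,p)); print(n,u,v)
    sub=im[v-50:v+50,u-65:u+65]; big=cv2.resize(sub,None,fx=6,fy=6,interpolation=cv2.INTER_NEAREST)
    def mk(P,col):
        a,b=proj(s,P); cv2.circle(big,(int((a-u+65+.5)*6),int((b-v+50+.5)*6)),4,col,-1)
    mk(p,(255,255,0)); mk(p-R[:,2]*.05,(0,255,0)); mk(p+R[:,0]*.03,(0,0,255))
    cv2.imwrite(f'pics/d_{n}c.png',cv2.cvtColor(big,cv2.COLOR_RGB2BGR))
E
```

```text
scene 195 246
top 365 278
```

View pics/d_scenec.png

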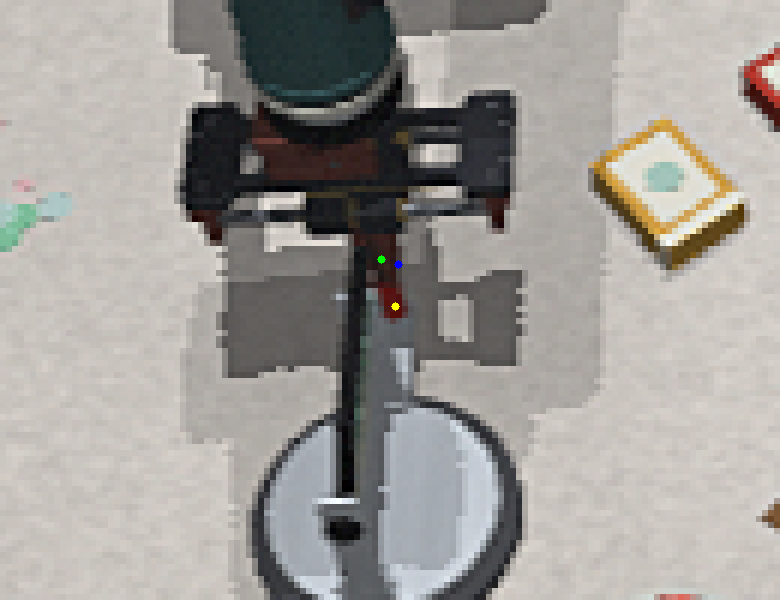

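```bash
python3 - <<'E'
from h import *
s=dict(np.load('pics/w4.npz'))
for v in range(215,300,5): print(v,[ (np.round(depthpt(s,u,v),3).tolist(), s['image'][v,u].tolist()) for u in (268,280,292)])
E
```

```text
215 [([0.382, -0.223, 0.024], [74, 74, 78]), ([0.338, -0.173, 0.239], [73, 74, 77]), ([0.393, -0.212, 0.022], [76, 76, 78])]
220 [([0.383, -0.224, 0.031], [83, 84, 89]), ([0.388, -0.218, 0.031], [81, 81, 84]), ([0.393, -0.213, 0.03], [82, 82, 87])]
225 [([0.385, -0.226, 0.031], [84, 85, 89]), ([0.388, -0.218, 0.039], [70, 26, 25]), ([0.396, -0.215, 0.03], [82, 83, 87])]
230 [([0.387, -0.227, 0.034], [74, 53, 54]), ([0.388, -0.218, 0.048], [69, 24, 23]), ([0.398, -0.217, 0.03], [82, 84, 88])]
235 [([0.386, -0.226, 0.047], [69, 31, 31]), ([0.389, -0.219, 0.055], [68, 23, 22]), ([0.4, -0.219, 0.03], [82, 84, 88])]
240 [([0.386, -0.225, 0.057], [69, 26, 26]), ([0.388, -0.218, 0.065], [70, 26, 25]), ([0.403, -0.221, 0.03], [83, 84, 87])]
245 [([0.382, -0.22, 0.08], [40, 26, 24]), ([0.388, -0.219, 0.07], [63, 22, 22]), ([0.39, -0.212, 0.08], [43, 28, 26])]
250 [([0.382, -0.22, 0.085], [41, 28, 26]), ([0.387, -0.218, 0.08], [41, 24, 23]), ([0.39, -0.212, 0.084], [43, 30, 27])]
255 [([0.383, -0.221, 0.09], [42, 27, 26]), ([0.387, -0.218, 0.087], [40, 23, 23]), ([0.39, -0.213, 0.089], [43, 27
[... 295 characters left out ...]
, ([0.392, -0.221, 0.091], [40, 23, 24]), ([0.389, -0.213, 0.107], [40, 26, 24])]
275 [([0.382, -0.22, 0.112], [41, 27, 24]), ([0.393, -0.222, 0.093], [71, 72, 76]), ([0.389, -0.213, 0.111], [40, 26, 23])]
280 [([0.383, -0.22, 0.115], [40, 25, 22]), ([0.394, -0.224, 0.093], [70, 70, 74]), ([0.389, -0.213, 0.115], [38, 22, 21])]
285 [([0.383, -0.22, 0.12], [39, 24, 23]), ([0.396, -0.226, 0.093], [68, 69, 73]), ([0.389, -0.213, 0.119], [39, 25, 23])]
290 [([0.368, -0.204, 0.163], [24, 24, 24]), ([0.398, -0.227, 0.093], [69, 70, 74]), ([0.371, -0.199, 0.164], [21, 20, 22])]
295 [([0.368, -0.204, 0.165], [22, 20, 22]), ([0.399, -0.228, 0.095], [68, 69, 72]), ([0.372, -0.2, 0.164], [19, 18, 19])]
```

```bash
python3 - <<'E'
from h import *
s=dict(np.load('pics/w4.npz'));cv2.imwrite('pics/w4c.png',cv2.cvtColor(cv2.resize(s['image'][200:320,210:350],None,fx=5,fy=5,interpolation=cv2.INTER_NEAREST),cv2.COLOR_RGB2BGR))
E
```

```text
(no output)
```

View pics/w4c.png

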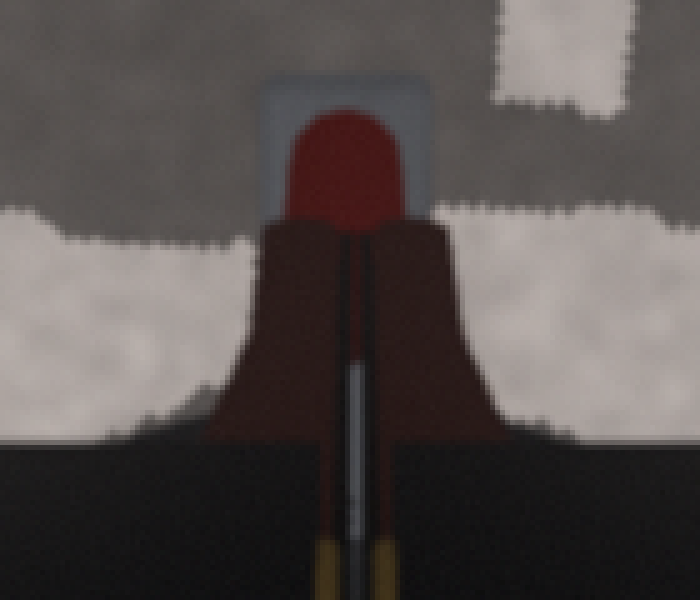

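```bash
python3 - <<'E'
from h import *
s=dict(np.load('pics/scene0.npz')); C=cloud(s)
m=(abs(C[...,0]-.194)<.12)&(abs(C[...,1]+.567)<.12)&(C[...,2]>.05)&(C[...,2]<.35)
print(np.sort(C[m][:,2])[:20], proj(s,[.194,-.567,.186]))
x0,y0=0,170
cv2.imwrite('pics/s0g.png',cv2.cvtColor(cv2.resize(s['image'][170:300,0:140],None,fx=5,fy=5,interpolation=cv2.INTER_NEAREST),cv2.COLOR_RGB2BGR))
for n in ('w2','w3'):
    s=dict(np.load(f'pics/{n}.npz')); im=s['image'].astype(int)
    for v in (246,250,256,262): print(n,v,[np.round(depthpt(s,u,v),3).tolist() for u in (215,345)])
E
```

```text
[0.22177    0.2227679  0.2229913  0.22318809 0.22322012 0.22340877
 0.22375001 0.22451162 0.22484559 0.22545835 0.2257723  0.22616199
 0.2262395  0.22679779 0.22695624 0.22718309 0.22743768 0.22831351
 0.22901076 0.23057434] (np.float64(61.22000157472323), np.float64(248.33681144621426))
w2 246 [[0.353, -0.256, 0.149], [0.391, -0.205, 0.148]]
w2 250 [[0.354, -0.256, 0.153], [0.39, -0.206, 0.153]]
w2 256 [[0.355, -0.255, 0.161], [0.389, -0.207, 0.16]]
w2 262 [[0.356, -0.254, 0.166], [0.388, -0.208, 0.167]]
w3 246 [[0.359, -0.254, 0.163], [0.395, -0.203, 0.164]]
w3 250 [[0.359, -0.253, 0.169], [0.395, -0.203, 0.168]]
w3 256 [[0.36, -0.252, 0.176], [0.394, -0.204, 0.176]]
w3 262 [[0.361, -0.251, 0.181], [0.393, -0.205, 0.182]]
```

View pics/s0g.png

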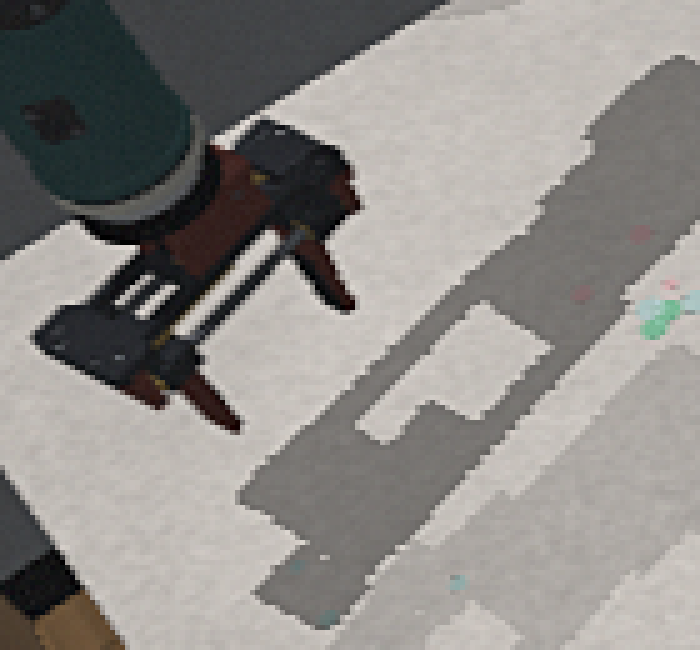

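The depth readings show the real fingertips about 37 mm behind the reported TCP: they rest on the post top at 75 mm while `ee_pos` z reads 38.6 mm, and the start pose agrees (222 against 186). I'll apply that offset from here.

```bash
cat >> h.py <<'E'
TIP=0.0367   # reported TCP lies this far beyond real tips
def plang(p,R):  # p = desired real grasp point
    plan(np.asarray(p,float)+R[:,2]*(TIP+bot.grip_point_offset),R)
E
python3 -m inch '[[0,0,-2,0,0,0],[0,0,-2,0,0,0],[0,0,0,0,0,0],[0,0,0,0,0,0],[0,0,0,0,0,0],[0,0,0,0,0,0],[0,0,0,0,0,0],[0,0,0,0,0,0]]' 5
python3 - <<'E'
from h import *
show(); s=snap('wrist','w5'); R=np.array(state()['tcp_rot']); p=np.array(state()['ee_pos'])
C=cloud(s); im=s['image'].astype(int)
m=(C[...,2]>.073)&(C[...,2]<.081)&(im[...,0]>im[...,1]*1.8); P=C[m]; print(len(P),P.mean(0),P.min(0),P.max(0))
print('tool-frame offset cm',R.T@(P.mean(0)-p)*100)
E
```

```text
time: 10.68
ee_pos: [0.3929, -0.2231, 0.0772]
tcp_rot: [[-0.745, 0.667, -0.001], [0.667, 0.745, 0.001], [0.002, -0.0, -1.0]]
ft_force: [0.4, 0.3, 1.1]
finger_gap: 0.0482
t 10.68 tcp [ 0.3929 -0.2231  0.0772] q [-38.4  16.7 111.5   0.   51.9 -86.6] F [0.4 0.3 1.1] gap 48.2
[[-0.745, 0.667, -0.001], [0.667, 0.745, 0.001], [0.002, -0.0, -1.0]]
338 [ 0.39171641 -0.22269107  0.07622197] [ 0.38575826 -0.22934457  0.0730554 ] [ 0.39828236 -0.21676569  0.0782072 ]
tool-frame offset cm [ 0.12699274 -0.04960336  0.11365658]
```

```bash
python3 -m inch '[[0.1,-0.05,1.5,0,0,0],[0,0,1.5,0,0,0],[0,0,1.5,0,0,0],[0,0,1.5,0,0,0],[0,0,1.0,0,0,0],[0,0,0,0,0,0],[0,0,0,0,0,0]]'
python3 -m inch '[[0,0,0,0,0,0],[0,0,0,0,0,0],[0,0,0,0,0,0],[0,0,0,0,0,0],[0,0,0,0,0,0],[0,0,0,0,0,0],[0,0,0,0,0,0],[0,0,0,0,0,0],[0,0,0,0,0,0],[0,0,0,0,0,0]]' 0 40
python3 - <<'E'
from h import *
show()
c=np.array([.485,-.307]); p=np.array(state()['ee_pos'])[:2]; r=np.linalg.norm(p-c); print(r,np.degrees(np.arctan2(*(p-c)[::-1])))
E
```

```text
time: 11.32
ee_pos: [0.3918, -0.2228, 0.0074]
tcp_rot: [[-0.745, 0.667, -0.001], [0.667, 0.745, 0.001], [0.002, -0.0, -1.0]]
ft_force: [-0.2, 0.4, 0.4]
finger_gap: 0.0502
time: 12.15
ee_pos: [0.3925, -0.2233, 0.0082]
tcp_rot: [[-0.745, 0.667, 0.0], [0.667, 0.745, -0.0], [-0.0, 0.0, -1.0]]
ft_force: [-0.6, 0.1, 6.3]
finger_gap: 0.0131
t 12.15 tcp [ 0.3925 -0.2233  0.0082] q [-38.4  23.6 115.2   0.   41.2 -86.6] F [-0.6  0.1  6.3] gap 13.1
[[-0.745, 0.667, 0.0], [0.667, 0.745, -0.0], [-0.0, 0.0, -1.0]]
0.12474313191797076 137.85506387071692
```

```bash
python3 -m inch '[[-0.017,0.662,0,0,0,3.04],[-0.017,0.662,0,0,0,3.04],[-0.017,0.662,0,0,0,3.04],[-0.017,0.662,0,0,0,3.04],[-0.017,0.662,0,0,0,3.04],[-0.017,0.662,0,0,0,3.04],[-0.017,0.662,0,0,0,3.04],[-0.017,0.662,0,0,0,3.04],[-0.017,0.662,0,0,0,3.04],[-0.017,0.662,0,0,0,3.04],[-0.017,0.662,0,0,0,3.04],[-0.017,0.662,0,0,0,3.04],[-0.017,0.662,0,0,0,3.04],[0,0,0,0,0,0],[0,0,0,0,0,0],[0,0,0,0,0,0]]'
python3 - <<'E'
from h import *
show()
c=np.array([.485,-.307]); p=np.array(state()['ee_pos'])[:2]; r=np.linalg.norm(p-c); print(r,np.degrees(np.arctan2(*(p-c)[::-1])))
E
```

```text
time: 13.48
ee_pos: [0.4674, -0.1836, 0.0082]
tcp_rot: [[-0.152, 0.988, 0.002], [0.988, 0.152, -0.001], [-0.001, 0.002, -1.0]]
ft_force: [2.2, -1.8, 3.6]
finger_gap: 0.0136
t 13.48 tcp [ 0.4674 -0.1836  0.0082] q [-29.3  26.4 109.    0.   44.5 -38.1] F [ 2.2 -1.8  3.6] gap 13.6
[[-0.152, 0.988, 0.002], [0.988, 0.152, -0.001], [-0.001, 0.002, -1.0]]
0.12467242994016639 98.10607021828628
```

```bash
python3 -m inch '[[0,0,0,0,0,0],[0,0,0,0,0,0],[0,0,0,0,0,0],[0,0,0,0,0,0],[0,0,-2.5,0,0,0],[0,0,-2.5,0,0,0],[0,0,-2.5,0,0,0],[0,0,-2.5,0,0,0],[0,0,-2.5,0,0,0],[0,0,-2.5,0,0,0],[0,0,-2.5,0,0,0],[0,0,-2.5,0,0,0],[0,0,-2.5,0,0,0],[0,0,-2.5,0,0,0],[0,0,0,0,0,0]]' 4
python3 - <<'E'
from h import *
show(); s=snap('scene','s6'); s2=snap('wrist','w6')
c=np.array([.485,-.307])
for n,S in (('scene',s),('wrist',s2)):
    C=cloud(S); m=(C[...,2]>0.195)&(C[...,2]<0.215)&(abs(C[...,0]-.485)<.09)&(abs(C[...,1]+.307)<.09)
    P=C[m]; 
    if len(P)<10: print(n,len(P)); continue
    print(n,len(P),cv2.minAreaRect((P[:,:2]*1000).astype(np.float32)),P[:,2].max())
cv2.imwrite('pics/s6c.png',cv2.cvtColor(cv2.resize(s['image'][170:370,100:360],None,fx=3,fy=3),cv2.COLOR_RGB2BGR))
E
```

```text
time: 14.73
ee_pos: [0.4687, -0.1841, 0.2626]
tcp_rot: [[-0.151, 0.989, 0.006], [0.989, 0.151, -0.003], [-0.004, 0.006, -1.0]]
ft_force: [0.7, -0.3, 0.6]
finger_gap: 0.04
t 14.73 tcp [ 0.4687 -0.1841  0.2626] q [-29.3   8.5  92.1   0.   78.9 -38. ] F [ 0.7 -0.3  0.6] gap 40.0
[[-0.151, 0.989, 0.006], [0.989, 0.151, -0.003], [-0.004, 0.006, -1.0]]
scene 130 ((497.9923400878906, -306.74041748046875), (11.51694107055664, 109.17594909667969), 8.246809005737305) 0.20816168137491203
wrist 953 ((497.6456604003906, -305.0956115722656), (11.255462646484375, 110.01447296142578), 8.240269660949707) 0.20684297681315988
```

View pics/s6c.png

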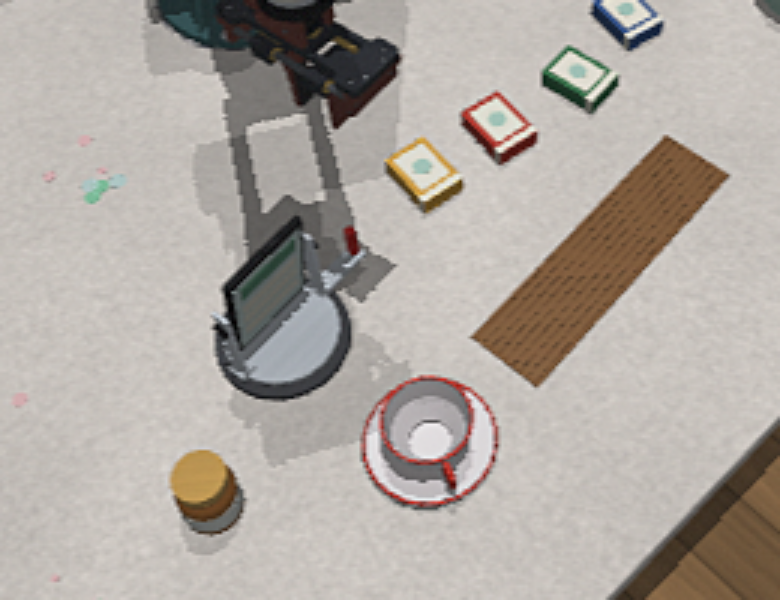

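View pics/w6.png

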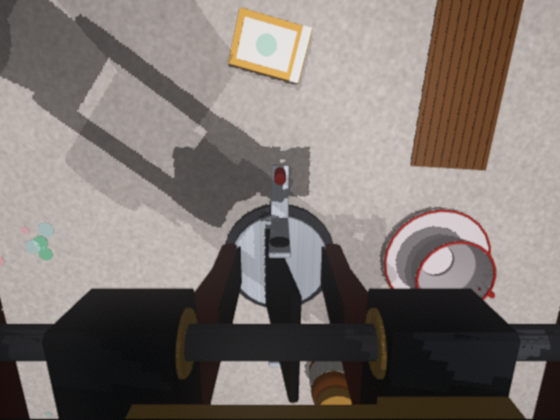

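The display turned. The screen's top edge faces 8.2°, and the line to the cup runs at about 8.5°. Next comes pinching the top edge to lean it.

```bash
python3 - <<'E'
from h import *
f=np.radians(8.3); ex=np.array([np.cos(f),np.sin(f),0]); t=np.radians(-8.8); u=-np.sin(t)*ex+np.cos(t)*np.array([0,0,1]); c=np.array([.485,-.3075,.12])
R=Rt(98.3,0,8.8); print(R[:,2],u)
print('top pred',c+.085*u)
plang(c+.135*u,R); plang(c+.075*u,R)
E
```

```text
[-0.15138343 -0.02208445 -0.98822838] [0.15138343 0.02208445 0.98822838]
top pred [ 0.49786759 -0.30562282  0.20399941]
shift cm (before turn) [-12.59   1.15   5.98] | turn deg [8.86 0.07 0.38] | shift if after turn [-12.58   2.14   5.71] tcp target [ 0.4971 -0.3057  0.1987]
shift cm (before turn) [-12.58   0.22  11.91] | turn deg [8.86 0.07 0.38] | shift if after turn [-12.58   2.14  11.71] tcp target [ 0.488  -0.3071  0.1394]
```

```bash
python3 -m inch '[[0,0,0,4.43,0,0.2],[0,0,0,4.43,0,0.2],[-1.57,0.27,0,0,0,0],[-1.57,0.27,0,0,0,0],[-1.57,0.27,0,0,0,0],[-1.57,0.27,0,0,0,0],[-1.57,0.27,0,0,0,0],[-1.57,0.27,0,0,0,0],[-1.57,0.27,0,0,0,0],[-1.57,0.27,0,0,0,0],[0,0,1.5,0,0,0],[0,0,1.5,0,0,0],[0,0,1.5,0,0,0],[0,0,1.2,0,0,0],[0,0,0,0,0,0],[0,0,0,0,0,0]]'
python3 - <<'E'
from h import *
show()
f=np.radians(8.3); ex=np.array([np.cos(f),np.sin(f),0]); t=np.radians(-8.8); u=-np.sin(t)*ex+np.cos(t)*np.array([0,0,1]); c=np.array([.485,-.3075,.12])
R=Rt(98.3,0,8.8);plang(c+.075*u,R)
s=snap('wrist','w7'); s=snap('scene','s7');cv2.imwrite('pics/s7c.png',cv2.cvtColor(cv2.resize(s['image'][170:320,100:300],None,fx=4,fy=4),cv2.COLOR_RGB2BGR))
E
```

```text
time: 16.17
ee_pos: [0.4967, -0.306, 0.1981]
tcp_rot: [[-0.143, 0.978, -0.153], [0.99, 0.142, -0.022], [0.0, -0.155, -0.988]]
ft_force: [-0.9, 0.1, 0.4]
finger_gap: 0.0398
t 16.17 tcp [ 0.4967 -0.306   0.1981] q [-34.1  23.1  81.5  -6.   82.1 -41.2] F [-0.9  0.1  0.4] gap 39.8
[[-0.143, 0.978, -0.153], [0.99, 0.142, -0.022], [0.0, -0.155, -0.988]]
shift cm (before turn) [0.02 0.04 5.93] | turn deg [-0.11 -0.03 -0.05] | shift if after turn [0.02 0.03 5.93] tcp target [ 0.488  -0.3071  0.1394]
```

View pics/w7.png

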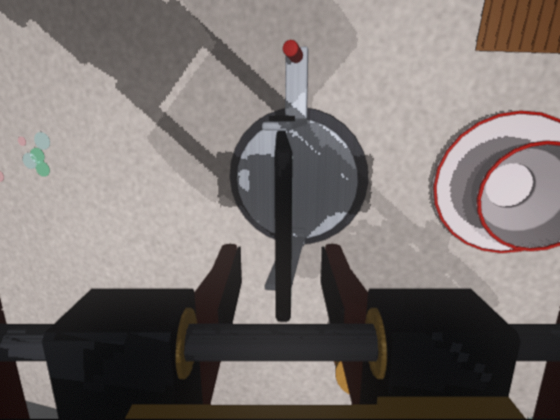

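View pics/s7c.png

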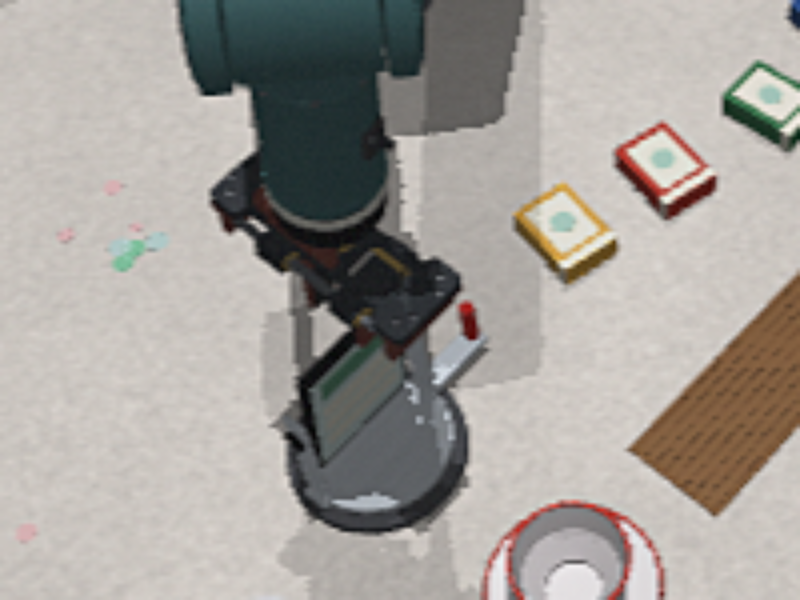

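The edge, at column 283, is centred between the fingertips (240 and 322). Descend and pinch.

```bash
python3 -m inch '[[0,0,1.5,0,0,0],[0,0,1.5,0,0,0],[0,0,1.5,0,0,0],[0,0,1.4,0,0,0],[0,0,0,0,0,0],[0,0,0,0,0,0]]'
python3 -m inch '[[0,0,0,0,0,0],[0,0,0,0,0,0],[0,0,0,0,0,0],[0,0,0,0,0,0],[0,0,0,0,0,0],[0,0,0,0,0,0],[0,0,0,0,0,0],[0,0,0,0,0,0]]' 0 40
python3 -m inch '[[0,-0.133,0.005,-3.88,0,0],[0,-0.133,0.005,-3.88,0,0],[0,-0.133,0.005,-3.88,0,0],[0,-0.133,0.005,-3.88,0,0],[0,-0.133,0.005,-3.88,0,0],[0,0,0,0,0,0],[0,0,0,0,0,0]]'
python3 -c "
from h import *
show()"
```

```text
time: 16.77
ee_pos: [0.4883, -0.307, 0.1406]
tcp_rot: [[-0.144, 0.978, -0.152], [0.99, 0.142, -0.023], [-0.0, -0.154, -0.988]]
ft_force: [-0.3, 0.3, 0.1]
finger_gap: 0.0399
time: 17.43
ee_pos: [0.4885, -0.307, 0.1406]
tcp_rot: [[-0.144, 0.978, -0.152], [0.99, 0.142, -0.023], [-0.001, -0.153, -0.988]]
ft_force: [0.4, 0.7, 3.8]
finger_gap: 0.01
time: 18.02
ee_pos: [0.4813, -0.308, 0.1404]
tcp_rot: [[-0.141, 0.973, 0.182], [0.99, 0.139, 0.026], [-0.0, 0.184, -0.983]]
ft_force: [0.8, 3.1, 4.0]
finger_gap: 0.0095
t 18.02 tcp [ 0.4813 -0.308   0.1404] q [-45.9  16.9 100.6  10.3  56.6 -59.2] F [0.8 3.1 4. ] gap 9.5
[[-0.141, 0.973, 0.182], [0.99, 0.139, 0.026], [-0.0, 0.184, -0.983]]
```

```bash
python3 -m inch '[[0,-0.133,0.005,-3.9,0,0],[0,-0.133,0.005,-3.9,0,0],[0,-0.133,0.005,-3.9,0,0],[0,-0.133,0.005,-3.9,0,0],[0,-0.133,0.005,-3.9,0,0],[0,0,0,0,0,0],[0,0,0,0,0,0]]'
python3 -c "
from h import *
show()"
```

```text
time: 18.6
ee_pos: [0.4748, -0.3088, 0.1379]
tcp_rot: [[-0.143, 0.857, 0.495], [0.99, 0.123, 0.073], [0.001, 0.501, -0.866]]
ft_force: [-7.6, 1.5, 9.9]
finger_gap: 0.0097
t 18.6 tcp [ 0.4748 -0.3088  0.1379] q [-60.9  14.9 113.6  39.5  47.4 -95.4] F [-7.6  1.5  9.9] gap 9.7
[[-0.143, 0.857, 0.495], [0.99, 0.123, 0.073], [0.001, 0.501, -0.866]]
```

```bash
python3 -m inch '[[0,0,0,0,0,0],[0,0,0,0,0,0],[0,0,0,0,0,0],[0,0,0,0,0,0],[0,0,0,0,0,0]]' 4
python3 -m inch '[[0,0,-1.5,0,0,0],[0,0,-2,0,0,0],[0,0,-2,0,0,0],[0,0,-2,0,0,0],[0,0,-2,0,0,0],[0,0,-2,0,0,0],[0,0,0,0,0,0]]'
python3 - <<'E'
from h import *
show(); s=snap('scene','s8');cv2.imwrite('pics/s8c.png',cv2.cvtColor(cv2.resize(s['image'][170:320,100:300],None,fx=4,fy=4),cv2.COLOR_RGB2BGR))
w=snap('wrist','w8')
f=np.radians(8.3); ex=np.array([np.cos(f),np.sin(f),0]); ey=np.array([-ex[1],ex[0],0]); c=np.array([.485,-.3075,.12])
for S in (s,w):
    C=cloud(S); q=(C-c); X=q@ex; Y=q@ey; Z=q[...,2]
    m=(abs(Y)<.045)&(abs(X)<.06)&(Z>-.05)&(Z<.075); print(m.sum()); P=np.stack([X[m],Z[m]],1)
    for z in np.arange(-.05,.08,.015):
        k=abs(P[:,1]-z)<.006
        if k.sum()>2: print(round(z,3),k.sum(),np.round(np.percentile(P[k,0],[5,50,95]),4))
E
```

```text
time: 19.02
ee_pos: [0.4755, -0.3082, 0.1374]
tcp_rot: [[-0.145, 0.857, 0.495], [0.989, 0.125, 0.073], [0.0, 0.5, -0.866]]
ft_force: [-0.2, 0.8, 0.4]
finger_gap: 0.0383
time: 19.6
ee_pos: [0.4184, -0.3187, 0.2401]
tcp_rot: [[-0.143, 0.856, 0.497], [0.99, 0.127, 0.067], [-0.005, 0.501, -0.865]]
ft_force: [1.4, 0.7, 1.1]
finger_gap: 0.04
t 19.6 tcp [ 0.4184 -0.3187  0.2401] q [-68.5   4.3 108.9  33.1  63.2 -91.2] F [1.4 0.7 1.1] gap 40.0
[[-0.143, 0.856, 0.497], [0.99, 0.127, 0.067], [-0.005, 0.501, -0.865]]
1106
-0.05 49 [0.0265 0.0319 0.0374]
-0.035 91 [0.0202 0.0254 0.0308]
-0.02 95 [0.0113 0.0163 0.0219]
-0.005 98 [0.0017 0.0074 0.0136]
0.01 87 [-0.0052 -0.0005  0.004 ]
0.025 105 [-0.0151 -0.0102 -0.0025]
0.04 110 [-0.0234 -0.0179 -0.0125]
0.055 109 [-0.032  -0.0269 -0.0214]
0.07 136 [-0.0451 -0.0367 -0.0306]
851
0.055 11 [-0.0278 -0.0277 -0.0271]
0.07 836 [-0.0458 -0.0443 -0.0329]
```

View pics/s8c.png

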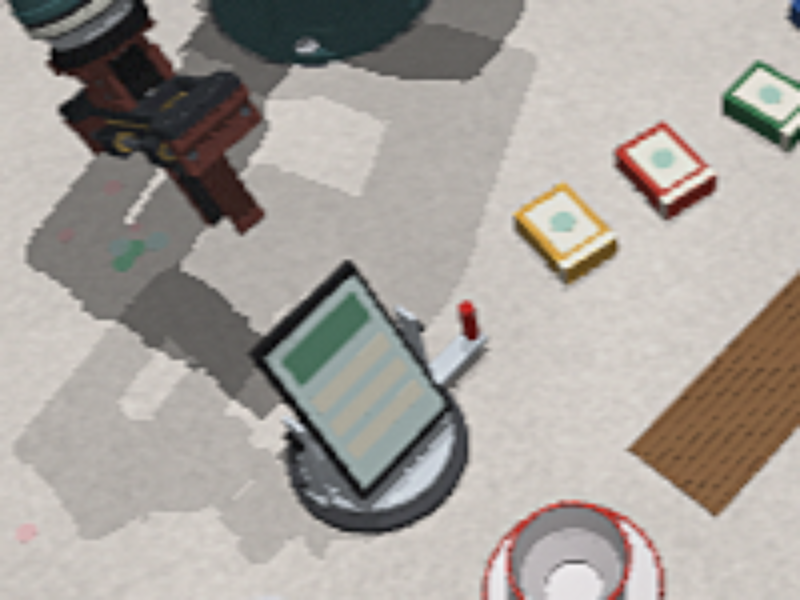

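The screen face slope gives a 29.8° lean, and the swivel is good. Now the cartons: re-measure, then untilt the tool and go to yellow.

```bash
python3 -m inch '[[0,0,-1,6,0,0],[0,0,-1,6,0,0],[0,0,-1,6,0,0],[0,0,-1,6,0,0],[0,0,-1,6,0,0],[0,0,0,0,0,0]]' 7.6
python3 - <<'E'
from h import *
show(); s=snap('scene','s9'); cartons(s,zlo=.018,zhi=.036)
R=Rt(174,45); plan(np.array([.434,-.0435,.20]),Rt(174,0)); plang(np.array([.434,-.0435,.10]),R); plang(np.array([.434,-.0435,.024]),R)
E
```

```text
time: 20.2
ee_pos: [0.4078, -0.3188, 0.2847]
tcp_rot: [[-0.149, 0.989, -0.0], [0.989, 0.149, -0.003], [-0.002, -0.001, -1.0]]
ft_force: [1.0, 0.2, 0.0]
finger_gap: 0.0748
t 20.2 tcp [ 0.4078 -0.3188  0.2847] q [-45.6   9.1  88.3  -0.1  82.5 -54.1] F [1.  0.2 0. ] gap 74.8
[[-0.149, 0.989, -0.0], [0.989, 0.149, -0.003], [-0.002, -0.001, -1.0]]
n 247 ctr [433.9 329.9] size [64.2 87.5] long ang 169.2 z 26.0 34.3 hue 109.0 px [309. 174.]
n 284 ctr [462.8 204.3] size [87.2 69.1] long ang 5.0 z 26.3 35.1 hue 70.0 px [292. 194.]
n 300 ctr [446.   72.5] size [63.7 88.5] long ang 173.8 z 25.8 34.8 hue 3.0 px [266. 211.]
n 321 ctr [434.  -44.9] size [61.1 88.9] long ang 173.0 z 26.0 34.6 hue 19.0 px [241. 226.]
n 94 ctr [ 469.3 -208.3] size [27.6 60.8] long ang 101.6 z 27.8 34.2 hue 0.0 px [213. 259.]
n 310 ctr [ 511.5 -322. ] size [125.8  73.5] long ang 58.5 z 23.0 34.3 hue None px [197. 288.]
shift cm (before turn) [26.73  6.83  8.34] | turn deg [ 7.000e-02  5.000e-02 -7.537e+01] | shift if after turn [ 0.13 27.59  8.33] tcp target [ 0.434  -0.0435  0.2   ]
shift cm (before turn) [27.72  3.02 22.25] | turn deg [ 29.57  38.24 -71.2 ] | shift if after turn [-12.87  27.59  18.59] tcp target [ 0.395  -0.0394  0.0608]
shift cm (before turn) [27.72  3.01 29.85] | turn deg [ 29.57  38.24 -71.2 ] | shift if after turn [-18.24  27.59  23.96] tcp target [ 0.395  -0.0394 -0.0152]
```

```bash
python3 -m inch '[[0,0,0,0,0,-6.85],[0,0,0,0,0,-6.85],[0,0,0,0,0,-6.85],[0,0,0,0,0,-6.85],[0,0,0,0,0,-6.85],[0,0,0,0,0,-6.85],[0,0,0,0,0,-6.85],[0,0,0,0,0,-6.85],[0,0,0,0,0,-6.85],[0,0,0,0,0,-6.85],[0,0,0,0,0,-6.85],[0,0,0,0,0,0]]'
python3 -m inch '[[0,2.76,0.3,0,0,0],[0,2.76,0.3,0,0,0],[0,2.76,0.3,0,0,0],[0,2.76,0.3,0,0,0],[0,2.76,0.3,0,0,0],[0,2.76,0.3,0,0,0],[0,2.76,0.3,0,0,0],[0,2.76,0.3,0,0,0],[0,2.76,0.3,0,0,0],[0,2.76,0.3,0,0,0],[0,0,0,0,6.43,0],[0,0,0,0,6.43,0],[0,0,0,0,6.43,0],[0,0,0,0,6.43,0],[0,0,0,0,6.43,0],[0,0,0,0,6.43,0],[0,0,0,0,6.43,0],[0,0,0,0,0,0]]'
python3 - <<'E'
from h import *
show(); R=Rt(174,45); plang(np.array([.434,-.044,.10]),R); plang(np.array([.434,-.044,.024]),R)
E
```

```text
time: 21.25
ee_pos: [0.4018, -0.3182, 0.2821]
tcp_rot: [[-0.994, 0.107, 0.0], [0.107, 0.994, 0.003], [-0.0, 0.003, -1.0]]
ft_force: [-0.7, -0.0, -0.4]
finger_gap: 0.0758
time: 22.75
ee_pos: [0.4335, -0.0449, 0.2471]
tcp_rot: [[-0.692, 0.114, -0.713], [0.079, 0.993, 0.083], [0.718, 0.001, -0.696]]
ft_force: [-0.2, -0.0, -2.0]
finger_gap: 0.0759
t 22.75 tcp [ 0.4335 -0.0449  0.2471] q [-11.6  34.8  71.7  -4.1 119.3 -95.5] F [-0.2 -0.  -2. ] gap 75.9
[[-0.692, 0.114, -0.713], [0.079, 0.993, 0.083], [0.718, 0.001, -0.696]]
shift cm (before turn) [-10.66   0.04  15.76] | turn deg [ 0.44 -0.85 -0.36] | shift if after turn [-10.43   0.1   15.91] tcp target [ 0.395  -0.0399  0.0608]
shift cm (before turn) [-16.12   0.03  21.05] | turn deg [ 0.44 -0.85 -0.36] | shift if after turn [-15.8    0.1   21.29] tcp target [ 0.395  -0.0399 -0.0152]
```

Feasible tilt. Move to 76 mm above the grasp and check before going down.

```bash
python3 -m inch '[[-1.07,0,1.58,0,0,0],[-1.07,0,1.58,0,0,0],[-1.07,0,1.58,0,0,0],[-1.07,0,1.58,0,0,0],[-1.07,0,1.58,0,0,0],[-1.07,0,1.58,0,0,0],[-1.07,0,1.58,0,0,0],[-1.07,0,1.58,0,0,0],[-1.07,0,1.58,0,0,0],[-1.07,0,1.58,0.4,-0.85,-0.3],[0,0,0,0,0,0],[0,0,0,0,0,0]]'
python3 - <<'E'
from h import *
show(); R=Rt(174,45); plang(np.array([.434,-.044,.024]),R)
s=snap('scene','s10');cv2.imwrite('pics/s10c.png',cv2.cvtColor(cv2.resize(s['image'][130:280,160:360],None,fx=4,fy=4),cv2.COLOR_RGB2BGR))
w=snap('wrist','w10')
E
```

```text
time: 23.75
ee_pos: [0.3968, -0.0406, 0.0674]
tcp_rot: [[-0.714, 0.105, -0.693], [0.076, 0.995, 0.072], [0.696, -0.001, -0.718]]
ft_force: [-1.5, -0.4, 0.0]
finger_gap: 0.0758
t 23.75 tcp [ 0.3968 -0.0406  0.0674] q [-11.6  42.1  85.2  -4.   96.6 -94.4] F [-1.5 -0.4  0. ] gap 75.8
[[-0.714, 0.105, -0.693], [0.076, 0.995, 0.072], [0.696, -0.001, -0.718]]
shift cm (before turn) [-5.62  0.06  6.06] | turn deg [-0.06  0.87 -0.06] | shift if after turn [-5.71  0.05  5.97] tcp target [ 0.395  -0.0399 -0.0152]
```

View pics/s10c.png

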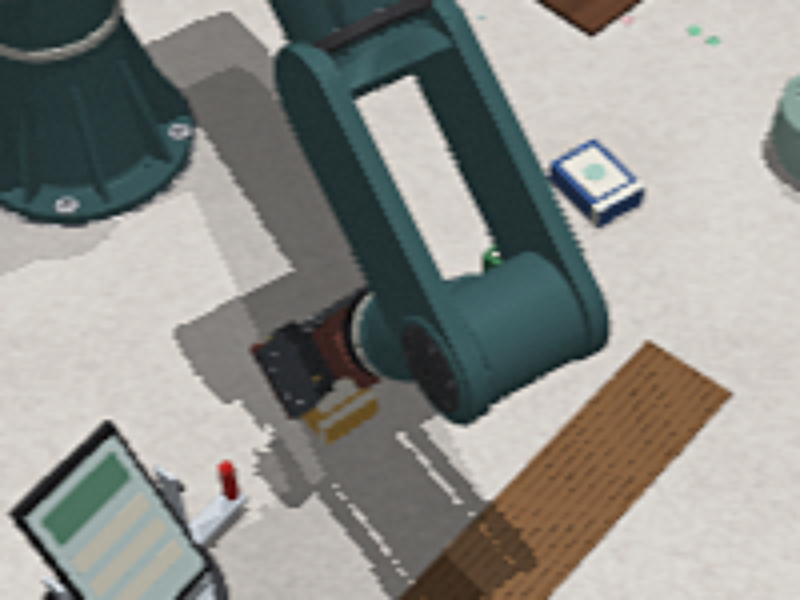

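View pics/w10.png

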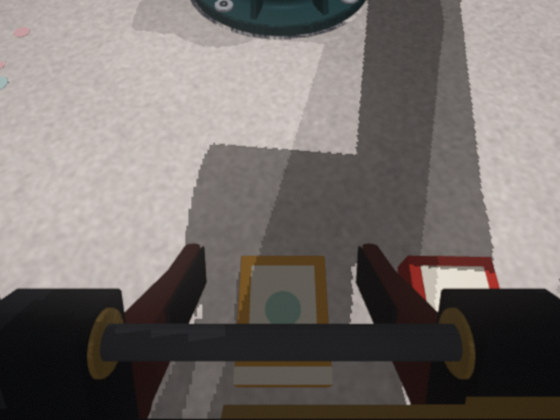

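The wrist view shows yellow centred between the fingers: carton columns 237–330, fingers at 205 and 357. Descend.

```bash
python3 -m inch '[[-0.95,0,1.0,0,0.87,0],[-0.95,0,1.0,0,0,0],[-0.95,0,1.0,0,0,0],[-0.95,0,1.0,0,0,0],[-0.95,0,1.0,0,0,0],[-0.4,0,0.4,0,0,0],[0,0,0,0,0,0],[0,0,0,0,0,0]]'
python3 - <<'E'
from h import *
show(); R=Rt(174,45); plang(np.array([.434,-.044,.024]),R)
E
```

```text
time: 24.52
ee_pos: [0.3962, -0.0407, -0.0081]
tcp_rot: [[-0.702, 0.102, -0.704], [0.073, 0.995, 0.072], [0.708, -0.001, -0.706]]
ft_force: [-0.5, 0.4, -0.2]
finger_gap: 0.0764
t 24.52 tcp [ 0.3962 -0.0407 -0.0081] q [-11.5  48.6  85.6  -4.1  90.6 -94. ] F [-0.5  0.4 -0.2] gap 76.4
[[-0.702, 0.102, -0.704], [0.073, 0.995, 0.072], [0.708, -0.001, -0.706]]
shift cm (before turn) [-0.41  0.07  0.59] | turn deg [-0.14 -0.07  0.03] | shift if after turn [-0.41  0.07  0.59] tcp target [ 0.395  -0.0399 -0.0152]
```

```bash
python3 -m inch '[[-0.2,0.05,0.3,0,0,0],[-0.2,0,0.3,0,0,0],[0,0,0,0,0,0],[0,0,0,0,0,0]]'
python3 -m inch '[[0,0,0,0,0,0],[0,0,0,0,0,0],[0,0,0,0,0,0],[0,0,0,0,0,0],[0,0,0,0,0,0],[0,0,0,0,0,0]]' 4 30
python3 - <<'E'
from h import *
show(); R=Rt(174,45); plang(np.array([.434,-.044,.024]),R)
E
```

```text
time: 24.85
ee_pos: [0.3952, -0.0401, -0.0148]
tcp_rot: [[-0.704, 0.102, -0.703], [0.074, 0.995, 0.071], [0.707, -0.002, -0.707]]
ft_force: [-0.0, 0.4, 0.9]
finger_gap: 0.0762
time: 25.35
ee_pos: [0.3954, -0.0402, -0.0148]
tcp_rot: [[-0.704, 0.102, -0.703], [0.074, 0.995, 0.071], [0.707, -0.002, -0.707]]
ft_force: [0.3, -0.2, 2.6]
finger_gap: 0.0598
t 25.35 tcp [ 0.3954 -0.0402 -0.0148] q [-11.5  49.1  85.9  -4.   89.9 -93.9] F [ 0.3 -0.2  2.6] gap 59.8
[[-0.704, 0.102, -0.703], [0.074, 0.995, 0.071], [0.707, -0.002, -0.707]]
shift cm (before turn) [-0.    0.02  0.05] | turn deg [-0.15  0.02  0.02] | shift if after turn [-0.    0.02  0.05] tcp target [ 0.395  -0.0399 -0.0152]
```

```bash
python3 -m inch '[[0.7,0,-0.7,0,0,0],[1.4,0,-1.4,0,0,0],[1.4,0,-1.4,0,0,0],[1.4,0,-1.4,0,0,0],[1.4,0,-1.4,0,0,0],[1.4,0,-1.4,0,0,0],[1.4,0,-1.4,0,0,0],[1.4,0,-1.4,0,0,0],[1.4,0,-1.4,0,0,0],[-1.76,0.2,-1.76,0,0,0],[-1.76,0.2,-1.76,0,0,0],[-1.76,0.2,-1.76,0,0,0],[-1.76,0.2,-1.76,0,0,0],[-1.76,0.2,-1.76,0,0,0],[-1.76,0.2,-1.76,0,0,0],[-1.76,0.2,-1.76,0,0,0],[0,0,0,0,0,0]]'
python3 -m inch '[[0,0,0,0,-6,0],[0,0,0,0,-6,0],[0,0,0,0,-6,0],[0,0,0,0,-6,0],[0,0,0,0,-6,0],[0,0,0,0,-6,0],[0,0,0,0,-6,0],[0,0,0,0,-6,0],[0,0,0,0,-6,0],[0,0,0,0,-6,0],[0,0,0,0,0,0]]'
python3 - <<'E'
from h import *
show(); R=Rt(184.9,-45); rx=np.array([np.cos(np.radians(4.9)),np.sin(np.radians(4.9)),0]); ry=np.array([-rx[1],rx[0],0])
rc=np.array([.668,.0395,0])
for s in (-.138,): 
    c=rc+ry*s; print(c); plang(c-.011*rx+[0,0,.12],R)
E
```

```text
time: 26.77
ee_pos: [0.5732, -0.0439, 0.1523]
tcp_rot: [[-0.706, 0.102, -0.701], [0.073, 0.995, 0.071], [0.705, -0.001, -0.709]]
ft_force: [0.0, 0.9, -0.4]
finger_gap: 0.0597
time: 27.68
ee_pos: [0.5587, -0.0414, 0.1496]
tcp_rot: [[-0.963, 0.102, 0.25], [0.099, 0.995, -0.026], [-0.251, -0.0, -0.968]]
ft_force: [-3.2, 1.2, -1.9]
finger_gap: 0.0592
t 27.68 tcp [ 0.5587 -0.0414  0.1496] q [-12.5  12.  107.3   2.3  46.3 -98. ] F [-3.2  1.2 -1.9] gap 59.2
[[-0.963, 0.102, 0.25], [0.099, 0.995, -0.026], [-0.251, -0.0, -0.968]]
[ 0.67978754 -0.09799565  0.        ]
shift cm (before turn) [-13.17  -3.86  10.53] | turn deg [ -5.43 -30.37  -9.45] | shift if after turn [-5.31 -6.67 15.05] tcp target [ 0.7079 -0.0956  0.0808]
```

```bash
python3 -m inch '[[-2.13,-0.55,0.55,0,0,0],[-2.13,-0.55,0.55,0,0,0],[-2.13,-0.55,0.55,0,0,0],[-2.13,-0.55,0.55,0,0,0],[-2.13,-0.55,0.55,0,0,0],[-2.13,-0.55,0.55,0,0,0],[-2.13,-0.55,0.55,0,0,0],[0,0,0,-1.09,-6.07,-1.89],[0,0,0,-1.09,-6.07,-1.89],[0,0,0,-1.09,-6.07,-1.89],[0,0,0,-1.09,-6.07,-1.89],[0,0,0,-1.09,-6.07,-1.89],[0,0,0,0,0,0],[0,0,0,0,0,0]]'
cat >> h.py <<'E'
rx=np.array([np.cos(np.radians(4.9)),np.sin(np.radians(4.9)),0]); ry=np.array([-rx[1],rx[0],0]); rc=np.array([.668,.0395,0])
def slot(s,z,R=None,gx=.011):
    R=Rt(184.9,-45) if R is None else R
    plang(rc+ry*s-gx*rx+[0,0,z],R)
E
python3 - <<'E'
from h import *
show(); slot(-.138,.12); slot(-.138,.046)
s=snap('scene','s11');cv2.imwrite('pics/s11c.png',cv2.cvtColor(cv2.resize(s['image'][150:350,160:400],None,fx=3,fy=3),cv2.COLOR_RGB2BGR))
E
```

```text
time: 28.85
ee_pos: [0.7221, -0.0851, 0.1535]
tcp_rot: [[-0.804, -0.054, 0.592], [-0.022, 0.998, 0.06], [-0.594, 0.035, -0.804]]
ft_force: [1.1, 0.5, -1.5]
finger_gap: 0.0603
t 28.85 tcp [ 0.7221 -0.0851  0.1535] q [ -21.2   19.7  107.7   40.4   24.6 -146.6] F [ 1.1  0.5 -1.5] gap 60.3
[[-0.804, -0.054, 0.592], [-0.022, 0.998, 0.06], [-0.594, 0.035, -0.804]]
shift cm (before turn) [ 5.49 -1.23  4.93] | turn deg [ 0.34 -8.51 -2.7 ] | shift if after turn [ 6.21 -0.92  4.07] tcp target [ 0.7079 -0.0956  0.0808]
shift cm (before turn) [ 9.88 -1.49 10.88] | turn deg [ 0.34 -8.51 -2.7 ] | shift if after turn [11.44 -0.92  9.3 ] tcp target [ 0.7079 -0.0956  0.0068]
```

View pics/s11c.png

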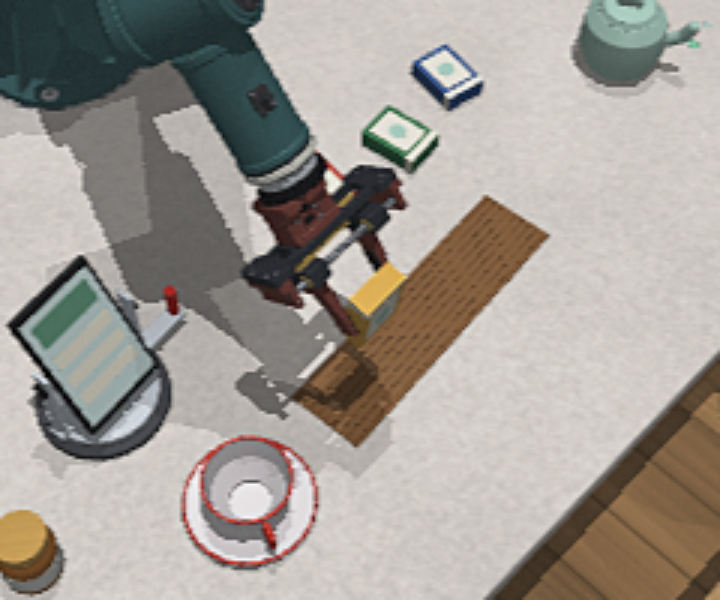

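Near the runner the wrist closes up: q5 is 25° and q6 is −147°. With the tool at about −37° the carton is 8° short of upright, which is within its self-righting angle of 17°. I'll place this one so and use a steeper grasp for the others.

```bash
python3 - <<'E'
from h import *
R=Rt(184.9,-37)
slot(-.138,.12,R,.005); slot(-.138,.050,R,.005)
E
```

```text
shift cm (before turn) [ 5.9  -1.19  5.35] | turn deg [ 0.47 -0.43 -2.6 ] | shift if after turn [ 5.99 -0.88  5.32] tcp target [ 0.708  -0.0956  0.0758]
shift cm (before turn) [10.07 -1.43 10.97] | turn deg [ 0.47 -0.43 -2.6 ] | shift if after turn [10.2  -0.88 10.91] tcp target [ 0.708  -0.0956  0.0058]
```

```bash
python3 -m inch '[[0,0,0,0.25,-0.2,-1.3],[0,0,0,0.25,-0.2,-1.3],[0.9,-0.15,0.9,0,0,0],[0.9,-0.15,0.9,0,0,0],[0.9,-0.15,0.9,0,0,0],[0.9,-0.15,0.9,0,0,0],[0.9,-0.15,0.9,0,0,0],[0.9,-0.15,0.9,0,0,0],[0,0,0,0,0,0],[0,0,0,0,0,0]]'
python3 - <<'E'
from h import *
show()
R=Rt(184.9,-37)
slot(-.138,.06,R,.005); slot(-.138,.048,R,.005)
E
```

```text
time: 29.73
ee_pos: [0.7166, -0.0942, 0.084]
tcp_rot: [[-0.803, -0.084, 0.591], [-0.069, 0.996, 0.048], [-0.592, -0.002, -0.806]]
ft_force: [0.2, 0.0, -0.6]
finger_gap: 0.0601
t 29.73 tcp [ 0.7166 -0.0942  0.084 ] q [ -21.9   26.   111.4   59.6   17.9 -170.5] F [ 0.2  0.  -0.6] gap 60.1
[[-0.803, -0.084, 0.591], [-0.069, 0.996, 0.048], [-0.592, -0.002, -0.806]]
shift cm (before turn) [ 4.74 -0.05  4.98] | turn deg [-0.15 -0.67  0.02] | shift if after turn [ 4.8  -0.07  4.93] tcp target [ 0.708  -0.0956  0.0158]
shift cm (before turn) [ 5.46 -0.05  5.95] | turn deg [-0.15 -0.67  0.02] | shift if after turn [ 5.52 -0.07  5.89] tcp target [ 0.708  -0.0956  0.0038]
```

q6 is at its limit (−170.5° against −170.7°), so I must not go further this way. I'll back out, lay yellow flat again and regrasp with the wrist turned half a turn, which gives q6 headroom, and a steeper approach.

```bash
python3 -m inch '[[-0.9,0.15,-0.9,0,0,0],[-0.9,0.15,-0.9,0,0,0],[-0.9,0.15,-0.9,0,0,0],[-0.9,0.15,-0.9,0,0,0],[-0.9,0.15,-0.9,0,0,0],[-0.9,0.15,-0.9,0,0,0],[0,0,0,0,6.5,0],[0,0,0,0,6.5,0],[0,0,0,0,6.5,0],[0,0,0,0,6.5,0],[0,0,0,0,6.5,0],[0,0,0,0,6.5,0],[0,0,0,0,0,0]]'
python3 - <<'E'
from h import *
show()
R=Rt(180,45); plang([.50,-.044,.10],R)
E
```

```text
time: 30.82
ee_pos: [0.7326, -0.0797, 0.1599]
tcp_rot: [[-0.996, -0.093, 0.01], [-0.093, 0.996, 0.005], [-0.01, 0.004, -1.0]]
ft_force: [1.5, -0.2, 0.4]
finger_gap: 0.0596
t 30.82 tcp [ 0.7326 -0.0797  0.1599] q [ -11.8   32.7   69.7    0.4   77.1 -107.2] F [ 1.5 -0.2  0.4] gap 59.6
[[-0.996, -0.093, 0.01], [-0.093, 0.996, 0.005], [-0.01, 0.004, -1.0]]
shift cm (before turn) [26.83  6.03  9.65] | turn deg [-1.85 45.56  5.15] | shift if after turn [12.22  3.57 26.22] tcp target [ 0.4608 -0.044   0.0608]
```

```bash
python3 -m inch '[[2.24,0.5,0,0,0,0],[2.24,0.5,0,0,0,0],[2.24,0.5,0,0,0,0],[2.24,0.5,0,0,0,0],[2.24,0.5,0,0,0,0],[2.24,0.5,0,0,0,0],[2.24,0.5,0,0,0,0],[2.24,0.5,0,0,0,0],[2.24,0.5,0,0,0,0],[2.24,0.5,0,0,0,0],[2.24,0.5,0,0,0,0],[2.24,0.5,0,0,0,0],[0,0,0,-0.26,6.5,0.73],[0,0,0,-0.26,6.5,0.73],[0,0,0,-0.26,6.5,0.73],[0,0,0,-0.26,6.5,0.73],[0,0,0,-0.26,6.5,0.73],[0,0,0,-0.26,6.5,0.73],[0,0,0,-0.26,6.5,0.73],[0,0,0,0,0,0]]'
python3 - <<'E'
from h import *
show()
R=Rt(180,45); plang([.50,-.044,.026],R)
E
```

```text
time: 32.48
ee_pos: [0.4549, -0.0448, 0.1499]
tcp_rot: [[-0.702, -0.0, -0.712], [-0.002, 1.0, 0.002], [0.712, 0.003, -0.702]]
ft_force: [-0.6, 0.4, -3.7]
finger_gap: 0.0595
t 32.48 tcp [ 0.4549 -0.0448  0.1499] q [ -8.7  41.3  73.3  -6.5 110.4 -98.5] F [-0.6  0.4 -3.7] gap 59.5
[[-0.702, -0.0, -0.712], [-0.002, 1.0, 0.002], [0.712, 0.003, -0.702]]
shift cm (before turn) [-12.02   0.03  11.03] | turn deg [ 0.1  -0.38  0.13] | shift if after turn [-11.95   0.08  11.11] tcp target [ 0.4608 -0.044  -0.0132]
```

```bash
python3 -m inch '[[-1.2,0,1.1,0,0,0],[-1.2,0,1.1,0,0,0],[-1.2,0,1.1,0,0,0],[-1.2,0,1.1,0,0,0],[-1.2,0,1.1,0,0,0],[-1.2,0,1.1,0,0,0],[-1.2,0,1.1,0,0,0],[-1.2,0,1.1,0,-0.4,0],[-1.2,0,1.1,0,0,0],[-0.8,0,0.7,0,0,0],[0,0,0,0,0,0],[0,0,0,0,0,0]]'
python3 - <<'E'
from h import *
show()
R=Rt(180,45); plang([.50,-.044,.025],R)
E
```

```text
time: 33.48
ee_pos: [0.4619, -0.0438, -0.0014]
tcp_rot: [[-0.712, -0.001, -0.702], [-0.003, 1.0, 0.002], [0.702, 0.004, -0.712]]
ft_force: [0.4, 0.2, -0.5]
finger_gap: 0.0597
t 33.48 tcp [ 0.4619 -0.0438 -0.0014] q [ -8.6  51.3  76.1  -6.   96.9 -97. ] F [ 0.4  0.2 -0.5] gap 59.7
[[-0.712, -0.001, -0.702], [-0.003, 1.0, 0.002], [0.702, 0.004, -0.712]]
shift cm (before turn) [-0.82 -0.02  0.99] | turn deg [0.11 0.43 0.17] | shift if after turn [-0.83 -0.02  0.98] tcp target [ 0.4608 -0.044  -0.0142]
```

```bash
python3 -m inch '[[-0.45,0,0.5,0,0.4,0],[-0.37,0,0.45,0,0,0],[0,0,0,0,0,0],[0,0,0,0,0,0]]'
python3 -m inch '[[0,0,0,0,0,0],[0,0,0,0,0,0],[0,0,0,0,0,0],[0,0,0,0,0,0]]' 7.6
python3 -m inch '[[0,0,-1.5,0,0,0],[0,0,-1.5,0,0,0],[0,0,-2,0,0,0],[0,0,-2,0,0,0],[0,0,-2,0,0,0],[0,0,-2,0,-5,0],[0,0,-2,0,-6.5,0],[0,0,-1,0,-6.5,0],[0,0,0,0,-6.5,0],[0,0,0,0,-6.5,0],[0,0,0,0,-6.5,0],[0,0,0,0,-6.5,0],[0,0,0,0,0,0]]'
python3 - <<'E'
from h import *
show(); s=snap('top','t12');cv2.imwrite('pics/t12c.png',cv2.cvtColor(cv2.resize(s['image'][130:330,140:400],None,fx=3,fy=3),cv2.COLOR_RGB2BGR))
s=snap('wrist','w12'); cartons(s,.018,.034)
E
```

```text
time: 33.82
ee_pos: [0.4613, -0.0438, -0.0135]
tcp_rot: [[-0.708, -0.001, -0.706], [-0.003, 1.0, 0.002], [0.706, 0.003, -0.708]]
ft_force: [-0.0, 1.3, -0.2]
finger_gap: 0.0602
time: 34.15
ee_pos: [0.4616, -0.0439, -0.0131]
tcp_rot: [[-0.709, -0.001, -0.705], [-0.003, 1.0, 0.002], [0.705, 0.003, -0.709]]
ft_force: [-0.8, 0.0, 0.8]
finger_gap: 0.0759
time: 35.23
ee_pos: [0.5482, -0.0425, 0.0876]
tcp_rot: [[-1.0, -0.0, -0.019], [-0.0, 1.0, 0.005], [0.019, 0.005, -1.0]]
ft_force: [-2.2, 0.9, -0.7]
finger_gap: 0.0761
t 35.23 tcp [ 0.5482 -0.0425  0.0876] q [-1.170e+01  2.340e+01  9.810e+01  1.000e-01  5.970e+01 -1.017e+02] F [-2.2  0.9 -0.7] gap 76.1
[[-1.0, -0.0, -0.019], [-0.0, 1.0, 0.005], [0.019, 0.005, -1.0]]
n 11326 ctr [447.4  73.7] size [61. 84.] long ang 173.1 z 27.6 30.4 hue 2.0 px [446.  65.]
n 3026 ctr [ 479.6 -229.6] size [ 55.4 113.6] long ang 122.7 z 29.7 34.0 hue 1.0 px [ 34. 119.]
n 9292 ctr [500.9 -44. ] size [84.2 60.2] long ang 0.1 z 27.7 30.1 hue 17.0 px [279. 142.]
```

View pics/t12c.png

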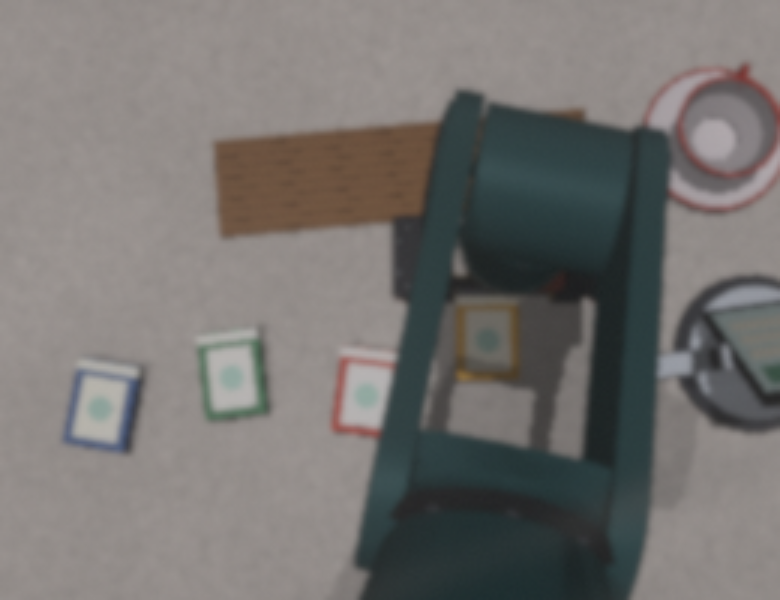

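View pics/w12.png

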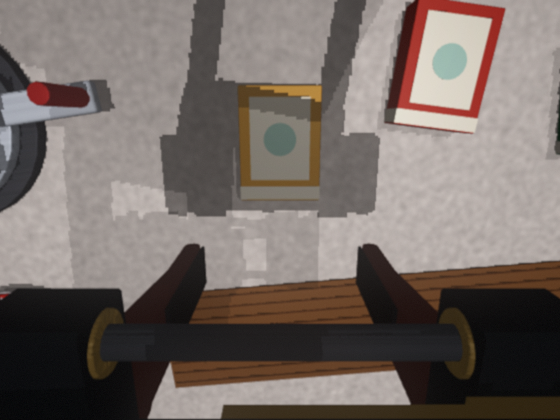

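Yellow lies flat at (501, −44), square. I'll fit a simple kinematic model from the logged joint and pose pairs, to choose tilts that stay well within the wrist limits.

```bash
cat > kin.py <<'E'
import numpy as np
from scipy.optimize import least_squares
from scipy.spatial.transform import Rotation as Ro
D=[([-77.7,20.57,86.6,0,72.9,-6.6],(.194,-.5675,.186)),([-40.3,3,95.2,.1,81.9,-94.8],(.3843,-.2339,.2858)),([-40.7,14,109.8,0,56.5,-95],(.381,-.2371,.1069)),([-38.4,23.6,115.2,0,41.2,-86.6],(.3925,-.2233,.0082)),([-29.3,26.4,109,0,44.5,-38.1],(.4674,-.1836,.0082)),([-11.6,42.1,85.2,-4,96.6,-94.4],(.3968,-.0406,.0674)),([-21.2,19.7,107.7,40.4,24.6,-146.6],(.7221,-.0851,.1535)),([-60.9,14.9,113.6,39.5,47.4,-95.4],(.4748,-.3088,.1379)),([-11.8,32.7,69.7,.4,77.1,-107.2],(.7326,-.0797,.1599)),([-68.5,4.3,108.9,33.1,63.2,-91.2],(.4184,-.3187,.2401)),([-21.9,26,111.4,59.6,17.9,-170.5],(.7166,-.0942,.084)),([-8.6,51.3,76.1,-6,96.9,-97],(.4619,-.0438,-.0014)),([-34.1,23.1,81.5,-6,82.1,-41.2],(.4967,-.306,.1981))]
Ry=lambda a:Ro.from_euler('y',a,degrees=True).as_matrix(); Rz=lambda a:Ro.from_euler('z',a,degrees=True).as_matrix()
# p: h,a1,L2,e3,L3,d,lat
def fk(q,p,full=False):
    h,a1,L2,e3,L3,d,lat=p
    R=Rz(q[0]); x=np.array([0,0,h])+R@np.array([a1,lat,0]); pts=[x]
    R=R@Ry(q[1]); x=x+R@np.array([0,0,L2]); pts.append(x)
    R=R@Ry(q[2]); x=x+R@np.array([e3,0,L3]); pts.append(x)
    R=R@Rz(q[3])@Ry(q[4]); x=x+R@np.array([0,0,d]); R=R@Rz(q[5])
    return (x,R,pts) if full else x
f=lambda p:np.concatenate([fk(q,p)-np.array(x) for q,x in D])
if __name__=='__main__':
    r=least_squares(f,[.3,0,.4,0,.4,.3,.07]); print(np.round(r.x,4)); print(np.round(r.fun.reshape(-1,3)*1000,1))
    print(fk(D[0][0],r.x,True)[1].round(3))
E
python3 kin.py
```

```text
[ 2.661e-01 -2.000e-04  6.118e-01  1.121e-01  4.336e-01  4.182e-01
  6.890e-02]
[[ 0.1  0.4 -0.5]
 [-0.4 -0.4  0.2]
 [ 0.2  0.   0.2]
 [-0.2  0.2  0.2]
 [-0.1  0.3  0.2]
 [ 0.7 -0.3  0.1]
 [-0.  -0.1 -0.2]
 [-0.2  0.3 -0.4]
 [-0.  -0.1  0.2]
 [ 0.4 -0.2  0.4]
 [ 0.4 -0.3 -0.1]
 [-0.4 -0.3  0.1]
 [ 0.4  0.3 -0.3]]
[[-0.324  0.946 -0.   ]
 [ 0.946  0.324  0.001]
 [ 0.001  0.    -1.   ]]
```

```bash
cat >> kin.py <<'E'
P=least_squares(f,[.3,0,.4,0,.4,.3,.07]).x
LO=np.degrees([-2.97,-1.01,.21,-.96,.2,-2.98]); HI=np.degrees([2.97,2.36,2.38,4.11,2.71,2.98])
def ik(pos,R,seed):
    def g(q):
        x,Rm,_=fk(q,P,True); Rm=Rm@Rz(-90); return np.concatenate([(x-pos)*20,Ro.from_matrix(R.T@Rm).as_rotvec()])
    r=least_squares(g,np.clip(seed,LO+.5,HI-.5),bounds=(LO,HI)); return r.x,np.abs(r.fun).max()
E
python3 - <<'E'
from h import *
import kin
for s in (-.138,-.046,.046,.138):
    for tl in (20,25,30,35,40):
        R=Rt(4.9,tl); g=rc+ry*s-.005*rx+[0,0,.048]; pos=g+R[:,2]*(.0554)
        out=[]
        for seed in ([0,30,110,10,25,60],[0,30,110,60,15,20],[0,30,110,170,20,-90]):
            q,e=kin.ik(pos,R,seed); out.append((round(e,3),np.round(q).astype(int).tolist()))
        out.sort(key=lambda o:o[0]); print(s,tl,out[:2])
for c,y in (((.501,-.044),0),((.447,.0735),-6.8),((.464,.205),6),((.4345,.331),-9.5)):
    for tl in (-45,-55,-60,-65):
        R=Rt(y,tl); pos=np.array([*c,.024])+R[:,2]*.0554; q,e=kin.ik(pos,R,[0,50,80,0,100,80]); print(c,tl,round(e,3),np.round(q))
E
```

```text
-0.138 20 [(np.float64(0.0), [-18, 33, 102, 17, 27, -127]), (np.float64(0.0), [-18, 33, 102, 17, 27, -127])]
-0.138 25 [(np.float64(0.0), [-19, 33, 106, 30, 20, -141]), (np.float64(0.0), [-19, 33, 106, 30, 20, -141])]
-0.138 30 [(np.float64(0.0), [-21, 33, 110, 55, 15, -167]), (np.float64(0.0), [-21, 33, 110, 55, 15, -167])]
-0.138 35 [(np.float64(0.069), [-21, 33, 111, 60, 14, -171]), (np.float64(0.069), [-21, 33, 111, 60, 14, -171])]
-0.138 40 [(np.float64(0.148), [-20, 33, 111, 61, 14, -171]), (np.float64(0.148), [-20, 33, 111, 61, 14, -171])]
-0.046 20 [(np.float64(0.0), [-9, 32, 105, 12, 24, -114]), (np.float64(0.0), [-9, 32, 105, 12, 24, -114])]
-0.046 25 [(np.float64(0.0), [-10, 32, 109, 23, 16, -126]), (np.float64(0.0), [-10, 32, 109, 23, 16, -126])]
-0.046 30 [(np.float64(0.016), [-11, 32, 112, 50, 11, -154]), (np.float64(0.016), [-11, 32, 112, 50, 11, -154])]
-0.046 35 [(np.float64(0.066), [-12, 33, 113, 67, 11, -171]), (np.float64(0.066), [-12, 33, 113, 67, 11, -171])]
-0.046 40 [(np.float64(0.146), [-12, 32, 113, 67, 11, -171]), (np.float64(0.146), [-12, 32, 113, 67, 11, 
[... 1267 characters left out ...]
 [ -8.  64.  63.  -8. 117. -97.]
(0.447, 0.0735) -45 0.0 [ -2.  50.  84.   3.  91. -87.]
(0.447, 0.0735) -55 0.0 [ -2.  55.  78.   4. 101. -87.]
(0.447, 0.0735) -60 0.0 [ -2.  58.  75.   4. 106. -87.]
(0.447, 0.0735) -65 0.0 [ -3.  61.  73.   4. 111. -87.]
(0.464, 0.205) -45 0.0 [ 13.  52.  76.   5.  96. -85.]
(0.464, 0.205) -55 0.0 [ 12.  58.  70.   5. 107. -85.]
(0.464, 0.205) -60 0.0 [ 12.  61.  67.   6. 112. -85.]
(0.464, 0.205) -65 0.0 [ 12.  64.  64.   6. 117. -85.]
(0.4345, 0.331) -45 0.0 [ 17.  52.  78.  19.  92. -70.]
(0.4345, 0.331) -55 0.0 [ 16.  57.  72.  21. 102. -70.]
(0.4345, 0.331) -60 0.0 [ 16.  60.  70.  22. 106. -70.]
(0.4345, 0.331) -65 0.0 [ 15.  63.  67.  24. 111. -70.]
```

With the tool left as it is (no flip), placing at −22° and grasping at +62° is feasible for all slots. The carton is then 6° short of upright and self-rights. Regrasp yellow.

```bash
python3 - <<'E'
from h import *
R=Rt(180,62); plang([.501,-.044,.10],R); plang([.501,-.044,.022],R); print(R.T@np.array([0,0,1]))
E
python3 -m inch '[[0,0,-1,0,6.1,0],[0,0,-1,0,6.1,0],[0,0,-1,0,6.1,0],[0,0,-1,0,6.1,0],[0,0,-1,0,6.1,0],[0,0,-1,0,6.1,0],[0,0,0,0,6.1,0],[0,0,0,0,6.1,0],[0,0,0,0,6.1,0],[0,0,0,0,6.1,0],[0,0,0,0,0,0]]'
python3 - <<'E'
from h import *
show();R=Rt(180,62); plang([.501,-.044,.08],R)
E
```

```text
shift cm (before turn) [ 1.03e+01 -1.00e-02  1.68e+00] | turn deg [ 0.18 60.96  0.12] | shift if after turn [ 3.53 -0.01  9.82] tcp target [ 0.4521 -0.044   0.074 ]
shift cm (before turn) [10.16 -0.04  9.47] | turn deg [ 0.18 60.96  0.12] | shift if after turn [-3.350e+00 -1.000e-02  1.348e+01] tcp target [ 0.4521 -0.044  -0.004 ]
[ 0.88294759  0.         -0.46947156]
time: 36.25
ee_pos: [0.5734, -0.0437, 0.1351]
tcp_rot: [[-0.455, -0.001, -0.89], [-0.004, 1.0, 0.001], [0.89, 0.005, -0.455]]
ft_force: [-0.7, -1.0, -3.2]
finger_gap: 0.0757
t 36.25 tcp [ 0.5734 -0.0437  0.1351] q [  -6.8   63.9   39.6   -9.2  138.9 -100.3] F [-0.7 -1.  -3.2] gap 75.7
[[-0.455, -0.001, -0.89], [-0.004, 1.0, 0.001], [0.89, 0.005, -0.455]]
shift cm (before turn) [-1.7  -0.05 14.49] | turn deg [ 0.07 -0.92  0.26] | shift if after turn [-1.47 -0.03 14.51] tcp target [ 0.4521 -0.044   0.054 ]
```

```bash
python3 -m inch '[[-0.22,0,2.07,0,-0.13,0],[-0.22,0,2.07,0,-0.13,0],[-0.22,0,2.07,0,-0.13,0],[-0.22,0,2.07,0,-0.13,0],[-0.22,0,2.07,0,-0.13,0],[-0.22,0,2.07,0,-0.13,0],[-0.22,0,2.07,0,-0.13,0],[-1.0,0,0.54,0,0,0],[-1.0,0,0.54,0,0,0],[-1.0,0,0.54,0,0,0],[0,0,0,0,0,0],[0,0,0,0,0,0]]'
python3 - <<'E'
from h import *
show();R=Rt(180,62); plang([.501,-.044,.022],R)
E
```

```text
time: 37.25
ee_pos: [0.4551, -0.044, 0.0274]
tcp_rot: [[-0.485, -0.001, -0.874], [-0.003, 1.0, 0.001], [0.874, 0.003, -0.485]]
ft_force: [0.2, -0.3, -0.2]
finger_gap: 0.0763
t 37.25 tcp [ 0.4551 -0.044   0.0274] q [ -7.9  60.   65.2  -7.6 115.3 -97.3] F [ 0.2 -0.3 -0.2] gap 76.3
[[-0.485, -0.001, -0.874], [-0.003, 1.0, 0.001], [0.874, 0.003, -0.485]]
shift cm (before turn) [-2.6  -0.01  1.79] | turn deg [0.05 1.04 0.19] | shift if after turn [-2.63 -0.    1.74] tcp target [ 0.4521 -0.044  -0.004 ]
```

```bash
python3 -m inch '[[-0.66,0,0.44,0,1,0],[-0.66,0,0.44,0,0,0],[-0.66,0,0.44,0,0,0],[-0.66,0,0.44,0,0,0],[0,0,0,0,0,0],[0,0,0,0,0,0]]'
python3 -m inch '[[0,0,0,0,0,0],[0,0,0,0,0,0],[0,0,0,0,0,0],[0,0,0,0,0,0],[0,0,0,0,0,0],[0,0,0,0,0,0]]' 4 30
python3 - <<'E'
from h import *
show();R=Rt(180,62); plang([.501,-.044,.022],R)
E
```

```text
time: 37.75
ee_pos: [0.4507, -0.0438, -0.0039]
tcp_rot: [[-0.469, -0.001, -0.883], [-0.003, 1.0, 0.001], [0.883, 0.004, -0.469]]
ft_force: [-0.4, -0.3, 0.0]
finger_gap: 0.0761
time: 38.25
ee_pos: [0.4515, -0.0439, -0.0031]
tcp_rot: [[-0.47, -0.001, -0.882], [-0.003, 1.0, 0.001], [0.882, 0.003, -0.47]]
ft_force: [-0.2, 0.3, 1.9]
finger_gap: 0.0601
t 38.25 tcp [ 0.4515 -0.0439 -0.0031] q [ -7.9  62.7  64.8  -7.6 114.  -97. ] F [-0.2  0.3  1.9] gap 60.1
[[-0.47, -0.001, -0.882], [-0.003, 1.0, 0.001], [0.882, 0.003, -0.47]]
shift cm (before turn) [-0.11 -0.01 -0.01] | turn deg [0.05 0.06 0.18] | shift if after turn [-0.11 -0.01 -0.01] tcp target [ 0.4521 -0.044  -0.004 ]
```

```bash
python3 -m inch '[[0.88,0,-0.47,0,0,0],[1.77,0,-0.94,0,0,0],[1.77,0,-0.94,0,0,0],[1.77,0,-0.94,0,0,0],[1.77,0,-0.94,0,0,0],[1.77,0,-0.94,0,0,0],[1.77,0,-0.94,0,0,0],[1.77,0,-0.94,0,0,0],[0,0,0,0,-6.9,0],[0,0,0,0,-6.9,0],[0,0,0,0,-6.9,0],[0,0,0,0,-6.9,0],[0,0,0,0,-6.9,0],[0,0,0,0,-6.9,0],[0,0,0,0,-6.9,0],[0,0,0,0,-6.9,0],[0,0,0,0,-6.9,0],[0,0,0,0,0,0]]'
python3 - <<'E'
from h import *
show(); slot(-.138,.11,Rt(184.9,-22),.0045); 
E
```

```text
time: 39.75
ee_pos: [0.442, -0.0424, 0.1466]
tcp_rot: [[-1.0, -0.0, -0.0], [-0.0, 1.0, 0.005], [0.0, 0.005, -1.0]]
ft_force: [-1.7, 0.6, -1.8]
finger_gap: 0.0598
t 39.75 tcp [ 0.442  -0.0424  0.1466] q [ -14.6   10.3  107.8    0.3   62.  -104.8] F [-1.7  0.6 -1.8] gap 59.8
[[-1.0, -0.0, -0.0], [-0.0, 1.0, 0.005], [0.0, 0.005, -1.0]]
shift cm (before turn) [-25.4   -5.48   8.77] | turn deg [ -0.67 -21.98  -4.86] | shift if after turn [-19.74  -7.58  17.46] tcp target [ 0.696  -0.0966  0.0586]
```

```bash
python3 -m inch '[[-2.12,-0.46,0,0,0,0],[-2.12,-0.46,0,0,0,0],[-2.12,-0.46,0,0,0,0],[-2.12,-0.46,0,0,0,0],[-2.12,-0.46,0,0,0,0],[-2.12,-0.46,0,0,0,0],[-2.12,-0.46,0,0,0,0],[-2.12,-0.46,0,0,0,0],[-2.12,-0.46,0,0,0,0],[-2.12,-0.46,0,0,0,0],[-2.12,-0.46,0,0,0,0],[-2.12,-0.46,0,0,0,0],[0,0,0,-0.17,-5.5,-1.2],[0,0,0,-0.17,-5.5,-1.2],[0,0,0,-0.17,-5.5,-1.2],[0,0,0,-0.17,-5.5,-1.2],[0,0,0,0,0,0]]'
python3 - <<'E'
from h import *
show(); slot(-.138,.06,Rt(184.9,-22),.0045); slot(-.138,.048,Rt(184.9,-22),.0045)
E
```

```text
time: 41.17
ee_pos: [0.697, -0.0971, 0.1424]
tcp_rot: [[-0.927, -0.085, 0.366], [-0.078, 0.996, 0.035], [-0.368, 0.004, -0.93]]
ft_force: [-3.3, 1.1, -2.0]
finger_gap: 0.06
t 41.17 tcp [ 0.697  -0.0971  0.1424] q [ -18.7   21.4   97.    12.9   42.6 -121.6] F [-3.3  1.1 -2. ] gap 60.0
[[-0.927, -0.085, 0.366], [-0.078, 0.996, 0.035], [-0.368, 0.004, -0.93]]
shift cm (before turn) [5.010e+00 1.000e-02 1.241e+01] | turn deg [ 0.21 -0.42 -0.09] | shift if after turn [ 5.1   0.06 12.37] tcp target [ 0.696  -0.0966  0.0086]
shift cm (before turn) [ 5.45  0.   13.52] | turn deg [ 0.21 -0.42 -0.09] | shift if after turn [ 5.55  0.06 13.48] tcp target [ 0.696  -0.0966 -0.0034]
```

```bash
python3 -m inch '[[0.63,0,1.55,0,0,0],[0.63,0,1.55,0,0,0],[0.63,0,1.55,0,0,0],[0.63,0,1.55,0,0,0],[0.63,0,1.55,0,0,0],[0.63,0,1.55,0,0,0],[0.63,0,1.55,0,0,0],[0.5,0,1.3,0,-0.4,0],[0,0,0,0,0,0],[0,0,0,0,0,0]]'
python3 - <<'E'
from h import *
show();  slot(-.138,.047,Rt(184.9,-22),.0045)
s=snap('scene','s13');cv2.imwrite('pics/s13c.png',cv2.cvtColor(cv2.resize(s['image'][200:350,200:400],None,fx=4,fy=4),cv2.COLOR_RGB2BGR))
E
```

```text
time: 42.0
ee_pos: [0.7068, -0.0989, 0.0155]
tcp_rot: [[-0.921, -0.085, 0.379], [-0.079, 0.996, 0.033], [-0.381, 0.001, -0.925]]
ft_force: [0.5, -0.2, -0.1]
finger_gap: 0.0599
t 42.0 tcp [ 0.7068 -0.0989  0.0155] q [ -18.7   31.9  102.3   20.1   26.5 -130.1] F [ 0.5 -0.2 -0.1] gap 59.9
[[-0.921, -0.085, 0.379], [-0.079, 0.996, 0.033], [-0.381, 0.001, -0.925]]
shift cm (before turn) [1.74 0.32 1.43] | turn deg [ 0.05  0.38 -0.02] | shift if after turn [1.73 0.32 1.44] tcp target [ 0.696  -0.0966 -0.0044]
```

View pics/s13c.png

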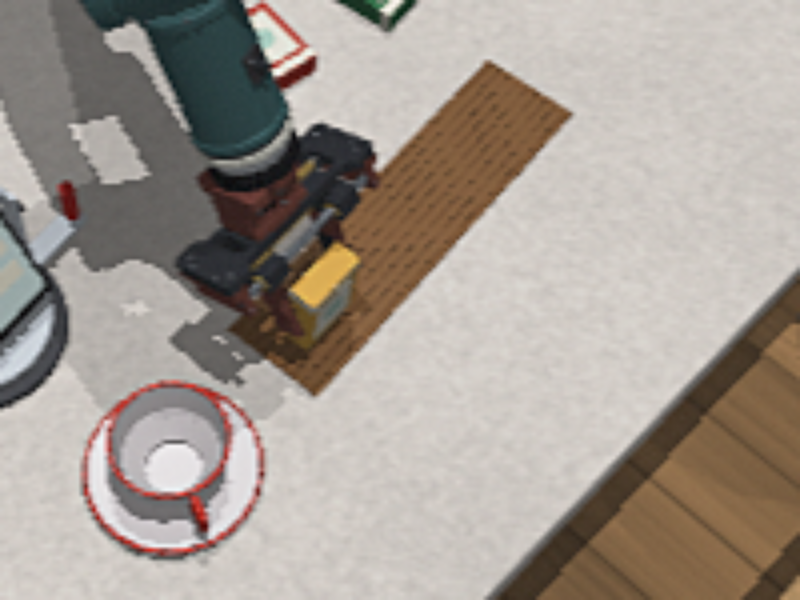

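```bash
python3 -m inch '[[0.43,0.08,0.33,0,0,0],[0.43,0.08,0.33,0,0.3,0],[0.43,0.08,0.33,0,0,0],[0.4,0.08,0.3,0,0,0],[0,0,0,0,0,0],[0,0,0,0,0,0]]'
python3 - <<'E'
from h import *
show();  slot(-.138,.047,Rt(184.9,-22),.0045)
E
```

```text
time: 42.55
ee_pos: [0.6942, -0.097, -0.0026]
tcp_rot: [[-0.923, -0.085, 0.376], [-0.078, 0.996, 0.031], [-0.378, -0.001, -0.926]]
ft_force: [1.0, 0.2, -1.4]
finger_gap: 0.0596
t 42.55 tcp [ 0.6942 -0.097  -0.0026] q [ -18.8   32.9  104.4   22.    23.7 -132.4] F [ 1.   0.2 -1.4] gap 59.6
[[-0.923, -0.085, 0.376], [-0.078, 0.996, 0.031], [-0.378, -0.001, -0.926]]
shift cm (before turn) [-0.1   0.02  0.23] | turn deg [-0.05  0.19 -0.03] | shift if after turn [-0.1   0.02  0.23] tcp target [ 0.696  -0.0966 -0.0044]
```

```bash
for i in 1 2; do :; done; python3 -m inch '[[0.02,0,0.1,0,0,0],[0.02,0,0.1,0,0,0],[0,0,0,0,0,0],[0,0,0,0,0,0]]'; python3 -m inch '[[0.04,0,0.09,0,0,0],[0.04,0,0.09,0,0,0],[0,0,0,0,0,0],[0,0,0,0,0,0]]'
```

```text
time: 42.88
ee_pos: [0.6956, -0.0973, -0.0041]
tcp_rot: [[-0.922, -0.085, 0.378], [-0.079, 0.996, 0.031], [-0.379, -0.001, -0.925]]
ft_force: [-0.6, 0.0, -0.5]
finger_gap: 0.0593
time: 43.22
ee_pos: [0.6956, -0.0973, -0.0053]
tcp_rot: [[-0.922, -0.085, 0.378], [-0.079, 0.996, 0.031], [-0.38, -0.001, -0.925]]
ft_force: [-3.1, -0.2, 6.6]
finger_gap: 0.0598
```

Contact, 6.6 N at the expected height. Release.

```bash
python3 -m inch '[[0,0,0,0,0,0],[0,0,0,0,0,0],[0,0,0,0,0,0],[0,0,0,0,0,0],[0,0,0,0,0,0],[0,0,0,0,0,0]]' 7.2
python3 -m inch '[[0,0,-1,0,0,0],[0,0,-1.5,0,0,0],[0,0,-2,0,0,0],[0,0,-2,0,0,0],[0,0,-2,0,0,0],[0,0,-2,0,0,0],[0,0,-2,0,0,0],[0,0,0,0,0,0]]'
python3 - <<'E'
from h import *
show();
s=snap('scene','s14');cv2.imwrite('pics/s14c.png',cv2.cvtColor(cv2.resize(s['image'][200:350,200:400],None,fx=4,fy=4),cv2.COLOR_RGB2BGR))
cartons(s,.075,.1,(.55,.8,-.2,.25))
s=snap('wrist','w14'); cartons(s,.078,.1,(.55,.8,-.2,.25))
E
```

```text
time: 43.72
ee_pos: [0.6952, -0.0972, -0.0063]
tcp_rot: [[-0.922, -0.085, 0.377], [-0.079, 0.996, 0.031], [-0.379, -0.001, -0.926]]
ft_force: [0.6, -0.2, 0.3]
finger_gap: 0.072
time: 44.38
ee_pos: [0.6489, -0.1019, 0.1138]
tcp_rot: [[-0.92, -0.084, 0.382], [-0.079, 0.996, 0.029], [-0.383, -0.004, -0.924]]
ft_force: [0.6, 0.3, 1.2]
finger_gap: 0.0723
t 44.38 tcp [ 0.6489 -0.1019  0.1138] q [ -21.    19.9  105.3   16.4   35.4 -127.7] F [0.6 0.3 1.2] gap 72.3
[[-0.92, -0.084, 0.382], [-0.079, 0.996, 0.029], [-0.383, -0.004, -0.924]]
n 153 ctr [ 677.5 -100. ] size [30.9 62.2] long ang 95.6 z 85.9 92.8 hue 19.0 px [277. 268.]
n 2901 ctr [679.3 -98.8] size [27.3 60.2] long ang 94.5 z 87.6 89.4 hue 18.0 px [281. 240.]
```

View pics/s14c.png

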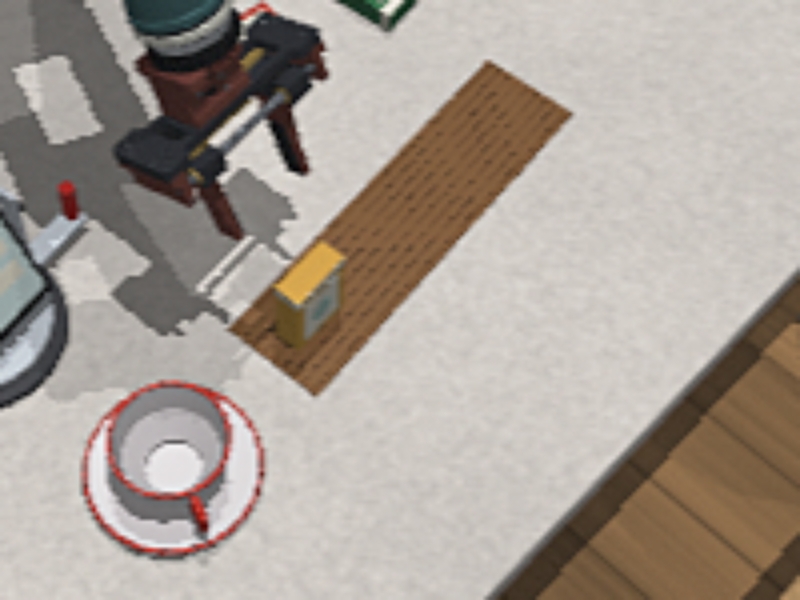

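Yellow stands upright: its top is at z 87 mm and (679, −99), aimed at (680, −98). Next red.

```bash
python3 -m inch '[[0,0,0,0,6.9,0.9],[0,0,0,0,6.9,0.9],[0,0,0,0,6.9,0.9],[0,0,0,0,6.9,0.9],[0,0,0,0,6.9,0.9],[0,0,0,0,6.9,0.9],[0,0,0,0,6.9,0.9],[0,0,0,0,6.9,0.9],[0,0,0,0,6.9,0.9],[0,0,0,0,6.9,0.9],[0,0,0,0,6.9,0.9],[0,0,0,0,6.9,0.9],[0,0,0,0,0,0]]' 7.6
python3 - <<'E'
from h import *
show();R=Rt(173.2,62)
s=snap('top','t15'); cartons(s,.018,.034)
plang([.447,.0735,.09],R)
E
```

```text
time: 45.57
ee_pos: [0.6438, -0.1, 0.0904]
tcp_rot: [[-0.46, 0.076, -0.885], [0.084, 0.996, 0.042], [0.884, -0.055, -0.465]]
ft_force: [-0.4, -0.3, -8.9]
finger_gap: 0.0762
t 45.57 tcp [ 0.6438 -0.1     0.0904] q [ -10.5   75.4   17.8  -13.1  148.2 -101.3] F [-0.4 -0.3 -8.9] gap 76.2
[[-0.46, 0.076, -0.885], [0.084, 0.996, 0.042], [0.884, -0.055, -0.465]]
n 134 ctr [ 540.4 -298.2] size [17.8 86.3] long ang 98.5 z 23.3 29.0 hue None px [388. 229.]
n 65 ctr [ 500.9 -249.8] size [32.4 24.4] long ang 28.5 z 23.2 28.7 hue None px [373. 242.]
n 237 ctr [444.9  57.5] size [24.9 83.5] long ang 172.9 z 26.4 33.2 hue 2.0 px [268. 262.]
n 423 ctr [ 455.2 -259.1] size [174.8  45.7] long ang 73.0 z 24.6 33.7 hue None px [376. 258.]
n 621 ctr [434.7 332.3] size [62.1 83.7] long ang 170.9 z 26.3 31.7 hue 111.0 px [173. 265.]
shift cm (before turn) [10.47 16.19 23.8 ] | turn deg [-3.64  0.41 -1.64] | shift if after turn [ 9.85 14.94 24.86] tcp target [0.3984 0.0793 0.064 ]
```

```bash
python3 -m inch '[[1.3,0,-0.7,0,0,0],[0.9,1.35,1.98,0,0,0],[0.9,1.35,1.98,0,0,0],[0.9,1.35,1.98,0,0,0],[0.9,1.35,1.98,0,0,0],[0.9,1.35,1.98,0,0,0],[0.9,1.35,1.98,0,0,0],[0.9,1.35,1.98,0,0,0],[0.9,1.35,1.98,0,0,0],[0.9,1.35,1.98,0,0,0],[0.9,1.35,1.98,0,0,0],[0.9,1.35,1.98,0,0,0],[0,0,0,-1.8,0.2,-0.8],[0,0,0,-1.8,0.2,-0.8],[0,0,0,0,0,0]]'
python3 - <<'E'
from h import *
show();R=Rt(173.2,62)
plang([.447,.0735,.09],R)
s=snap('scene','s16');cv2.imwrite('pics/s16c.png',cv2.cvtColor(cv2.resize(s['image'][130:330,160:420],None,fx=3,fy=3),cv2.COLOR_RGB2BGR))
w=snap('wrist','w16'); cartons(w,.018,.034)
E
```

```text
time: 46.87
ee_pos: [0.4235, 0.0638, 0.0986]
tcp_rot: [[-0.493, 0.122, -0.862], [0.061, 0.993, 0.105], [0.868, -0.001, -0.496]]
ft_force: [-0.3, -0.7, 1.0]
finger_gap: 0.0761
t 46.87 tcp [0.4235 0.0638 0.0986] q [ -3.6  52.2  71.6   3.3 116.3 -86.8] F [-0.3 -0.7  1. ] gap 76.1
[[-0.493, 0.122, -0.862], [0.061, 0.993, 0.105], [0.868, -0.001, -0.496]]
shift cm (before turn) [-1.68  1.24  4.05] | turn deg [ 0.15  1.77 -0.14] | shift if after turn [-1.8   1.24  3.99] tcp target [0.3984 0.0793 0.064 ]
n 160 ctr [397.6 306.8] size [ 4.7 18.7] long ang 157.0 z 22.6 28.6 hue 111.0 px [555. 243.]
n 944 ctr [433.  201.3] size [20.8 60.7] long ang 98.7 z 27.1 29.0 hue 68.0 px [456. 288.]
n 3654 ctr [425.2  76.4] size [60.  39.8] long ang 82.8 z 27.2 30.1 hue 2.0 px [298. 301.]
n 3333 ctr [479.9  69.8] size [60.2 19.5] long ang 83.0 z 27.1 29.4 hue 3.0 px [301. 379.]
```

View pics/s16c.png

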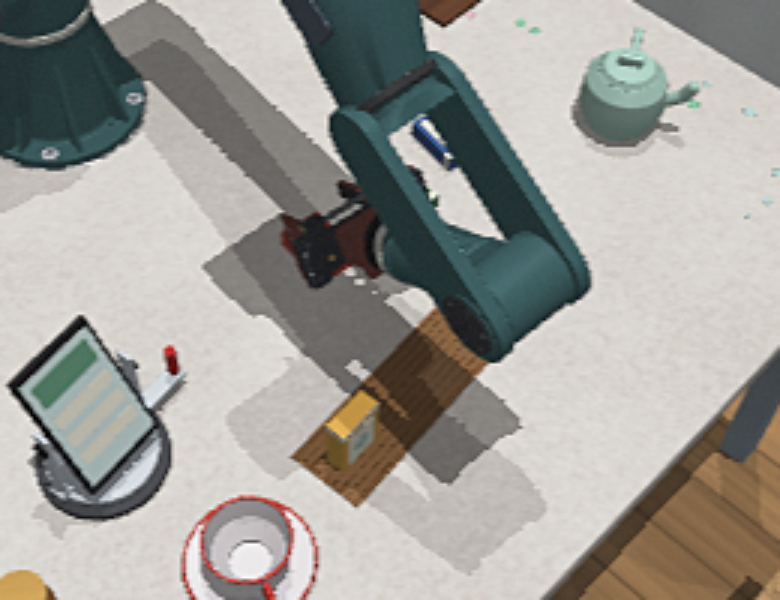

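```bash
python3 - <<'E'
from h import *
plang([.447,.0737,.05],Rt(173.1,62));plang([.447,.0737,.022],Rt(173.1,62))
E
python3 -m inch '[[-0.45,0.31,1.0,0,1.7,0],[-0.45,0.31,1.0,0,0,0],[-0.45,0.31,1.0,0,0,0],[-0.45,0.31,1.0,0,0,0],[-0.9,0,0.48,0,0,0],[-0.9,0,0.48,0,0,0],[-0.9,0,0.48,0,0,0],[-0.9,0,0.48,0,0,0],[0,0,0,0,0,0],[0,0,0,0,0,0]]'
python3 - <<'E'
from h import *
show();plang([.447,.0737,.022],Rt(173.1,62))
E
```

```text
shift cm (before turn) [-5.01  1.27  5.92] | turn deg [-0.02  1.58 -0.15] | shift if after turn [-5.17  1.25  5.78] tcp target [0.3984 0.0796 0.024 ]
shift cm (before turn) [-7.44  1.27  7.3 ] | turn deg [-0.02  1.58 -0.15] | shift if after turn [-7.64  1.25  7.1 ] tcp target [ 0.3984  0.0796 -0.004 ]
time: 47.8
ee_pos: [0.3959, 0.0803, 0.0186]
tcp_rot: [[-0.457, 0.119, -0.882], [0.057, 0.993, 0.105], [0.888, -0.003, -0.46]]
ft_force: [0.5, -0.3, -0.0]
finger_gap: 0.0761
t 47.8 tcp [0.3959 0.0803 0.0186] q [ -2.4  58.3  74.4   4.1 109.7 -86.4] F [ 0.5 -0.3 -0. ] gap 76.1
[[-0.457, 0.119, -0.882], [0.057, 0.993, 0.105], [0.888, -0.003, -0.46]]
shift cm (before turn) [-2.13 -0.03  0.81] | turn deg [-0.12 -0.59 -0.11] | shift if after turn [-2.12 -0.04  0.83] tcp target [ 0.3984  0.0796 -0.004 ]
```

```bash
python3 -m inch '[[-0.71,0,0.27,0,-0.5,0],[-0.71,0,0.27,0,0,0],[-0.71,0,0.27,0,0,0],[0,0,0,0,0,0],[0,0,0,0,0,0]]'
python3 -m inch '[[0,0,0,0,0,0],[0,0,0,0,0,0],[0,0,0,0,0,0],[0,0,0,0,0,0],[0,0,0,0,0,0],[0,0,0,0,0,0]]' 4 30
python3 - <<'E'
from h import *
show();plang([.447,.0737,.022],Rt(173.1,62))
E
```

```text
time: 48.22
ee_pos: [0.3986, 0.08, -0.0038]
tcp_rot: [[-0.465, 0.119, -0.877], [0.058, 0.993, 0.104], [0.884, -0.003, -0.468]]
ft_force: [0.4, 0.3, 0.3]
finger_gap: 0.076
time: 48.72
ee_pos: [0.3989, 0.08, -0.0032]
tcp_rot: [[-0.466, 0.119, -0.877], [0.058, 0.993, 0.104], [0.883, -0.003, -0.469]]
ft_force: [0.6, 0.7, 0.8]
finger_gap: 0.0601
t 48.72 tcp [ 0.3989  0.08   -0.0032] q [ -2.4  59.8  74.    4.  108.1 -86.5] F [0.6 0.7 0.8] gap 60.1
[[-0.466, 0.119, -0.877], [0.058, 0.993, 0.104], [0.883, -0.003, -0.469]]
shift cm (before turn) [-0.05 -0.04  0.08] | turn deg [-0.12 -0.01 -0.1 ] | shift if after turn [-0.05 -0.05  0.08] tcp target [ 0.3984  0.0796 -0.004 ]
```

```bash
python3 -m inch '[[0.88,0,-0.47,0,0,0],[1.77,0,-0.94,0,0,0],[1.77,0,-0.94,0,0,0],[1.77,0,-0.94,0,0,0],[1.77,0,-0.94,0,0,0],[1.77,0,-0.94,0,0,0],[1.77,0,-0.94,0,0,0],[1.77,0,-0.94,0,0,0],[0,0,0,0,-6.9,0],[0,0,0,0,-6.9,0],[0,0,0,0,-6.9,0],[0,0,0,0,-6.9,0],[0,0,0,0,-6.9,0],[0,0,0,0,-6.9,0],[0,0,0,0,-6.9,0],[0,0,0,0,-6.9,0],[0,0,0,0,-6.9,0],[0,0,0,0,0,0]]'
python3 - <<'E'
from h import *
show(); slot(-.046,.13,Rt(184.9,-22),.0045); 
E
```

```text
time: 50.22
ee_pos: [0.39, 0.0808, 0.1464]
tcp_rot: [[-0.993, 0.118, -0.001], [0.118, 0.993, -0.003], [0.0, -0.003, -1.0]]
ft_force: [-1.8, 1.2, -0.3]
finger_gap: 0.0601
t 50.22 tcp [0.39   0.0808 0.1464] q [  1.9   6.5 112.7  -0.2  60.9 -81.2] F [-1.8  1.2 -0.3] gap 60.1
[[-0.993, 0.118, -0.001], [0.118, 0.993, -0.003], [0.0, -0.003, -1.0]]
shift cm (before turn) [-30.62  -4.97   6.78] | turn deg [ -2.42 -21.95 -11.49] | shift if after turn [-24.32 -11.09  17.13] tcp target [ 0.6881 -0.0049  0.0786]
```

```bash
python3 -m inch '[[-2.55,-0.41,0,0,0,0],[-2.55,-0.41,0,0,0,0],[-2.55,-0.41,0,0,0,0],[-2.55,-0.41,0,0,0,0],[-2.55,-0.41,0,0,0,0],[-2.55,-0.41,0,0,0,0],[-2.55,-0.41,0,0,0,0],[-2.55,-0.41,0,0,0,0],[-2.55,-0.41,0,0,0,0],[-2.55,-0.41,0,0,0,0],[-2.55,-0.41,0,0,0,0],[-2.55,-0.41,0,0,0,0],[0,0,0,-0.6,-5.5,-2.87],[0,0,0,-0.6,-5.5,-2.87],[0,0,0,-0.6,-5.5,-2.87],[0,0,0,-0.6,-5.5,-2.87],[0,0,0,0,0,0]]'
python3 - <<'E'
from h import *
show(); slot(-.046,.055,Rt(184.9,-22),.0045)
E
```

```text
time: 51.63
ee_pos: [0.6876, -0.0041, 0.1419]
tcp_rot: [[-0.927, -0.085, 0.365], [-0.078, 0.996, 0.034], [-0.366, 0.003, -0.93]]
ft_force: [-1.4, -0.5, -2.6]
finger_gap: 0.06
t 51.63 tcp [ 0.6876 -0.0041  0.1419] q [  -9.4   19.9   99.5    8.3   40.1 -109.6] F [-1.4 -0.5 -2.6] gap 60.0
[[-0.927, -0.085, 0.365], [-0.078, 0.996, 0.034], [-0.366, 0.003, -0.93]]
shift cm (before turn) [ 5.02 -0.13 12.88] | turn deg [ 0.15 -0.5  -0.07] | shift if after turn [ 5.14 -0.09 12.83] tcp target [ 0.6881 -0.0049  0.0036]
```

```bash
python3 -m inch '[[0.5,0,1.26,0,0,0],[0.5,0,1.26,0,0,0],[0.5,0,1.26,0,0,0],[0.5,0,1.26,0,0,0],[0.5,0,1.26,0,0,0],[0.5,0,1.26,0,0,0],[0.5,0,1.26,0,0,0],[0.5,0,1.26,0,0,0],[0.5,0,1.26,0,0,0],[0.5,0,1.26,0,0,0],[0,0,0,0,0,0],[0,0,0,0,0,0]]'
python3 - <<'E'
from h import *
show(); slot(-.046,.048,Rt(184.9,-22),.0045)
E
```

```text
time: 52.63
ee_pos: [0.699, -0.0045, 0.011]
tcp_rot: [[-0.924, -0.084, 0.373], [-0.077, 0.997, 0.033], [-0.374, 0.002, -0.927]]
ft_force: [0.3, 0.7, -1.2]
finger_gap: 0.0596
t 52.63 tcp [ 0.699  -0.0045  0.011 ] q [  -9.2   31.4  104.6   13.4   23.3 -115.4] F [ 0.3  0.7 -1.2] gap 59.6
[[-0.924, -0.084, 0.373], [-0.077, 0.997, 0.033], [-0.374, 0.002, -0.927]]
shift cm (before turn) [1.54 0.05 0.92] | turn deg [ 0.04 -0.04 -0.13] | shift if after turn [1.54 0.05 0.92] tcp target [ 0.6881 -0.0049 -0.0034]
```

```bash
python3 -m inch '[[0.4,0.02,0.24,0,0,0],[0.4,0.02,0.24,0,0,0],[0.4,0,0.24,0,0,0],[0.34,0,0.2,0,0,0],[0,0,0,0,0,0],[0,0,0,0,0,0]]'; python3 -m inch '[[0.04,0,0.1,0,0,0],[0,0,0,0,0,0],[0,0,0,0,0,0]]'
python3 - <<'E'
from h import *
show(); slot(-.046,.047,Rt(184.9,-22),.0045)
E
```

```text
time: 53.13
ee_pos: [0.6867, -0.0053, -0.0027]
tcp_rot: [[-0.923, -0.084, 0.375], [-0.077, 0.996, 0.032], [-0.376, 0.0, -0.927]]
ft_force: [1.5, 0.1, -1.7]
finger_gap: 0.0599
time: 53.38
ee_pos: [0.6874, -0.0054, -0.0034]
tcp_rot: [[-0.923, -0.084, 0.376], [-0.078, 0.996, 0.031], [-0.377, -0.0, -0.926]]
ft_force: [0.1, -0.1, -1.2]
finger_gap: 0.0601
t 53.38 tcp [ 0.6874 -0.0054 -0.0034] q [  -9.5   32.1  106.7   15.5   20.3 -117.8] F [ 0.1 -0.1 -1.2] gap 60.1
[[-0.923, -0.084, 0.376], [-0.078, 0.996, 0.031], [-0.377, -0.0, -0.926]]
shift cm (before turn) [-0.03  0.04  0.11] | turn deg [-0.04  0.16 -0.07] | shift if after turn [-0.03  0.04  0.11] tcp target [ 0.6881 -0.0049 -0.0044]
```

```bash
python3 -m inch '[[0.04,0,0.1,0,0,0],[0,0,0,0,0,0],[0,0,0,0,0,0]]'; python3 -m inch '[[0.04,0,0.1,0,0,0],[0,0,0,0,0,0],[0,0,0,0,0,0]]'
```

```text
time: 53.63
ee_pos: [0.6873, -0.0053, -0.0047]
tcp_rot: [[-0.923, -0.084, 0.376], [-0.078, 0.996, 0.031], [-0.377, -0.0, -0.926]]
ft_force: [-0.2, 0.4, -1.4]
finger_gap: 0.06
time: 53.88
ee_pos: [0.6874, -0.0053, -0.0048]
tcp_rot: [[-0.923, -0.084, 0.376], [-0.078, 0.996, 0.031], [-0.378, -0.0, -0.926]]
ft_force: [-3.6, 0.3, 7.7]
finger_gap: 0.0599
```

Contact at 7.7 N. Release with a small opening, since yellow is next door, then back out and look.

```bash
python3 -m inch '[[0,0,0,0,0,0],[0,0,0,0,0,0],[0,0,0,0,0,0],[0,0,0,0,0,0],[0,0,0,0,0,0],[0,0,0,0,0,0]]' 7.1
python3 -m inch '[[0,0,-1,0,0,0],[0,0,-1.5,0,0,0],[0,0,-2,0,0,0],[0,0,-2,0,0,0],[0,0,-2,0,0,0],[0,0,-2,0,0,0],[0,0,-2,0,0,0],[0,0,-2,0,0,0],[0,0,-2,0,0,0],[0,0,0,0,0,0]]'
python3 - <<'E'
from h import *
show();
s=snap('wrist','w17'); cartons(s,.078,.1,(.55,.8,-.2,.25))
s=snap('scene','s17'); cartons(s,.018,.034);cartons(s,.075,.1,(.55,.8,-.2,.25))
E
```

```text
time: 54.38
ee_pos: [0.6872, -0.0053, -0.0059]
tcp_rot: [[-0.923, -0.084, 0.375], [-0.078, 0.996, 0.032], [-0.377, -0.0, -0.926]]
ft_force: [-0.1, -1.4, 0.2]
finger_gap: 0.0712
time: 55.22
ee_pos: [0.626, -0.0109, 0.1514]
tcp_rot: [[-0.921, -0.084, 0.38], [-0.078, 0.996, 0.03], [-0.382, -0.002, -0.924]]
ft_force: [1.2, -0.4, 0.2]
finger_gap: 0.0711
t 55.22 tcp [ 0.626  -0.0109  0.1514] q [ -11.4   14.2  107.1    9.9   37.5 -112.9] F [ 1.2 -0.4  0.2] gap 71.1
[[-0.921, -0.084, 0.38], [-0.078, 0.996, 0.03], [-0.382, -0.002, -0.924]]
n 2213 ctr [670.1  -6.8] size [26.9 60.4] long ang 95.4 z 87.8 89.6 hue 2.0 px [281. 220.]
n 2259 ctr [679.8 -98.8] size [27.2 61.1] long ang 94.2 z 87.6 89.6 hue 18.0 px [171. 221.]
n 248 ctr [434.4 330.5] size [67.3 90.6] long ang 169.6 z 25.7 33.4 hue 110.0 px [308. 174.]
n 141 ctr [483.8 206.6] size [47.3 65. ] long ang 94.9 z 25.5 32.7 hue 70.0 px [297. 197.]
n 88 ctr [ 471.  -207.2] size [23.4 61.6] long ang 103.1 z 28.3 34.0 hue 0.0 px [213. 259.]
n 305 ctr [ 510.2 -321.3] size [127.6  73. ] long ang 60.2 z 23.1 33.7 hue None px [197. 288.]
n 141 ctr [671.8  -7.9] size [26.6 60.6] long ang 95.1 z 85.2 93.4 hue 2.0 px [294. 250.]
n 157 ctr [679.1 -99.5] size [29.5 61. ] long ang 92.6 z 85.8 94.1 hue 19.0 px [276. 268.]
```

View pics/w17.png

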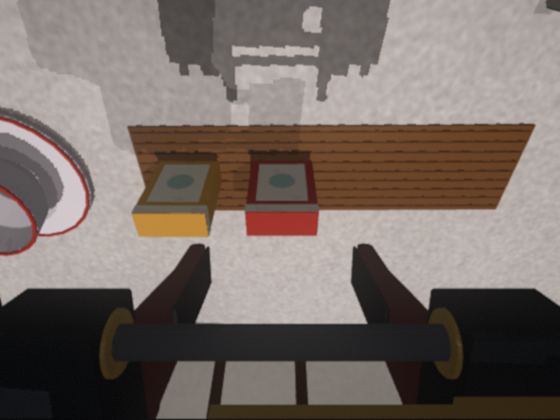

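Red stands at (670, −7), aimed at (672, −6), and yellow is unchanged. Green next.

```bash
python3 -m inch '[[1.07,2.45,-0.57,0,0,0],[1.07,2.45,-0.57,0,0,0],[1.07,2.45,-0.57,0,0,0],[1.07,2.45,-0.57,0,0,0],[1.07,2.45,-0.57,0,0,0],[1.07,2.45,-0.57,0,0,0],[1.07,2.45,-0.57,0,0,0],[1.07,2.45,-0.57,0,0,0],[1.07,2.45,-0.57,0,0,0],[0,0,0,0,5.5,0],[0,0,0,0,5.5,0],[0,0,0,0,5.5,0],[0,0,0,0,5.5,0],[0,0,0,0,0,0]]' 7.6
python3 - <<'E'
from h import *
show();
s=snap('wrist','w18'); cartons(s,.018,.034,(.3,.6,.1,.3)); plang([.464,.2055,.09],Rt(186,62))
E
```

```text
time: 56.48
ee_pos: [0.5028, 0.2007, 0.1573]
tcp_rot: [[-0.997, -0.083, 0.0], [-0.083, 0.997, 0.0], [-0.0, 0.0, -1.0]]
ft_force: [2.2, -0.3, 0.1]
finger_gap: 0.0758
t 56.48 tcp [0.5028 0.2007 0.1573] q [ 14.4  17.4  95.9   0.   66.7 -80.3] F [ 2.2 -0.3  0.1] gap 75.8
[[-0.997, -0.083, 0.0], [-0.083, 0.997, 0.0], [-0.0, 0.0, -1.0]]
n 5789 ctr [465.1 206. ] size [84.2 60.3] long ang 7.3 z 27.7 30.2 hue 67.0 px [289. 149.]
n 187 ctr [456.7 297.4] size [ 5.2 29.9] long ang 179.9 z 26.5 29.8 hue 111.0 px [387. 153.]
shift cm (before turn) [8.55 0.73 9.26] | turn deg [ 0.65 62.12 -1.13] | shift if after turn [-4.19  0.91 11.88] tcp target [0.4154 0.2004 0.064 ]
```

View pics/w18.png

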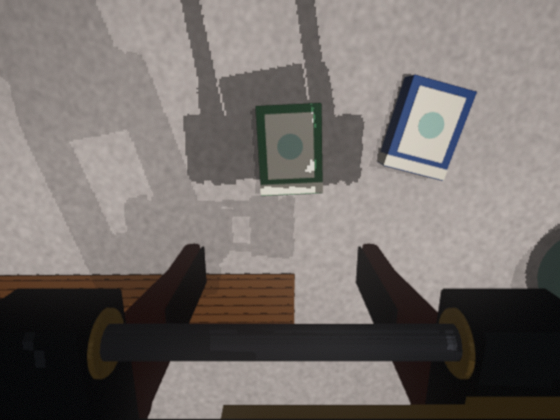

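```bash
python3 -m inch '[[0,0,0,0.15,6.9,-0.3],[0,0,0,0.15,6.9,-0.3],[0,0,0,0.15,6.9,-0.3],[0,0,0,0.15,6.9,-0.3],[0,0,0,0.15,6.9,-0.3],[0,0,0,0.15,6.9,-0.3],[0,0,0,0.15,6.9,-0.3],[0,0,0,0.15,6.9,-0.3],[0,0,0,0.15,6.9,-0.3],[0,0,0,0,0,0]]'
python3 - <<'E'
from h import *
show(); plang([.465,.206,.07],Rt(187.2,62))
E
```

```text
time: 57.37
ee_pos: [0.4953, 0.1992, 0.1477]
tcp_rot: [[-0.447, -0.133, -0.884], [-0.061, 0.991, -0.118], [0.892, 0.001, -0.452]]
ft_force: [-1.3, -1.1, -3.4]
finger_gap: 0.0763
t 57.37 tcp [0.4953 0.1992 0.1477] q [ 11.6  58.9  49.9   5.  134.2 -84.8] F [-1.3 -1.1 -3.4] gap 76.3
[[-0.447, -0.133, -0.884], [-0.061, 0.991, -0.118], [0.892, 0.001, -0.452]]
shift cm (before turn) [-5.73  1.1  11.65] | turn deg [-0.36 -1.16  0.27] | shift if after turn [-5.49  1.05 11.77] tcp target [0.4165 0.1999 0.044 ]
```

```bash
python3 -m inch '[[-0.72,0.14,1.46,0,0,0],[-0.72,0.14,1.46,0,0,0],[-0.72,0.14,1.46,0,0,0],[-0.72,0.14,1.46,0,0,0],[-0.72,0.14,1.46,0,0,0],[-0.72,0.14,1.46,0,0,0],[-0.72,0.14,1.46,0,0,0],[-0.72,0.14,1.46,-0.36,-1.16,0.27],[0,0,0,0,0,0],[0,0,0,0,0,0]]'
python3 - <<'E'
from h import *
show(); plang([.465,.206,.022],Rt(187.2,62))
s=snap('wrist','w19')
E
```

```text
time: 58.2
ee_pos: [0.4208, 0.2013, 0.054]
tcp_rot: [[-0.485, -0.127, -0.865], [-0.064, 0.992, -0.109], [0.872, 0.002, -0.489]]
ft_force: [-0.3, -0.4, 0.4]
finger_gap: 0.0762
t 58.2 tcp [0.4208 0.2013 0.054 ] q [ 12.7  57.9  65.5   5.4 117.  -85. ] F [-0.3 -0.4  0.4] gap 76.2
[[-0.485, -0.127, -0.865], [-0.064, 0.992, -0.109], [0.872, 0.002, -0.489]]
shift cm (before turn) [-4.84 -0.1   3.23] | turn deg [-0.    1.31  0.14] | shift if after turn [-4.91 -0.09  3.12] tcp target [ 0.4165  0.1999 -0.004 ]
```

View pics/w19.png

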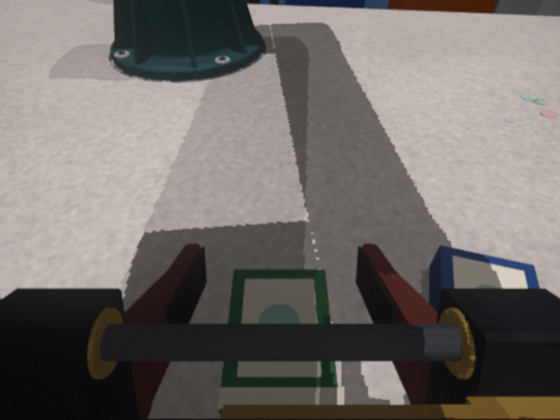

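```bash
python3 -m inch '[[-0.81,-0.02,0.53,0,1.3,0],[-0.81,-0.02,0.53,0,0,0],[-0.81,-0.02,0.53,0,0,0],[-0.81,-0.02,0.53,0,0,0],[-0.81,-0.02,0.53,0,0,0],[0,0,0,0,0,0],[0,0,0,0,0,0]]'
python3 - <<'E'
from h import *
show(); plang([.465,.206,.022],Rt(187.2,62))
E
```

```text
time: 58.83
ee_pos: [0.4171, 0.1999, 0.0039]
tcp_rot: [[-0.462, -0.126, -0.878], [-0.061, 0.992, -0.11], [0.885, 0.002, -0.466]]
ft_force: [-0.4, 0.3, 1.2]
finger_gap: 0.0761
t 58.83 tcp [0.4171 0.1999 0.0039] q [ 12.6  62.3  64.9   5.3 114.8 -85.4] F [-0.4  0.3  1.2] gap 76.1
[[-0.462, -0.126, -0.878], [-0.061, 0.992, -0.11], [0.885, 0.002, -0.466]]
shift cm (before turn) [-0.67  0.01  0.42] | turn deg [ 0.04 -0.2   0.14] | shift if after turn [-0.67  0.01  0.43] tcp target [ 0.4165  0.1999 -0.004 ]
```

```bash
python3 -m inch '[[-0.33,0,0.21,0,0,0],[-0.33,0,0.21,0,0,0],[0,0,0,0,0,0],[0,0,0,0,0,0]]'
python3 -m inch '[[0,0,0,0,0,0],[0,0,0,0,0,0],[0,0,0,0,0,0],[0,0,0,0,0,0],[0,0,0,0,0,0],[0,0,0,0,0,0]]' 4 30
python3 -m inch '[[0.88,0,-0.47,0,0,0],[1.77,0,-0.94,0,0,0],[1.77,0,-0.94,0,0,0],[1.77,0,-0.94,0,0,0],[1.77,0,-0.94,0,0,0],[1.77,0,-0.94,0,0,0],[1.77,0,-0.94,0,0,0],[1.77,0,-0.94,0,0,0],[0,0,0,0,-6.9,0],[0,0,0,0,-6.9,0],[0,0,0,0,-6.9,0],[0,0,0,0,-6.9,0],[0,0,0,0,-6.9,0],[0,0,0,0,-6.9,0],[0,0,0,0,-6.9,0],[0,0,0,0,-6.9,0],[0,0,0,0,-6.9,0],[0,0,0,0,0,0]]'
python3 - <<'E'
from h import *
show(); slot(.046,.13,Rt(184.9,-22),.0045)
E
```

```text
time: 59.17
ee_pos: [0.4169, 0.1999, -0.0034]
tcp_rot: [[-0.464, -0.126, -0.877], [-0.061, 0.992, -0.11], [0.884, 0.002, -0.468]]
ft_force: [0.3, 0.3, 0.2]
finger_gap: 0.076
time: 59.67
ee_pos: [0.4171, 0.2, -0.0032]
tcp_rot: [[-0.464, -0.126, -0.877], [-0.061, 0.992, -0.11], [0.884, 0.003, -0.468]]
ft_force: [1.1, 0.3, 0.8]
finger_gap: 0.0595
time: 61.17
ee_pos: [0.4084, 0.1978, 0.1469]
tcp_rot: [[-0.992, -0.127, -0.002], [-0.127, 0.992, 0.002], [0.002, 0.002, -1.0]]
ft_force: [-2.1, -0.6, -0.6]
finger_gap: 0.06
t 61.17 tcp [0.4084 0.1978 0.1469] q [ 1.700e+01  1.110e+01  1.067e+02  1.000e-01  6.230e+01 -8.040e+01] F [-2.1 -0.6 -0.6] gap 60.0
[[-0.992, -0.127, -0.002], [-0.127, 0.992, 0.002], [0.002, 0.002, -1.0]]
shift cm (before turn) [-25.57 -14.49   6.74] | turn deg [  0.57 -22.11   2.36] | shift if after turn [-21.68 -13.38  16.12] tcp target [0.6803 0.0867 0.0786]
```

```bash
python3 -m inch '[[-2.13,-1.2,0,0,0,0],[-2.13,-1.2,0,0,0,0],[-2.13,-1.2,0,0,0,0],[-2.13,-1.2,0,0,0,0],[-2.13,-1.2,0,0,0,0],[-2.13,-1.2,0,0,0,0],[-2.13,-1.2,0,0,0,0],[-2.13,-1.2,0,0,0,0],[-2.13,-1.2,0,0,0,0],[-2.13,-1.2,0,0,0,0],[-2.13,-1.2,0,0,0,0],[-2.13,-1.2,0,0,0,0],[0,0,0,0.14,-5.55,0.6],[0,0,0,0.14,-5.55,0.6],[0,0,0,0.14,-5.55,0.6],[0,0,0,0.14,-5.55,0.6],[0,0,0,0,0,0]]'
python3 - <<'E'
from h import *
show(); slot(.046,.055,Rt(184.9,-22),.0045)
E
```

```text
time: 62.58
ee_pos: [0.6796, 0.0887, 0.1412]
tcp_rot: [[-0.927, -0.083, 0.365], [-0.076, 0.997, 0.033], [-0.367, 0.002, -0.93]]
ft_force: [-3.3, 0.6, -2.5]
finger_gap: 0.0598
t 62.58 tcp [0.6796 0.0887 0.1412] q [  0.7  19.7  99.9   2.6  39.  -95.8] F [-3.3  0.6 -2.5] gap 59.8
[[-0.927, -0.083, 0.365], [-0.076, 0.997, 0.033], [-0.367, 0.002, -0.93]]
shift cm (before turn) [ 5.   -0.23 12.81] | turn deg [ 0.07 -0.48 -0.18] | shift if after turn [ 5.11 -0.2  12.77] tcp target [0.6803 0.0867 0.0036]
```

```bash
python3 -m inch '[[0.58,-0.02,1.24,0,0,0],[0.58,-0.02,1.24,0,0,0],[0.58,-0.02,1.24,0,0,0],[0.58,-0.02,1.24,0,0,0],[0.58,-0.02,1.24,0,0,0],[0.58,-0.02,1.24,0,0,0],[0.58,-0.02,1.24,0,0,0],[0.58,-0.02,1.24,0,0,0],[0.58,-0.02,1.24,0,0,0],[0.58,-0.02,1.24,0,0,0],[0,0,0,0,0,0],[0,0,0,0,0,0]]'
python3 - <<'E'
from h import *
show(); slot(.046,.048,Rt(184.9,-22),.0045)
E
```

```text
time: 63.58
ee_pos: [0.6836, 0.0865, 0.009]
tcp_rot: [[-0.924, -0.084, 0.373], [-0.077, 0.996, 0.033], [-0.375, 0.002, -0.927]]
ft_force: [-0.9, -0.3, -0.5]
finger_gap: 0.0596
t 63.58 tcp [0.6836 0.0865 0.009 ] q [  0.4  31.  106.    4.8  21.1 -98.5] F [-0.9 -0.3 -0.5] gap 59.6
[[-0.924, -0.084, 0.373], [-0.077, 0.996, 0.033], [-0.375, 0.002, -0.927]]
shift cm (before turn) [0.77 0.05 1.03] | turn deg [ 0.04  0.01 -0.13] | shift if after turn [0.77 0.05 1.03] tcp target [ 0.6803  0.0867 -0.0034]
```

```bash
python3 -m inch '[[0.26,0.02,0.34,0,0,0],[0.26,0.02,0.34,0,0,0],[0.26,0,0.34,0,0,0],[0,0,0,0,0,0],[0,0,0,0,0,0]]'; python3 -m inch '[[0.04,0,0.1,0,0,0],[0,0,0,0,0,0],[0,0,0,0,0,0]]';python3 -m inch '[[0.04,0,0.1,0,0,0],[0,0,0,0,0,0],[0,0,0,0,0,0]]'
```

```text
time: 64.0
ee_pos: [0.6785, 0.0867, -0.0028]
tcp_rot: [[-0.923, -0.084, 0.375], [-0.077, 0.997, 0.032], [-0.377, 0.001, -0.926]]
ft_force: [0.4, 0.1, -2.3]
finger_gap: 0.0597
time: 64.25
ee_pos: [0.679, 0.0866, -0.0036]
tcp_rot: [[-0.923, -0.083, 0.376], [-0.077, 0.997, 0.032], [-0.378, 0.001, -0.926]]
ft_force: [-0.0, 0.5, -1.2]
finger_gap: 0.0597
time: 64.5
ee_pos: [0.6792, 0.0866, -0.0041]
tcp_rot: [[-0.922, -0.083, 0.377], [-0.077, 0.997, 0.032], [-0.379, 0.001, -0.926]]
ft_force: [-2.7, -0.3, 5.2]
finger_gap: 0.0598
```

Contact. Release and retreat.

```bash
python3 -m inch '[[0,0,0,0,0,0],[0,0,0,0,0,0],[0,0,0,0,0,0],[0,0,0,0,0,0],[0,0,0,0,0,0],[0,0,0,0,0,0]]' 7.1
python3 -m inch '[[0,0,-1,0,0,0],[0,0,-1.5,0,0,0],[0,0,-2,0,0,0],[0,0,-2,0,0,0],[0,0,-2,0,0,0],[0,0,-2,0,0,0],[0,0,-2,0,0,0],[0,0,-2,0,0,0],[0,0,-2,0,0,0],[0,0,0,0,0,0]]'
python3 - <<'E'
from h import *
show();
s=snap('wrist','w20'); cartons(s,.078,.1,(.55,.8,-.2,.25))
s=snap('scene','s20'); cartons(s,.018,.034,(.3,.6,.1,.5))
plan([.4345+.03,.331,.157],Rt(170,0))
E
```

```text
time: 65.0
ee_pos: [0.6789, 0.0866, -0.0049]
tcp_rot: [[-0.923, -0.083, 0.376], [-0.077, 0.997, 0.032], [-0.378, 0.001, -0.926]]
ft_force: [0.6, -0.4, -0.6]
finger_gap: 0.0711
time: 65.83
ee_pos: [0.6175, 0.0813, 0.1523]
tcp_rot: [[-0.921, -0.084, 0.381], [-0.077, 0.997, 0.032], [-0.383, 0.0, -0.924]]
ft_force: [0.1, -0.8, 0.1]
finger_gap: 0.0711
t 65.83 tcp [0.6175 0.0813 0.1523] q [-1.000e-01  1.380e+01  1.075e+02  3.200e+00  3.630e+01 -9.720e+01] F [ 0.1 -0.8  0.1] gap 71.1
[[-0.921, -0.084, 0.381], [-0.077, 0.997, 0.032], [-0.383, 0.0, -0.924]]
n 2295 ctr [671.7  -6.7] size [28.  60.9] long ang 94.8 z 87.5 89.5 hue 2.0 px [171. 221.]
n 2225 ctr [663.9  85.2] size [27.9 60.2] long ang 94.6 z 87.7 90.0 hue 67.0 px [280. 221.]
n 2347 ctr [679.6 -98.3] size [27.5 61.6] long ang 93.9 z 87.4 89.5 hue 18.0 px [ 62. 221.]
n 84 ctr [464.7 330.8] size [39.4 73.3] long ang 110.7 z 25.4 33.0 hue 110.0 px [314. 177.]
shift cm (before turn) [11.85 26.16 -5.69] | turn deg [ 2.92 22.18 14.59] | shift if after turn [19.36 21.95 -0.78] tcp target [0.4645 0.331  0.157 ]
```

Three are standing. Now blue.

```bash
python3 -m inch '[[1.08,2.38,-0.52,0,0,0],[1.08,2.38,-0.52,0,0,0],[1.08,2.38,-0.52,0,0,0],[1.08,2.38,-0.52,0,0,0],[1.08,2.38,-0.52,0,0,0],[1.08,2.38,-0.52,0,0,0],[1.08,2.38,-0.52,0,0,0],[1.08,2.38,-0.52,0,0,0],[1.08,2.38,-0.52,0,0,0],[1.08,2.38,-0.52,0,0,0],[1.08,2.38,-0.52,0,0,0],[0,0,0,0.73,5.55,3.65],[0,0,0,0.73,5.55,3.65],[0,0,0,0.73,5.55,3.65],[0,0,0,0.73,5.55,3.65],[0,0,0,0,0,0]]' 7.6
python3 - <<'E'
from h import *
show();
s=snap('wrist','w21'); cartons(s,.018,.034,(.3,.6,.2,.5))
E
```

```text
time: 67.27
ee_pos: [0.468, 0.3318, 0.1553]
tcp_rot: [[-0.984, 0.178, -0.005], [0.178, 0.984, 0.001], [0.005, 0.0, -1.0]]
ft_force: [1.0, 0.2, 0.5]
finger_gap: 0.0761
t 67.27 tcp [0.468  0.3318 0.1553] q [ 28.3  20.2  91.8   0.2  68.2 -51.5] F [1.  0.2 0.5] gap 76.1
[[-0.984, 0.178, -0.005], [0.178, 0.984, 0.001], [0.005, 0.0, -1.0]]
n 5770 ctr [435.  331.5] size [60.  84.1] long ang 170.6 z 27.7 30.7 hue 111.0 px [274. 155.]
n 149 ctr [550.  489.1] size [ 8.8 46.2] long ang 159.3 z 27.0 34.0 hue None px [450. 240.]
```

View pics/w21.png

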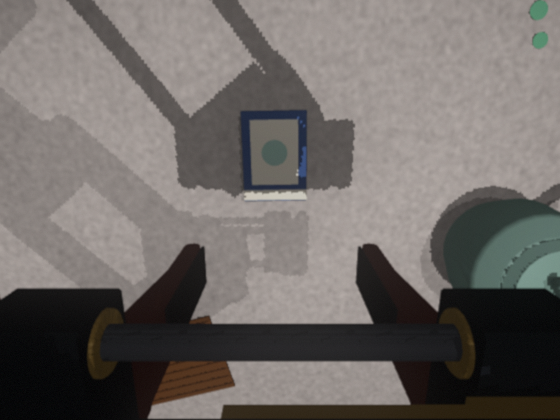

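```bash
python3 -m inch '[[0,0,0,0,6.9,0],[0,0,0,0,6.9,0],[0,0,0,0,6.9,0],[0,0,0,0,6.9,0],[0,0,0,0,6.9,0],[0,0,0,0,6.9,0],[0,0,0,0,6.9,0],[0,0,0,0,6.9,0],[0,0,0,0,6.9,0],[0,0,0,0,0,0]]'
python3 - <<'E'
from h import *
show(); plang([.435,.3315,.07],Rt(170.6,62))
E
```

```text
time: 68.15
ee_pos: [0.461, 0.3296, 0.1466]
tcp_rot: [[-0.441, 0.176, -0.88], [0.088, 0.984, 0.153], [0.893, -0.009, -0.45]]
ft_force: [-1.7, -0.3, -3.3]
finger_gap: 0.0761
t 68.15 tcp [0.461  0.3296 0.1466] q [ 13.2  56.5  55.9  25.7 126.  -62.8] F [-1.7 -0.3 -3.3] gap 76.1
[[-0.441, 0.176, -0.88], [0.088, 0.984, 0.153], [0.893, -0.009, -0.45]]
shift cm (before turn) [-5.8  -0.23 11.3 ] | turn deg [ 0.41 -1.26 -0.82] | shift if after turn [-5.55 -0.23 11.43] tcp target [0.3867 0.3395 0.044 ]
```

```bash
python3 -m inch '[[-0.72,-0.03,1.42,0,0,0],[-0.72,-0.03,1.42,0,0,0],[-0.72,-0.03,1.42,0,0,0],[-0.72,-0.03,1.42,0,0,0],[-0.72,-0.03,1.42,0,0,0],[-0.72,-0.03,1.42,0,0,0],[-0.72,-0.03,1.42,0,0,0],[-0.72,-0.03,1.42,0.4,-0.5,-0.8],[0,0,0,0,0,0],[0,0,0,0,0,0]]'
python3 - <<'E'
from h import *
show(); plang([.435,.3315,.022],Rt(170.6,62))
s=snap('wrist','w22')
E
```

```text
time: 68.98
ee_pos: [0.3894, 0.3418, 0.0533]
tcp_rot: [[-0.47, 0.159, -0.868], [0.069, 0.987, 0.144], [0.88, 0.008, -0.475]]
ft_force: [0.7, 0.1, -0.1]
finger_gap: 0.076
t 68.98 tcp [0.3894 0.3418 0.0533] q [ 15.6  57.3  68.5  23.6 111.6 -68.8] F [ 0.7  0.1 -0.1] gap 76.0
[[-0.47, 0.159, -0.868], [0.069, 0.987, 0.144], [0.88, 0.008, -0.475]]
shift cm (before turn) [-4.94 -0.32  2.92] | turn deg [0.01 0.37 0.5 ] | shift if after turn [-4.96 -0.27  2.89] tcp target [ 0.3867  0.3395 -0.004 ]
```

View pics/w22.png

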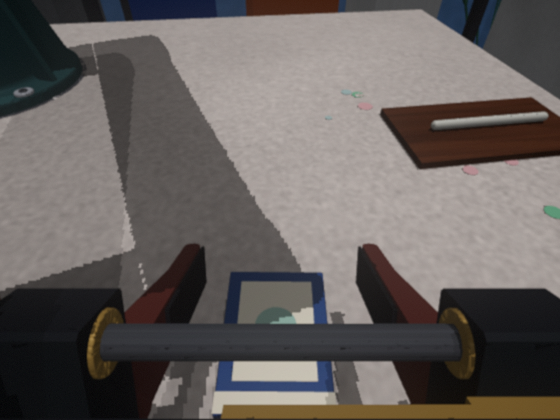

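The blue carton (columns 222–330) sits centrally between the fingers. Descend.

```bash
python3 -m inch '[[-0.83,-0.05,0.49,0,0.4,0.5],[-0.83,-0.05,0.49,0,0,0],[-0.83,-0.05,0.49,0,0,0],[-0.83,-0.05,0.49,0,0,0],[-0.83,-0.05,0.49,0,0,0],[0,0,0,0,0,0],[0,0,0,0,0,0]]'
python3 - <<'E'
from h import *
show(); plang([.435,.3315,.022],Rt(170.6,62))
E
```

```text
time: 69.62
ee_pos: [0.3877, 0.3394, 0.0035]
tcp_rot: [[-0.459, 0.166, -0.873], [0.077, 0.986, 0.147], [0.885, 0.0, -0.466]]
ft_force: [0.3, 0.7, 0.7]
finger_gap: 0.0758
t 69.62 tcp [0.3877 0.3394 0.0035] q [ 15.4  61.3  68.2  23.2 108.9 -69.9] F [0.3 0.7 0.7] gap 75.8
[[-0.459, 0.166, -0.873], [0.077, 0.986, 0.147], [0.885, 0.0, -0.466]]
shift cm (before turn) [-0.62 -0.    0.44] | turn deg [ 0.12 -0.25 -0.05] | shift if after turn [-0.61 -0.    0.44] tcp target [ 0.3867  0.3395 -0.004 ]
```

```bash
python3 -m inch '[[-0.31,0,0.22,0,0,0],[-0.31,0,0.22,0,0,0],[0,0,0,0,0,0],[0,0,0,0,0,0]]'
python3 -m inch '[[0,0,0,0,0,0],[0,0,0,0,0,0],[0,0,0,0,0,0],[0,0,0,0,0,0],[0,0,0,0,0,0],[0,0,0,0,0,0]]' 4 30
python3 -m inch '[[0.88,0,-0.47,0,0,0],[1.77,0,-0.94,0,0,0],[1.77,0,-0.94,0,0,0],[1.77,0,-0.94,0,0,0],[1.77,0,-0.94,0,0,0],[1.77,0,-0.94,0,0,0],[1.77,0,-0.94,0,0,0],[1.77,0,-0.94,0,0,0],[0,0,0,0,-6.9,0],[0,0,0,0,-6.9,0],[0,0,0,0,-6.9,0],[0,0,0,0,-6.9,0],[0,0,0,0,-6.9,0],[0,0,0,0,-6.9,0],[0,0,0,0,-6.9,0],[0,0,0,0,-6.9,0],[0,0,0,0,-6.9,0],[0,0,0,0,0,0]]'
python3 - <<'E'
from h import *
show(); slot(.138,.13,Rt(184.9,-22),.0045)
E
```

```text
time: 69.95
ee_pos: [0.3872, 0.3398, -0.0032]
tcp_rot: [[-0.461, 0.165, -0.872], [0.076, 0.986, 0.147], [0.884, 0.001, -0.467]]
ft_force: [0.4, -0.3, -0.2]
finger_gap: 0.076
time: 70.45
ee_pos: [0.3874, 0.3398, -0.003]
tcp_rot: [[-0.461, 0.165, -0.872], [0.076, 0.986, 0.147], [0.884, 0.001, -0.467]]
ft_force: [0.9, 0.5, 1.5]
finger_gap: 0.0601
time: 71.95
ee_pos: [0.3818, 0.339, 0.1485]
tcp_rot: [[-0.987, 0.162, 0.002], [0.162, 0.987, 0.001], [-0.002, 0.001, -1.0]]
ft_force: [-0.7, 0.6, -1.4]
finger_gap: 0.06
t 71.95 tcp [0.3818 0.339  0.1485] q [ 33.9  15.5 100.2  -0.   64.2 -46.8] F [-0.7  0.6 -1.4] gap 60.0
[[-0.987, 0.162, 0.002], [0.162, 0.987, 0.001], [-0.002, 0.001, -1.0]]
shift cm (before turn) [-31.27 -11.15   7.03] | turn deg [ -2.69 -21.78 -14.06] | shift if after turn [-22.96 -18.49  16.81] tcp target [0.6724 0.1784 0.0786]
```

```bash
python3 -m inch '[[-2.4,-0.85,0,0,0,0],[-2.4,-0.85,0,0,0,0],[-2.4,-0.85,0,0,0,0],[-2.4,-0.85,0,0,0,0],[-2.4,-0.85,0,0,0,0],[-2.4,-0.85,0,0,0,0],[-2.4,-0.85,0,0,0,0],[-2.4,-0.85,0,0,0,0],[-2.4,-0.85,0,0,0,0],[-2.4,-0.85,0,0,0,0],[-2.4,-0.85,0,0,0,0],[-2.4,-0.85,0,0,0,0],[-2.4,-0.85,0,0,0,0],[0,0,0,-0.67,-5.5,-3.5],[0,0,0,-0.67,-5.5,-3.5],[0,0,0,-0.67,-5.5,-3.5],[0,0,0,-0.67,-5.5,-3.5],[0,0,0,0,0,0]]'
python3 - <<'E'
from h import *
show(); slot(.138,.055,Rt(184.9,-22),.0045)
E
```

```text
time: 73.45
ee_pos: [0.6676, 0.1769, 0.1413]
tcp_rot: [[-0.928, -0.082, 0.364], [-0.077, 0.997, 0.029], [-0.365, -0.001, -0.931]]
ft_force: [-2.8, -0.2, -3.0]
finger_gap: 0.0595
t 73.45 tcp [0.6676 0.1769 0.1413] q [ 10.4  20.3  98.8  -3.3  39.6 -82.2] F [-2.8 -0.2 -3. ] gap 59.5
[[-0.928, -0.082, 0.364], [-0.077, 0.997, 0.029], [-0.365, -0.001, -0.931]]
shift cm (before turn) [ 4.57  0.12 13.  ] | turn deg [-0.11 -0.56 -0.14] | shift if after turn [ 4.7   0.1  12.95] tcp target [0.6724 0.1784 0.0036]
```

```bash
python3 -m inch '[[0.53,0.01,1.26,0,0,0],[0.53,0.01,1.26,0,0,0],[0.53,0.01,1.26,0,0,0],[0.53,0.01,1.26,0,0,0],[0.53,0.01,1.26,0,0,0],[0.53,0.01,1.26,0,0,0],[0.53,0.01,1.26,0,0,0],[0.53,0.01,1.26,0,0,0],[0.53,0.01,1.26,0,0,0],[0.53,0.01,1.26,0,0,0],[0,0,0,0,0,0],[0,0,0,0,0,0]]'
python3 - <<'E'
from h import *
show(); slot(.138,.048,Rt(184.9,-22),.0045)
E
```

```text
time: 74.45
ee_pos: [0.6764, 0.1793, 0.0093]
tcp_rot: [[-0.925, -0.079, 0.372], [-0.073, 0.997, 0.03], [-0.373, 0.0, -0.928]]
ft_force: [-0.2, 0.0, 0.1]
finger_gap: 0.0599
t 74.45 tcp [0.6764 0.1793 0.0093] q [ 10.5  31.7 104.1  -5.8  22.5 -79. ] F [-0.2  0.   0.1] gap 59.9
[[-0.925, -0.079, 0.372], [-0.073, 0.997, 0.03], [-0.373, 0.0, -0.928]]
shift cm (before turn) [ 0.85 -0.07  1.02] | turn deg [-0.13 -0.1  -0.37] | shift if after turn [ 0.85 -0.06  1.02] tcp target [ 0.6724  0.1784 -0.0034]
```

```bash
python3 -m inch '[[0.27,-0.02,0.34,0,0,-0.3],[0.27,-0.02,0.34,0,0,0],[0.27,-0.02,0.34,0,0,0],[0,0,0,0,0,0],[0,0,0,0,0,0]]'; python3 -m inch '[[0.04,0,0.1,0,0,0],[0,0,0,0,0,0],[0,0,0,0,0,0]]';python3 -m inch '[[0.04,0,0.1,0,0,0],[0,0,0,0,0,0],[0,0,0,0,0,0]]'
```

```text
time: 74.87
ee_pos: [0.6712, 0.1789, -0.0026]
tcp_rot: [[-0.923, -0.086, 0.374], [-0.08, 0.996, 0.031], [-0.375, -0.002, -0.927]]
ft_force: [0.5, -0.5, -1.2]
finger_gap: 0.0599
time: 75.12
ee_pos: [0.6717, 0.179, -0.0034]
tcp_rot: [[-0.923, -0.086, 0.375], [-0.08, 0.996, 0.031], [-0.376, -0.002, -0.927]]
ft_force: [-0.2, 0.4, -0.5]
finger_gap: 0.06
time: 75.37
ee_pos: [0.6719, 0.1791, -0.0042]
tcp_rot: [[-0.923, -0.086, 0.375], [-0.08, 0.996, 0.031], [-0.377, -0.002, -0.926]]
ft_force: [-1.2, -0.6, 3.1]
finger_gap: 0.0596
```

```bash
python3 -m inch '[[0,0,0,0,0,0],[0,0,0,0,0,0],[0,0,0,0,0,0],[0,0,0,0,0,0],[0,0,0,0,0,0],[0,0,0,0,0,0]]' 7.1
python3 -m inch '[[0,0,-1,0,0,0],[0,0,-1.5,0,0,0],[0,0,-2,0,0,0],[0,0,-2,0,0,0],[0,0,-2,0,0,0],[0,0,-2,0,0,0],[0,0,-2,0,0,0],[0,0,-2,0,0,0],[0,0,-2,0,0,0],[2,2,-0.8,0,0,0],[2,2,-0.8,0,0,0],[2,2,-0.8,0,0,0],[2,2,-0.8,0,0,0],[2,2,-0.8,0,0,0],[2,2,-0.8,0,0,0],[0,0,0,0,0,0]]'
python3 - <<'E'
from h import *
show();
s=snap('wrist','w23'); print('wrist'); cartons(s,.078,.1,(.55,.8,-.2,.25))
for n in ('scene','top'):
    s=snap(n,n+'23'); print(n); cartons(s,.075,.1,(.55,.8,-.2,.25)); C=cloud(s)
    m=(C[...,2]>0.06)&(C[...,2]<0.075)&(abs(C[...,0]-.70)<.07)&(abs(C[...,1]+.275)<.07); print('cup',cv2.minEnclosingCircle((C[m][:,:2]*1000).astype(np.float32)))
    f=np.radians(8.3); ex=np.array([np.cos(f),np.sin(f),0]); ey=np.array([-ex[1],ex[0],0]); c=np.array([.485,-.3075,.12])
    q=C-c; m=(abs(q@ey)<.045)&(abs(q@ex)<.06)&(q[...,2]>-.05)&(q[...,2]<.06); X=(q@ex)[m];Z=q[...,2][m];Y=(q@ey)[m]
    A=np.c_[Z,Y,np.ones(len(Z))]; k=np.ones(len(Z),bool)
    for _ in range(4):
        sol=np.linalg.lstsq(A[k],X[k],rcond=None)[0]; r=X-A@sol; k=abs(r)<.006
    print('screen n',k.sum(),'lean',np.degrees(np.arctan(-sol[0])),'yaw off from 8.3',np.degrees(np.arctan(-sol[1])))
E
```

```text
time: 75.87
ee_pos: [0.6715, 0.179, -0.0048]
tcp_rot: [[-0.923, -0.086, 0.374], [-0.08, 0.996, 0.031], [-0.376, -0.002, -0.927]]
ft_force: [0.1, 0.3, -0.2]
finger_gap: 0.0709
time: 77.2
ee_pos: [0.4663, 0.2839, 0.1473]
tcp_rot: [[-0.924, -0.089, 0.373], [-0.083, 0.996, 0.032], [-0.374, -0.001, -0.927]]
ft_force: [-1.4, -0.8, -0.2]
finger_gap: 0.071
t 77.2 tcp [0.4663 0.2839 0.1473] q [ 31.4  10.1 113.5 -15.9  37.7 -52.6] F [-1.4 -0.8 -0.2] gap 71.0
[[-0.924, -0.089, 0.373], [-0.083, 0.996, 0.032], [-0.374, -0.001, -0.927]]
wrist
scene
n 121 ctr [655.2 175.1] size [27.  63.7] long ang 95.1 z 85.7 92.2 hue 109.0 px [326. 217.]
n 130 ctr [662.6  83.5] size [27.8 62.4] long ang 95.5 z 85.5 93.0 hue 70.0 px [310. 233.]
n 134 ctr [671.5  -8.8] size [27.6 62.7] long ang 97.3 z 85.4 92.9 hue 2.0 px [294. 250.]
n 152 ctr [679.2 -99.6] size [28.4 61.1] long ang 92.9 z 85.7 92.1 hue 19.0 px [276. 268.]
cup ((702.10302734375, -275.2247314453125), 53.11753845214844)
screen n 911 lean 30.08460953266006 yaw off from 8.3 -0.3761552118358082
top
n 210 ctr [679.8 -97.7] size [27.2 60.1] long ang 95.7 z 86.1 91.2 hue 18.0 px [322. 178.]
n 207 ctr [671.4  -5.6] size [26.9 59.7] long ang 94.6 z 86.3 93.0 hue 3.0 px [289. 181.]
n 205 ctr [663.   86.1] size [26.4 59.9] long ang 95.1 z 86.6 91.0 hue None px [257. 183.]
n 215 ctr [656.  178.6] size [26.8 60.9] long ang 94.9 z 86.2 90.5 hue 111.0 px [224. 186.]
cup ((704.3237915039062, -276.932373046875), 53.8487663269043)
screen n 806 lean 30.04767079072752 yaw off from 8.3 -0.038278162548241346
```

View pics/scene23.png

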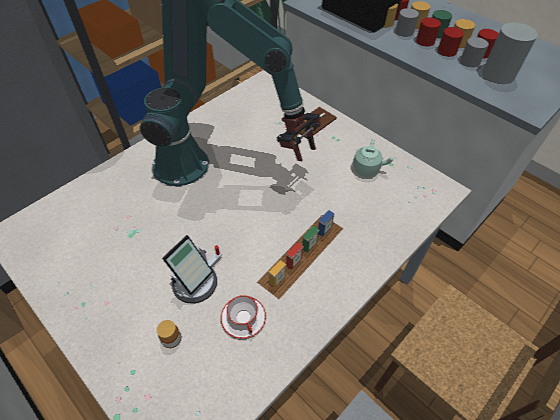

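All four stand on the runner, the screen leans 30° and faces the cup, and the arm is clear of everything. Handing in.

```bash
python3 -c "
from cell import order
print(order.finish_job())"
```

```text
the job is handed in; nothing more can be done
None
```

The tea table is ready and handed in at about 77 s of the 210 s allowed. No verdict was given, so the figures below are my own last camera checks.

- **Cartons:** all four were present, and each stands on a short end on the runner. Their tops read 86–88 mm high, within about 2 mm of the spots I aimed for, with the broad face within about 3° of square.
- **Menu screen:** it leans back 30.0–30.1° and faces about 8.2°, against about 8.5° for the line to the cup. That puts the cup within a few mm of its line of sight.
- **Cup:** the last fits are 2–5 mm from its first position, with rougher circles (53 mm instead of 50 mm), so I take it as unmoved.
- **Teapot and honey jar:** neither was touched. I checked them only by eye in the last picture, not by measurement.

**What went wrong on the way:**
- **Missed grips on the lever post:** the real fingertips sit about 37 mm behind the reported tool point, so the first two attempts closed above the post. The second turned the display by about 6°. I allowed for the offset after that.
- **Yellow carton:** the first placing ran the last joint to 0.2° from its limit. I laid the carton flat again and regrasped it at a steeper tilt. I used the same method for the other cartons, releasing each about 6° short of upright so that it rocked upright by itself.

I saw no carton knocked aside and no slackening of the grip.

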